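# Load profile lengths into the inspection station

## Robot

A 6-joint arm with a two-finger parallel gripper is mounted at the origin on the work surface. World frame = base frame: x ahead of the robot, y to its left, z up, the work surface at z = 0. Lengths are in m, angles in rad, forces in N, time in s.
With the tool pointing down it reaches from about 0.375 to 0.9 m from the base axis. Payload 3.1 kg.
Tool frame: the origin (TCP) lies midway between the tips of the shut fingers; the grasp point (between the pads) lies manip.grip_depth behind it (manip.grip_depth is the distance from the TCP to the grasp point, in m); z points along the fingers, y is the direction in which the jaws open and shut (so a half turn about z gives the same grasp; the last joint's range is limited). The gripper opens to 85 mm and grips with 20 to 120 N. Pads are 22 mm wide; open, the fingers measure 114 mm over their backs; the gripper's body (76 mm by 85 mm) begins 54 mm behind the grasp point. The pads swing forward as they close: fully open they stand 13 mm farther back than shut.
Start: joints at [0.922, 0.527, 1.433, -0, 1.181, -0.178], TCP at [0.283, 0.557, 0.231] pointing down, gripper open.
Joint ranges: [-3.08, 3.08], [-0.75, 2.2], [0.22, 2.44], [-1.43, 4.57], [0, 2.65], [-2.85, 2.85]. Speed limits (rad/s): [2.79, 2.79, 3.14, 3.14, 3.14, 3.14].

## Interface

Orientations are given as a unit quaternion [x, y, z, w].
In Python, from station import manip, vision gives the robot as it stands.
- The arm moves only by the shell command python3 -m crank 'ROWS' [FORCE]. ROWS is JSON, a list of rows, each an object with "grip": the closure, from 0 (fully open) to 1 (shut); "offset": the shift along the tool's x, y, z in mm, a list of three; "angular": the turn, a rotation vector about the tool's x, y, z in degrees, a list of three. A call has 1 to 10 rows; each row is the pose to reach, as a shift and turn from the pose commanded when the call began, along the tool's axes at that moment; what a row does not reach only later rows make up. A row lasts 1/10 s, in which the tool goes at most 50 mm and 8.59 degrees, less where a joint would pass 70% of its speed; a pose out of reach is approached as far as the arm can. A call with a gripper value outside its range is refused whole. The fingers move at their own pace and stop on an object; FORCE is the grip in N (left out, the last holds). Time passes only in rows, so rows that repeat a pose let the fingers close. It gives the time, the measured TCP pose, the force and the opening at its end, in the units of the state.
- manip.sense(): the state, without advancing time (a new reading comes with each control period).
- vision.snapshot(name): name is "side" or "top" or "wrist"; returns a dict with "pixels" (480x640x3 uint8, red, green, blue), "intrinsics" (3x3 intrinsics, pixels), "R" (3x3) and "t" (3): a world point X has camera coordinates R X + t. Camera axes: x right, y down, z forward; pixel columns grow to the right and rows downward; lengths in m; the calibration is good to about 2 mm. A picture is of the moment at which its call begins. There is no depth.
- manip.sign_off(): hands the job in, once; it reports no verdict.
The state is a dict: "t": time; "q": joint angles; "qd": joint speeds; "tau": joint torques, N m; "tcp_pos": TCP position; "tool_rot": TCP orientation; "force": force on the tool from outside, world axes, zero at the start; "ft_torque": the same for the moment, N m; "finger_gap": opening from 0.0 (shut) to 1.0 (fully open).
Only numpy, scipy, OpenCV 4.12 (cv2) and the standard library are available. Lean on these libraries where they do the work, as an engineer would, in place of code of your own. Each camera call takes 0.05 s, during which the arm holds its last target.

## Task

Draw the empty white carrier by its handle right out of the guide of the inspection station onto the open bench, and stand every cut length of aluminium profile that lies on the bench upright in one of its cups, one to a cup. Then slide the loaded carrier back along the bench into the guide until it is fully home against the end stop, and after that press the start button right down and let go; leave the folded steel clips lying where they are.

Things in the scene. Friction and masses are not known exactly. Their poses are not given: they have to be found in the camera images.
- post1_mid (a point): one of five alike cut lengths of square aluminium profile, 150 x 20 x 20 mm, silver with a dark slot along each face, about 90 g, lying flat on the bench between the robot and the lane of the carrier. This point is its centre (10 mm up when it lies flat, 83 mm up when it stands in a cup on the bench); x runs along its length. Either end may be up; it may be turned any way about its length
- post2_mid (a point): centre of another length of profile, like post1_mid
- post3_mid (a point): centre of another length of profile, like post1_mid
- post4_mid (a point): centre of another length of profile, like post1_mid
- post5_mid (a point): centre of another length of profile, like post1_mid
- carrier: white plastic carrier, loose, about 0.45 kg, that slides flat on the bench: a base plate 90 mm (x) by 350 mm (y) by 8 mm with five round tube cups in a row along y, 58 mm apart, and a steel bail handle at its -y end. It starts empty in the guide of the station, home or up to 100 mm short of home. Origin: middle of the underside; y along the row towards the front edge (the end that goes first into the guide), z up
- carrier_handle (a point): middle of the handle's level steel grip bar, 12 x 12 mm in section, 80 mm long along the carrier's x, 78 mm above the bench, 79 mm behind the axis of cup5; free space below and on both sides of it. Gripped across, it draws, pushes and turns the carrier
- carrier_front (a point): middle of the carrier's front edge, 4 mm above its underside, 175 mm ahead of its origin and 340 mm ahead of the handle; axes as the carrier's
- cup1 (a point): centre of the mouth of the cup nearest the carrier's front. Each cup is an eight-sided tube 33 mm wide inside, wall 3 mm, rim 55 mm above the bench, floor 8 mm above the bench, so 47 mm deep; it takes one length of profile
- cup2 (a point): centre of the mouth of the next cup, 58 mm behind cup1
- cup3 (a point): centre of the mouth of the next cup, 58 mm behind cup2
- cup4 (a point): centre of the mouth of the next cup, 58 mm behind cup3
- cup5 (a point): centre of the mouth of the next cup, 58 mm behind cup4, the one nearest the handle
- station: inspection station fixed to the bench at the left: a guide of two rails for the carrier, open towards -y, with an end stop, a camera, a light panel and a console. Origin on the bench in the middle of the guide's mouth; y along the guide towards the stop, x across it, away from the robot. Channel 96 mm wide, its floor the bench; the rails' lips overhang the carrier's base edges, 12 to 17 mm up
- camera_top (a point): top of the station's camera, which stands on a foot on the robot's side of the guide, 140 mm from its middle: 95 mm long across the guide (x), 60 mm wide (y), 142 mm high. An obstacle
- guide_stop (a point): middle of the end stop's face, 4 mm above the bench, 300 mm from the guide's mouth; axes as the station's. The carrier is home when carrier_front meets it. Two fins that flare outwards reach 46 mm out from the mouth as a lead-in. On the far side of the guide stands a light panel, 98 mm from the guide's middle, 20 mm thick, 130 mm long, 180 mm high: an obstacle
- start (a joint): travel of the white start button, pressed downwards against a spring: 0 released, 0.006 m right down (5 N); it springs back
- start_top (a point): centre of the top of the start button (32 mm across, in a black housing in the middle of the grey console, which is 85 x 90 mm and 45 mm high, on the robot's side of the guide near its inner end)
- clip1: folded sheet steel clip, 50 x 30 x 12 mm, 60 g, lying loose at the right of the bench; to be left alone
- clip2: another clip like the first, beside it
- clip3: another clip like the first, at the left, between the robot and the station's camera
Mind the look-alikes: they are no part of the job. What is shaped like the part that bears post2_mid but brown or green is not meant.

How it is judged:
By the outcome, as a careful person would: the job done as asked, in the order asked, and still so for the second after the job is handed in, with the robot touching nothing.
Of post1, post2, post3, post4, post5 only 3 to 5 are there at a start; the rules pass over those that are not, and their reading is None.
At some moment in a run one of post1, post2, post3, post4, post5 may be knocked a few centimetres aside while the robot is not near it.
Once in a run the grip may slacken for a moment while it holds something.
It also fails if it takes over 210 s, if anything falls off the work surface, if the arm or the gripper's body presses on something with over 40 N, if the wrist force passes 120 N, or if a joint passes its speed limit or range.

## Working session

There is one attempt and no reset: what is moved stays moved. The work goes in short steps, Python scripts to look and compute and a shell command to move; the robot and the scene stay as the last step left them, time stands still between calls to the robot, and variables do not carry over. Pictures are saved under pics/ and viewed, and the job is handed in when it is done.

```bash
ls -la; mkdir -p pics; python3 - <<'E'
from station import manip, vision
import cv2
print(manip.sense(), manip.grip_depth)
for n in ("side","top","wrist"):
    s=vision.snapshot(n); cv2.imwrite(f"pics/a_{n}.png",s["pixels"][:,:,::-1]); print(n,s["intrinsics"],s["R"],s["t"])
E
```

```text
total 12
drwxr-xr-x  3 agent agent 4096 Dec  6 11:49 .
drwxr-xr-x 23 root  root  4096 Dec  6 11:49 ..
drwxr-xr-x  2 agent agent 4096 Dec  6 11:49 pics
{'t': 0.0, 'q': array([ 9.22489506e-01,  5.28444271e-01,  1.43392391e+00,  1.64125637e-05,
        1.18139479e+00, -1.78497109e-01]), 'qd': array([ 1.59172741e-03,  1.16093922e-03,  6.21004448e-04,  3.56058613e-04,
       -2.96584640e-03,  6.00544990e-05]), 'tau': array([ 5.09034944e-04, -4.42336321e+01, -1.78030479e+01, -1.49494545e-04,
        8.20746442e-03,  9.39355857e-06]), 'tcp_pos': array([0.2824713 , 0.55671332, 0.2303402 ]), 'tool_rot': array([ 2.32753357e-01,  9.72535191e-01, -9.90691896e-04, -4.42885138e-04]), 'force': array([ 0.10797243, -0.20183197, -0.04444166]), 'ft_torque': array([-0.05341555, -0.03722311, -0.00719559]), 'finger_gap': 1.0011820687949322} 0.0187
side [[523.50174372   0.         319.37009071]
 [  0.         523.50174372 244.90819338]
 [  0.           0.           1.        ]] [[ 0.92599032 -0.37754487 -0.00133766]
 [-0.23926339 -0.58408437 -0.7756278 ]
 [ 0.29205299  0.71854389 -0.63118914]] [-0.4020199   0.20094115  1.27506358]
top [[505.36853172   0.         320.19890749]
 [  0.         505.36853172 244.97497765]
 [  0.           0.           1.        ]] [[ 1.92914490e-03 -9.99998132e-01  1.19292835e-04]
 [-9.96522235e-01 -1.93237707e-03 -8.33048628e-02]
 [ 8.33049378e-02  4.18291884e-05 -9.96524102e-01]] [0.02682499 0.45674105 1.29589006]
wrist [[397.22753885   0.         315.02979275]
 [  0.         397.22753885 239.8246642 ]
 [  0.           0.           1.        ]] [[ 0.45164887  0.89219306 -0.00219912]
 [ 0.86008747 -0.43473833  0.26693096]
 [ 0.23719791 -0.1224505  -0.96371315]] [-0.62414862 -0.03582326  0.37714543]
```

View pics/a_top.png

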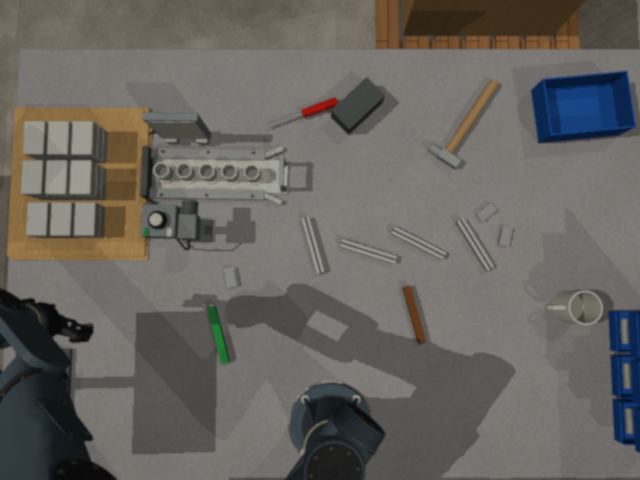

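View pics/a_side.png

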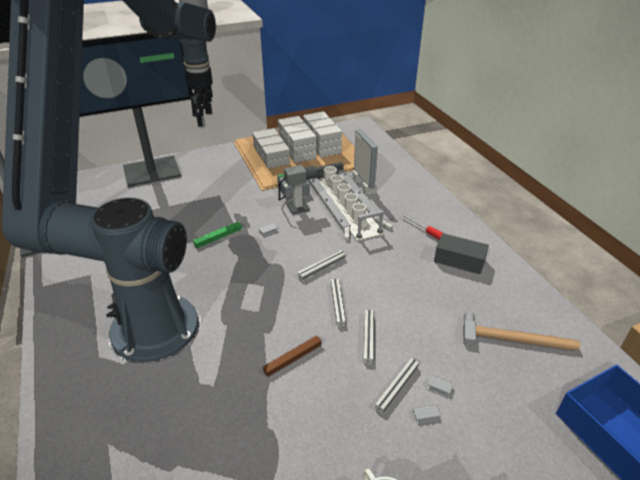

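View pics/a_wrist.png

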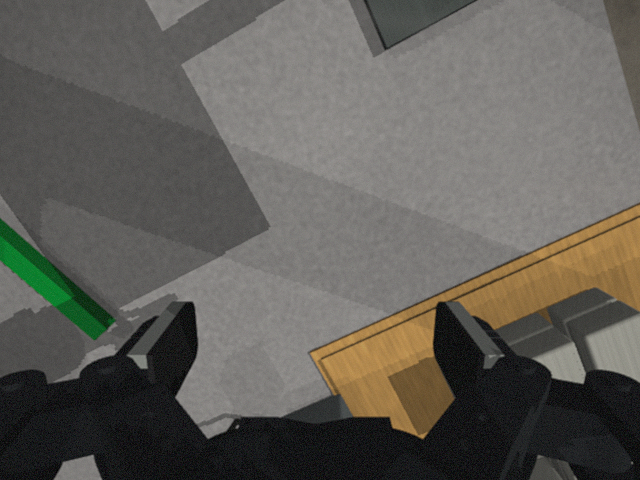

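Four posts lie at top px (314,245), (369,250), (419,242) and (476,244). Look-alikes I'm rejecting: green bar (218,333), brown bar (414,314), clips (487,211), (506,236), (232,277), and the pallet blocks at left. The carrier handle is at about (305,176) and the start button at (157,219). Next, a close crop and measurement.

```bash
cat > h.py <<'E'
from station import manip, vision
import numpy as np, cv2
from scipy.spatial.transform import Rotation as Ro
def snap(n,name=None,crop=None,scale=1):
    s=vision.snapshot(n)
    if name:
        p=s["pixels"][:,:,::-1]
        if crop: x0,y0,x1,y1=crop; p=p[y0:y1,x0:x1]
        if scale!=1: p=cv2.resize(p,None,fx=scale,fy=scale,interpolation=cv2.INTER_CUBIC)
        cv2.imwrite(f"pics/{name}.png",p)
    return s
def ray(s,u,v):
    d=s["R"].T@np.linalg.inv(s["intrinsics"])@np.array([u,v,1.]); c=-s["R"].T@s["t"]
    return c,d
def onz(s,u,v,z):
    c,d=ray(s,u,v); return c+d*(z-c[2])/d[2]
def proj(s,X):
    p=s["intrinsics"]@(s["R"]@np.array(X)+s["t"]); return p[:2]/p[2]
def tri(obs):
    A=np.zeros((3,3));b=np.zeros(3)
    for s,u,v in obs:
        c,d=ray(s,u,v); d/=np.linalg.norm(d); P=np.eye(3)-np.outer(d,d); A+=P;b+=P@c
    return np.linalg.solve(A,b)
def Rt(x,z):
    "tool rotation from x axis hint and z axis"
    z=np.array(z,float);z/=np.linalg.norm(z);x=np.array(x,float);x-=z*(x@z);x/=np.linalg.norm(x)
    return Ro.from_matrix(np.stack([x,np.cross(z,x),z],1))
def to(pos,R=None):
    "offset (mm) and angular (deg) from current measured to pos / R"
    st=manip.sense(); R0=Ro.from_quat(st["tool_rot"])
    o=R0.inv().apply(np.array(pos)-st["tcp_pos"])*1000
    a=np.zeros(3) if R is None else np.degrees((R0.inv()*R).as_rotvec())
    print("offset",o.round(1).tolist(),"angular",a.round(2).tolist())
def posts(s):
    "silver bars lying on the bench, in the top view: mask of the bright pixels"
    h=cv2.cvtColor(s["pixels"],cv2.COLOR_RGB2HSV)
    m=((h[:,:,2]>165)&(h[:,:,1]<40)).astype(np.uint8)
    m=cv2.morphologyEx(m,cv2.MORPH_CLOSE,np.ones((5,5)))
    out=[]
    for c in cv2.findContours(m,cv2.RETR_EXTERNAL,cv2.CHAIN_APPROX_NONE)[0]:
        (u,v),(w,hh),a=cv2.minAreaRect(c); L,W=max(w,hh),min(w,hh)
        if 45<L<75 and W<16:
            b=cv2.boxPoints(((u,v),(w,hh),a)); 
            e=b[1]-b[0] if np.linalg.norm(b[1]-b[0])>np.linalg.norm(b[2]-b[1]) else b[2]-b[1]
            e=e/np.linalg.norm(e)*L/2
            A,B=onz(s,u+e[0],v+e[1],.02),onz(s,u-e[0],v-e[1],.02)
            if A[0]<B[0]: A,B=B,A
            M=onz(s,u,v,.018); d=A-B
            out.append((M[:2].round(4),np.degrees(np.arctan2(d[1],d[0])).round(1),np.linalg.norm(d).round(4),(round(u),round(v),round(W,1))))
    return out
E
python3 - <<'E'
from h import *
s=snap("top","b_crop",(130,90,530,290),2)
for o in posts(s): print(o)
snap("side","b_side",(160,100,520,430),2)
E
```

```text
(no output)
```

View pics/b_crop.png

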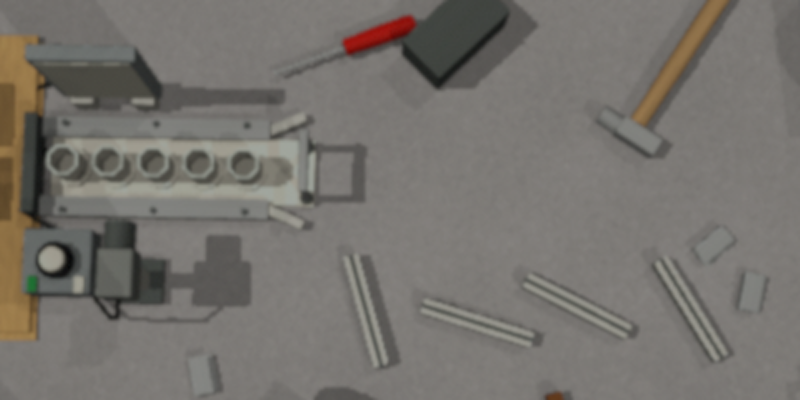

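View pics/b_side.png

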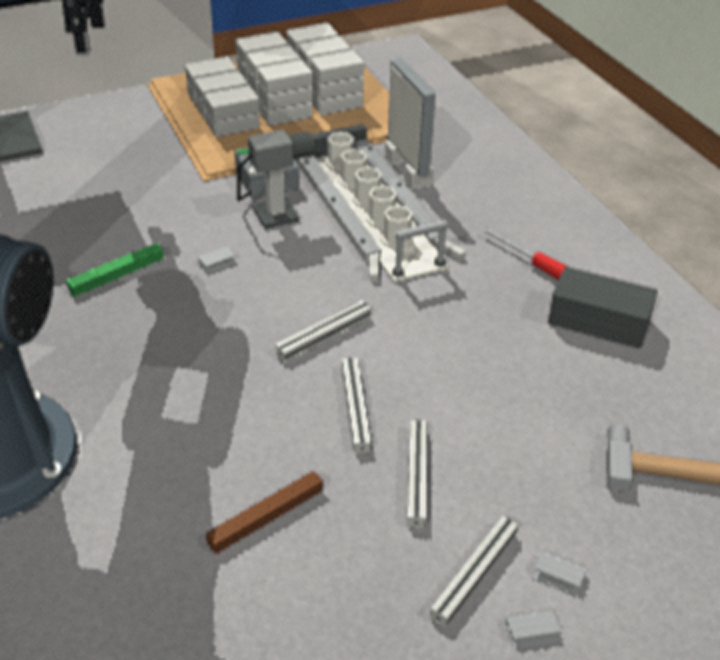

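The crops confirm four silver slotted bars. The handle bar shows at about crop (310,175), with its shadow to the right. I'll adjust the thresholds and triangulate the handle.

```bash
sed -i 's/>165)&(h\[:,:,1\]<40)/>THR)\&(h[:,:,1]<40)/; s/^def posts(s):/def posts(s,THR=150):/' h.py
python3 - <<'E'
from h import *
s=snap("top"); 
print(s["pixels"][245,308:322].tolist())
for T in (130,145,160):
    print(T); [print(o) for o in posts(s,T)]
p=s["pixels"][:,:,::-1][140:215,130:330]; cv2.imwrite("pics/c_top.png",cv2.resize(p,None,fx=4,fy=4,interpolation=cv2.INTER_NEAREST))
q=snap("side"); p=q["pixels"][:,:,::-1][150:250,300:420]; cv2.imwrite("pics/c_side.png",cv2.resize(p,None,fx=6,fy=6,interpolation=cv2.INTER_NEAREST))
E
```

```text
[[122, 120, 116], [140, 139, 132], [150, 148, 140], [136, 136, 128], [105, 106, 99], [100, 102, 96], [131, 131, 123], [149, 148, 140], [139, 138, 131], [107, 106, 101], [91, 88, 86], [89, 87, 85], [91, 88, 86], [92, 90, 87]]
130
(array([ 0.4415, -0.0967]), np.float64(72.7), np.float64(0.1478), (368, 251, 7.5))
(array([ 0.4695, -0.2301]), np.float64(62.7), np.float64(0.1471), (419, 240, 11.7))
(array([ 0.4633, -0.3764]), np.float64(30.7), np.float64(0.1493), (475, 243, 8.5))
(array([0.4579, 0.048 ]), np.float64(15.7), np.float64(0.1496), (312, 245, 7.7))
145
(array([ 0.4421, -0.096 ]), np.float64(72.5), np.float64(0.141), (368, 251, 5.9))
(array([0.4571, 0.048 ]), np.float64(15.7), np.float64(0.143), (312, 245, 6.2))
160
```

View pics/c_top.png

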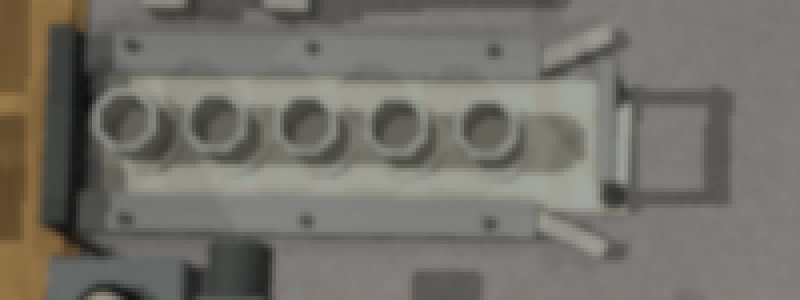

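View pics/c_side.png

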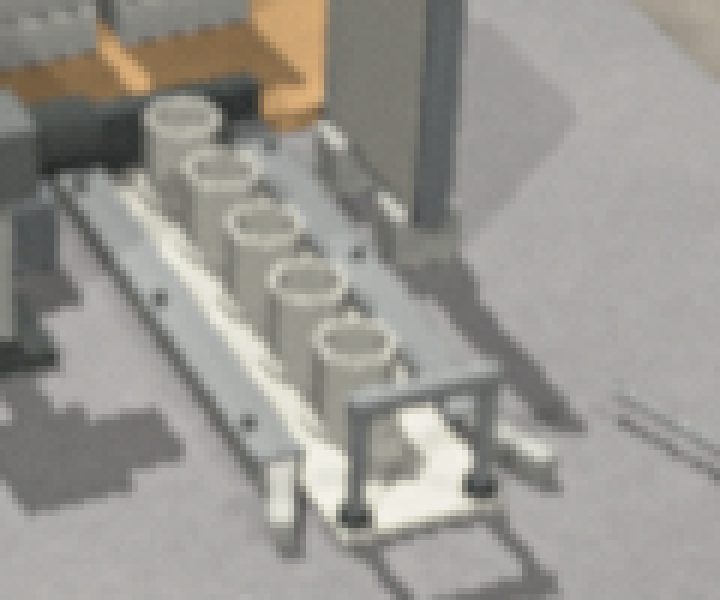

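```bash
python3 - <<'E'
from h import *
s=snap("top"); q=snap("side")
H=tri([(s,281.8,171.3),(q,370.5,214.7)]); print("handle tri",H, onz(s,281.8,171.3,.078))
print("cup5",onz(s,252,172.5,.055),"cup1",onz(s,162.5,170.5,.055))
print("rail mouth corners", onz(s,265,150,.017),onz(s,265,199,.017), "stop",onz(s,130+82/4,171,.02))
print("fin tips",onz(s,284.5,149.5,.02),onz(s,284.5,202.5,.02))
print("button",onz(s,157,219,.05))
for T in (120,130,135):
    print(T); [print(o) for o in posts(s,T)]
R=Rt([0,1,0],[0,0,-1]);
to([H[0],H[1],.18],R)
R=Rt([0,-1,0],[0,0,-1]);
to([H[0],H[1],.18],R)
E
```

```text
handle tri [0.63987475 0.12356373 0.07967407] [0.63755242 0.12465867 0.078     ]
cup5 [0.6396182  0.20274002 0.055     ] cup1 [0.6443738  0.43210774 0.055     ]
rail mouth corners [0.70890884 0.17433938 0.017     ] [0.57772903 0.1728927  0.017     ] stop [0.65113771 0.47476297 0.02      ]
fin tips [0.70952961 0.12250502 0.02      ] [0.56803468 0.12139941 0.02      ]
button [0.51979703 0.44421599 0.05      ]
120
130
(array([ 0.4418, -0.0962]), np.float64(73.1), np.float64(0.1468), (368, 251, 7.4))
(array([ 0.4695, -0.2301]), np.float64(62.7), np.float64(0.1471), (419, 240, 11.7))
(array([ 0.4633, -0.3764]), np.float64(30.7), np.float64(0.1493), (475, 243, 8.5))
(array([0.4578, 0.0482]), np.float64(15.7), np.float64(0.1496), (312, 245, 7.8))
135
(array([ 0.4415, -0.0968]), np.float64(72.5), np.float64(0.1457), (368, 251, 6.7))
(array([ 0.464 , -0.2273]), np.float64(62.7), np.float64(0.1446), (418, 242, 6.5))
(array([ 0.4614, -0.3754]), np.float64(30.8), np.float64(0.1471), (475, 244, 6.8))
(array([0.4578, 0.0477]), np.float64(15.6), np.float64(0.1463), (313, 245, 7.2))
offset [-514.7, -225.1, 51.3] angular [-0.01, 0.0, 63.08]
offset [-514.7, -225.1, 51.3] angular [-0.0, -0.01, -116.92]
```

```bash
cat >> h.py <<'E'
import json,os
def log():
    st=manip.sense()
    with open("log.jsonl","a") as f: f.write(json.dumps([st["q"].tolist(),st["tcp_pos"].tolist(),st["tool_rot"].tolist()])+"\n")
    return st
E
python3 - <<'E'
from h import *
log()
to([.638,.124,.22],Rt([-1,0.02,0],[0,0,-1]))
E
```

```text
offset [-512.8, -225.5, 11.3] angular [-0.01, -0.0, -25.77]
```

```bash
python3 -m crank '[{"grip":0.3,"offset":[-46,-20,1],"angular":[0,0,-3]},{"grip":0.3,"offset":[-92,-40,2],"angular":[0,0,-6]},{"grip":0.3,"offset":[-138,-60,3],"angular":[0,0,-9]},{"grip":0.3,"offset":[-184,-80,4],"angular":[0,0,-12]},{"grip":0.3,"offset":[-230,-100,5],"angular":[0,0,-15]},{"grip":0.3,"offset":[-276,-120,6],"angular":[0,0,-18]},{"grip":0.3,"offset":[-322,-140,7],"angular":[0,0,-21]},{"grip":0.3,"offset":[-368,-160,8],"angular":[0,0,-24]},{"grip":0.3,"offset":[-414,-181,9],"angular":[0,0,-25.8]},{"grip":0.3,"offset":[-458,-202,10],"angular":[0,0,-25.8]}]' 40
python3 - <<'E'
from h import *
print(log()["q"])
to([.638,.1236,.13],Rt([-1,0.02,0],[0,0,-1]))
snap("wrist","d_w"); snap("top","d_t",(130,90,530,290),2)
E
```

```text
t: 1.45
tcp_pos: [0.6006, 0.1686, 0.2215]
tool_rot: [0.01, 1.0, 0.0, 0.0]
force: [1.1, 0.3, -0.1]
finger_gap: 0.698
[ 9.47514189e-02  5.36432739e-01  1.44644792e+00  2.09054151e-04
  1.15816704e+00 -1.45695844e+00]
offset [-38.2, -44.3, 91.5] angular [0.01, 0.03, 0.05]
```

View pics/d_w.png

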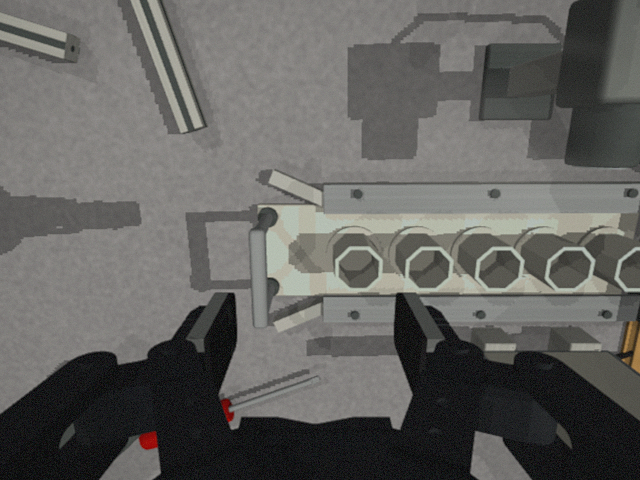

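```bash
python3 - <<'E'
from h import *
w=snap("wrist"); s=snap("top")
for uv in ((259,232),(261,325),(260,278)): print(onz(w,*uv,.084))
for c in ((358,266),(499,268)): print("cup",onz(w,*c,.055))
E
```

```text
[0.60841202 0.12367679 0.084     ]
[0.68282481 0.12049706 0.084     ]
[0.64395587 0.12216603 0.084     ]
cup [0.64659588 0.19842499 0.055     ]
cup [0.65115634 0.31388377 0.055     ]
```

The wrist view shows the handle bar at (260,232–327), and cup5's mouth at (358,266). The views agree to about 5 mm, so I'll descend on the bar.

```bash
python3 -m crank '[{"grip":0.35,"offset":[-40,-46,20]},{"grip":0.35,"offset":[-40,-46,50]},{"grip":0.35,"offset":[-40,-46,90]},{"grip":0.35,"offset":[-40,-46,130]},{"grip":0.35,"offset":[-40,-46,161]},{"grip":0.35,"offset":[-40,-46,161]},{"grip":0.35,"offset":[-40,-46,161]}]' 60
python3 - <<'E'
from h import *
print(log()["tcp_pos"]); snap("wrist","e_w")
E
```

```text
[0.59988552 0.16908282 0.22100787]schema error: expected keys grip, offset, angular
```

View pics/e_w.png

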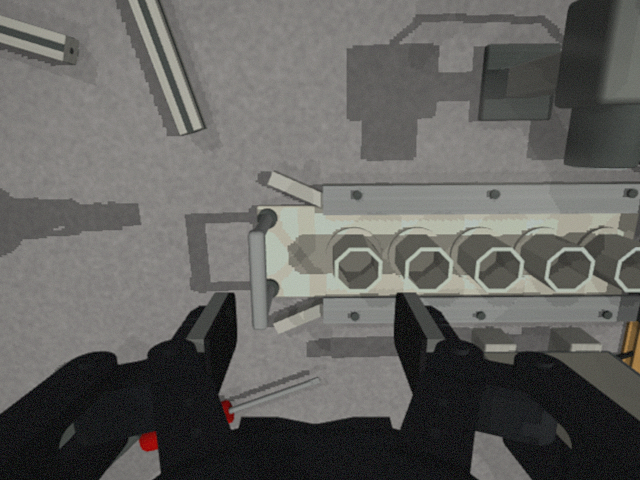

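The move was refused because all keys are needed, so nothing moved (same view).

```bash
python3 -m crank '[{"grip":0.35,"offset":[-40,-46,20],"angular":[0,0,0]},{"grip":0.35,"offset":[-40,-46,50],"angular":[0,0,0]},{"grip":0.35,"offset":[-40,-46,90],"angular":[0,0,0]},{"grip":0.35,"offset":[-40,-46,130],"angular":[0,0,0]},{"grip":0.35,"offset":[-40,-46,161],"angular":[0,0,0]},{"grip":0.35,"offset":[-40,-46,161],"angular":[0,0,0]},{"grip":0.35,"offset":[-40,-46,161],"angular":[0,0,0]}]' 60
python3 - <<'E'
from h import *
print(log()["tcp_pos"]); snap("wrist","e2_w")
E
```

```text
t: 2.4
tcp_pos: [0.6378, 0.1252, 0.0605]
tool_rot: [0.009, 1.0, 0.0, -0.0]
force: [-0.5, 0.9, 0.2]
finger_gap: 0.654
[0.63784506 0.12515877 0.06053895]
```

View pics/e2_w.png

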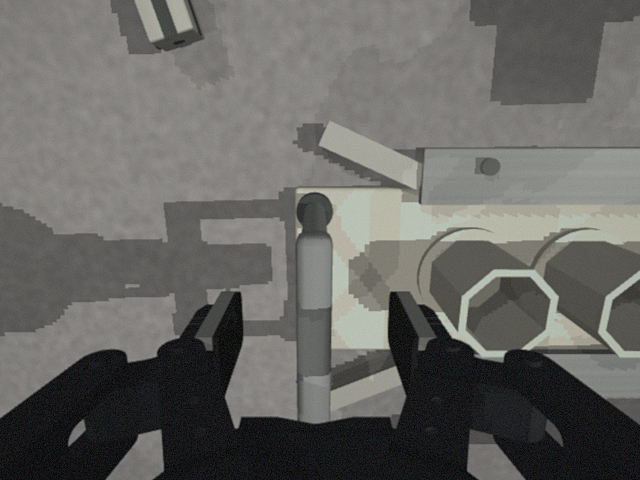

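The bar stands centred between the pads, at about (315,330). Closing on it.

```bash
python3 -m crank '[{"grip":1,"offset":[0,0,0],"angular":[0,0,0]},{"grip":1,"offset":[0,0,0],"angular":[0,0,0]},{"grip":1,"offset":[0,0,0],"angular":[0,0,0]},{"grip":1,"offset":[0,0,0],"angular":[0,0,0]},{"grip":1,"offset":[0,0,0],"angular":[0,0,0]}]' 70
python3 - <<'E'
from h import *
st=log();print(st["tcp_pos"],st["finger_gap"],st["force"]); 
E
```

```text
t: 2.95
tcp_pos: [0.6395, 0.1241, 0.0622]
tool_rot: [0.01, 1.0, 0.0, 0.001]
force: [-0.8, 2.3, 6.3]
finger_gap: 0.126
[0.63954186 0.12406569 0.0621682 ] 0.12594915203374504 [-0.81280347  2.25060048  6.33312896]
```

```bash
python3 -m crank '[{"grip":1,"offset":[0,-5,0],"angular":[0,0,0]},{"grip":1,"offset":[0,-20,0],"angular":[0,0,0]},{"grip":1,"offset":[0,-42,0],"angular":[0,0,0]},{"grip":1,"offset":[0,-67,0],"angular":[0,0,0]},{"grip":1,"offset":[0,-92,0],"angular":[0,0,0]},{"grip":1,"offset":[0,-117,0],"angular":[0,0,0]},{"grip":1,"offset":[0,-142,0],"angular":[0,0,0]},{"grip":1,"offset":[0,-167,0],"angular":[0,0,0]},{"grip":1,"offset":[0,-190,0],"angular":[0,0,0]},{"grip":1,"offset":[0,-205,0],"angular":[0,0,0]}]'
python3 - <<'E'
from h import *
st=log();print(st["q"]); snap("top","f_t",(130,90,530,290),2)
E
```

```text
t: 3.95
tcp_pos: [0.6355, -0.0809, 0.0622]
tool_rot: [0.011, 1.0, 0.001, 0.001]
force: [0.8, 8.1, 7.7]
finger_gap: 0.124
[-0.30241776  0.76183388  1.5141921   0.00440232  0.86371942 -1.85440927]
```

View pics/f_t.png

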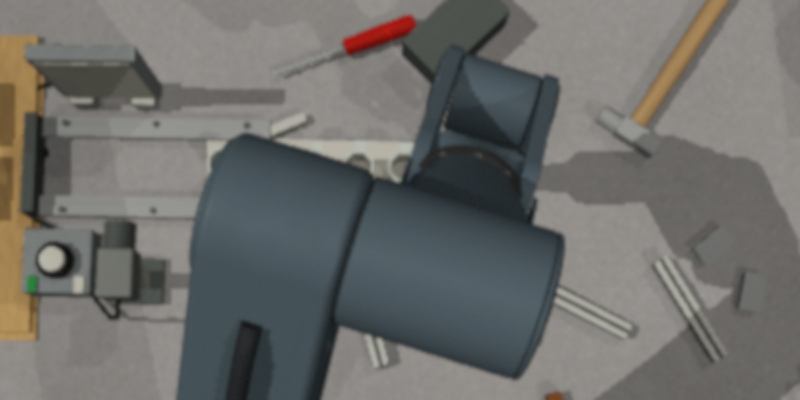

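```bash
python3 -m crank '[{"grip":1,"offset":[0,-12,0],"angular":[0,0,0]},{"grip":1,"offset":[0,-32,0],"angular":[0,0,0]},{"grip":1,"offset":[0,-55,0],"angular":[0,0,0]},{"grip":1,"offset":[0,-80,0],"angular":[0,0,0]},{"grip":1,"offset":[0,-105,0],"angular":[0,0,0]},{"grip":1,"offset":[0,-130,0],"angular":[0,0,0]},{"grip":1,"offset":[0,-152,0],"angular":[0,0,0]},{"grip":1,"offset":[0,-172,0],"angular":[0,0,0]},{"grip":1,"offset":[0,-188,0],"angular":[0,0,0]},{"grip":1,"offset":[0,-195,0],"angular":[0,0,0]}]'
python3 -m crank '[{"grip":0.35,"offset":[0,0,0],"angular":[0,0,0]},{"grip":0.35,"offset":[0,0,0],"angular":[0,0,0]},{"grip":0.35,"offset":[0,0,0],"angular":[0,0,0]},{"grip":0.35,"offset":[0,0,-40],"angular":[0,0,0]},{"grip":0.35,"offset":[0,0,-90],"angular":[0,0,0]},{"grip":0.35,"offset":[0,0,-140],"angular":[0,0,0]},{"grip":0.35,"offset":[0,0,-190],"angular":[0,0,0]},{"grip":0.35,"offset":[0,0,-190],"angular":[0,0,0]}]'
python3 - <<'E'
from h import *
st=log();print(st["q"]); snap("top","g_t",(130,90,530,290),2); snap("wrist","g_w")
E
```

```text
t: 5.0
tcp_pos: [0.6313, -0.2754, 0.0622]
tool_rot: [0.011, 1.0, 0.002, 0.001]
force: [0.5, 8.7, 8.8]
finger_gap: 0.124
t: 5.8
tcp_pos: [0.6349, -0.2786, 0.2598]
tool_rot: [0.009, 1.0, -0.005, 0.007]
force: [-0.4, -1.1, 0.3]
finger_gap: 0.65
[-5.74193541e-01  5.90099424e-01  1.22745843e+00 -2.63905617e-04
  1.30624326e+00 -2.12601535e+00]
```

View pics/g_t.png

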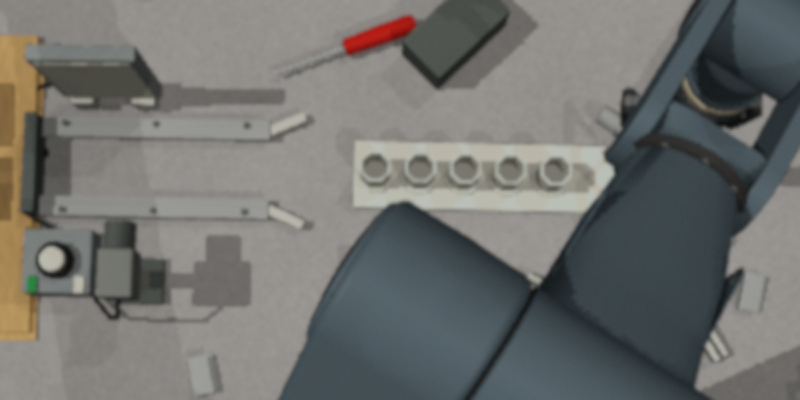

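View pics/g_w.png

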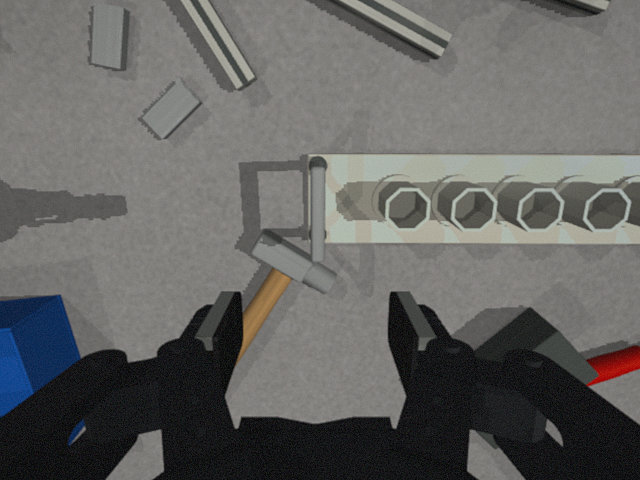

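The carrier is right out: its front edge is at crop (353,175), clear of the fin tips at (310,120/225). For the posts I'll grip each near its outer end with the hand leaning 35°, so the final vertical pose stays reachable.

```bash
cat >> h.py <<'E'
U=np.array([0,0,1.])
def pick(mid,alpha,T,along=.045,h=0.0,zg=.010):
    a=np.array([np.cos(np.radians(alpha)),np.sin(np.radians(alpha)),0]);t=np.radians(T)
    z=-np.sin(t)*a-np.cos(t)*U; x=np.cos(t)*a-np.sin(t)*U
    g=np.array([mid[0],mid[1],zg+h])+along*a
    return g+manip.grip_depth*z, Rt(x,z)
def stand(xy,phi,T,zg):
    b=np.array([np.cos(np.radians(phi)),np.sin(np.radians(phi)),0]);t=np.radians(T)
    z=np.cos(t)*b-np.sin(t)*U; x=np.sin(t)*b+np.cos(t)*U
    return np.array([xy[0],xy[1],zg])+manip.grip_depth*z, Rt(x,z)
E
python3 - <<'E'
from h import *
w=snap("wrist"); c=-w["R"].T@w["t"]; st=manip.sense()
print("cam in tool",Ro.from_quat(st["tool_rot"]).inv().apply(c-st["tcp_pos"]))
for u,v in ((407,209),(474,209),(540,209),(607,209)): print("cup",onz(w,u,v,.055).round(4))
p=pick((.464,-.2273),62.7,35,h=.1); to(*p)
E
```

```text
cam in tool [ 0.06621764 -0.00038989 -0.14322495]
cup [ 0.6326 -0.1974  0.055 ]
cup [ 0.6336 -0.1396  0.055 ]
cup [ 0.6346 -0.0826  0.055 ]
cup [ 0.6356 -0.0248  0.055 ]
offset [151.8, 76.0, 155.4] angular [35.27, -22.03, 112.02]
```

```bash
python3 -m crank '[{"grip":0.3,"offset":[15,8,0],"angular":[0,0,8.4]},{"grip":0.3,"offset":[30,16,0],"angular":[0,0,16.8]},{"grip":0.3,"offset":[45,24,0],"angular":[0,0,25.2]},{"grip":0.3,"offset":[60,32,0],"angular":[0,0,33.6]},{"grip":0.3,"offset":[75,40,0],"angular":[0,0,42]},{"grip":0.3,"offset":[90,48,0],"angular":[0,0,50.4]},{"grip":0.3,"offset":[105,56,0],"angular":[0,0,58.8]},{"grip":0.3,"offset":[120,64,10],"angular":[0,0,67.2]},{"grip":0.3,"offset":[135,70,20],"angular":[0,0,75.6]},{"grip":0.3,"offset":[150,76,30],"angular":[0,0,84]}]'
python3 - <<'E'
from h import *
st=log();print(st["q"].round(3)); w=snap("wrist","h_w"); snap("top","h_t")
p=pick((.464,-.2273),62.7,35,h=.1); to(*p)
E
```

```text
t: 6.95
tcp_pos: [0.4801, -0.196, 0.2177]
tool_rot: [0.678, 0.735, -0.0, -0.003]
force: [-0.8, 1.0, -0.8]
finger_gap: 0.703
[-0.603  0.405  1.709 -0.     1.033 -0.683]
offset [-3.2, 2.6, 122.1] angular [9.26, -34.31, 31.36]
```

View pics/h_w.png

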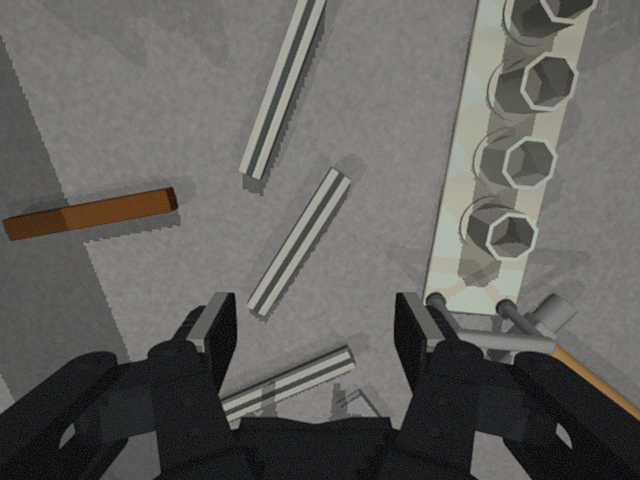

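```bash
python3 - <<'E'
from h import *
w=snap("wrist")
def pc(u,v,z=.02): return onz(w,u,v,z)
for A,B in (((258,307),(341,174)),((252,174),(315,0)),((215,412),(351,355))):
    P,Q=pc(*A),pc(*B); d=Q-P; print(P.round(4),Q.round(4),((P+Q)/2).round(4),np.degrees(np.arctan2(d[1],d[0])),np.linalg.norm(d))
E
```

```text
[ 0.4324 -0.2885  0.02  ] [ 0.4963 -0.1603  0.02  ] [ 0.4643 -0.2244  0.02  ] 63.50706664817264 0.14325050910185413
[ 0.4213 -0.1669  0.02  ] [ 0.4631 -0.0318  0.02  ] [ 0.4422 -0.0993  0.02  ] 72.81852188033568 0.14141470486781518
[ 0.395  -0.4066  0.02  ] [ 0.5236 -0.3303  0.02  ] [ 0.4593 -0.3684  0.02  ] 30.692253949569455 0.14950571773062094
```

```bash
python3 - <<'E'
from h import *
to(*pick((.4645,-.226),63,35,h=.07))
E
```

```text
offset [0.1, 0.5, 153.4] angular [9.47, -34.21, 31.13]
```

```bash
python3 -m crank '[{"grip":0.3,"offset":[0,0,20],"angular":[1.6,-5.7,5.2]},{"grip":0.3,"offset":[0,0,45],"angular":[3.2,-11.4,10.4]},{"grip":0.3,"offset":[0,0,70],"angular":[4.8,-17.1,15.6]},{"grip":0.3,"offset":[0,0,95],"angular":[6.4,-22.8,20.8]},{"grip":0.3,"offset":[0,0,120],"angular":[8,-28.5,26]},{"grip":0.3,"offset":[0,0,140],"angular":[9.5,-34.2,31.1]},{"grip":0.3,"offset":[0,0,153],"angular":[9.5,-34.2,31.1]},{"grip":0.3,"offset":[0,0,153],"angular":[9.5,-34.2,31.1]}]'
python3 - <<'E'
from h import *
st=log();print(st["q"].round(3)); w=snap("wrist","i_w"); 
to(*pick((.4645,-.226),63,35))
E
```

```text
t: 7.9
tcp_pos: [0.4827, -0.1958, 0.0633]
tool_rot: [0.812, 0.499, -0.257, 0.157]
force: [-1.1, 0.3, 0.2]
finger_gap: 0.698
[-0.277  0.783  1.736 -0.782  0.927  0.771]
offset [40.3, -2.9, 57.8] angular [0.08, 0.02, 0.09]
```

View pics/i_w.png

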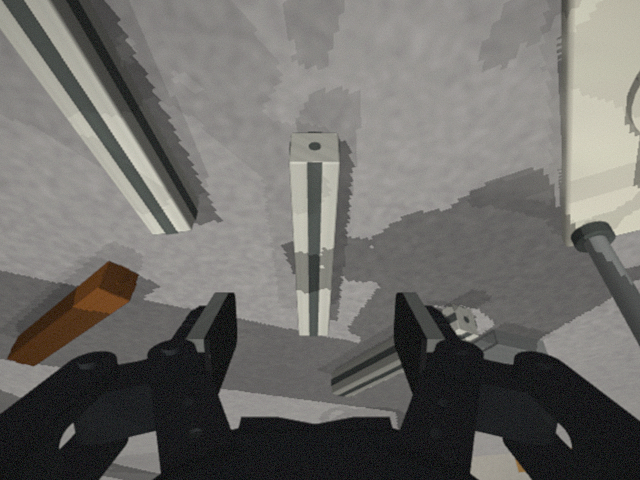

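```bash
python3 -m crank '[{"grip":0.3,"offset":[14,-1,20],"angular":[0,0,0]},{"grip":0.3,"offset":[27,-2,39],"angular":[0,0,0]},{"grip":0.3,"offset":[40,-3,57],"angular":[0,0,0]},{"grip":0.3,"offset":[40,-3,57],"angular":[0,0,0]},{"grip":0.6,"offset":[40,-3,57],"angular":[0,0,0]},{"grip":1,"offset":[40,-3,57],"angular":[0,0,0]},{"grip":1,"offset":[40,-3,57],"angular":[0,0,0]},{"grip":1,"offset":[40,-3,57],"angular":[0,0,0]},{"grip":1,"offset":[40,-3,57],"angular":[0,0,0]},{"grip":1,"offset":[40,-3,57],"angular":[0,0,0]}]' 70
python3 - <<'E'
from h import *
st=log();print(st["q"].round(3),st["tcp_pos"]); w=snap("wrist","j_w"); 
import itertools
from scipy.optimize import least_squares
L=[json.loads(l) for l in open("log.jsonl")]
best=None
def fk(q,p,sg):
    a1,d1,L2,b2,L3,b3,d6,y0=p
    R=Ro.from_euler('z',q[0]); x=R.apply([a1,y0,d1])
    R=R*Ro.from_euler('y',q[1]); x=x+R.apply([b2,0,L2])
    R=R*Ro.from_euler('y',q[2]); x=x+R.apply([b3,0,L3])
    R=R*Ro.from_euler('z',sg[0]*q[3])*Ro.from_euler('y',q[4])*Ro.from_euler('z',sg[1]*q[5]); x=x+R.apply([0,0,d6])
    return x,R
for sg in itertools.product((1,-1),(1,-1)):
    f=lambda p:np.concatenate([fk(q,p,sg)[0]-np.array(x) for q,x,_ in L])
    r=least_squares(f,[0,.3,.4,0,.4,0,.2,.1])
    off=[(Ro.from_quat(o).inv()*fk(q,r.x,sg)[1]).as_rotvec(degrees=True).round(1).tolist() for q,x,o in L]
    print(sg,r.cost,r.x.round(4),abs(r.fun).max(),off[0],off[-1])
E
```

```text
t: 8.95
tcp_pos: [0.4799, -0.1985, 0.0044]
tool_rot: [0.813, 0.496, -0.258, 0.162]
force: [-1.7, 5.4, 25.5]
finger_gap: 0.221
[-0.28   0.891  1.744 -0.864  0.849  0.894] [ 0.47987312 -0.19853045  0.00439667]
(1, 1) 7.070579589172505e-19 [ 0.      0.2742  0.588  -0.      0.3917  0.1141  0.2967  0.111 ] 5.322622620429485e-10 [0.0, 0.0, -90.0] [0.0, 0.0, -90.0]
(1, -1) 1.039861499867745e-18 [ 0.      0.2742  0.588  -0.      0.3917  0.1141  0.2967  0.111 ] 7.296033499581966e-10 [0.0, -0.0, -69.5] [-0.0, -0.0, 167.6]
(-1, 1) 0.003916958514438014 [ 0.1014 -0.2088  0.6551 -0.0289  0.3602  0.3045 -0.2711  0.1081] 0.03567695350282121 [-0.0, 0.0, -90.0] [7.6, 69.3, -12.7]
(-1, -1) 0.003916958514438009 [ 0.1014 -0.2088  0.6551 -0.0289  0.3602  0.3045 -0.2711  0.1081] 0.035676952712357074 [-0.0, 0.0, -69.5] [-57.7, 57.7, -100.2]
```

View pics/j_w.png

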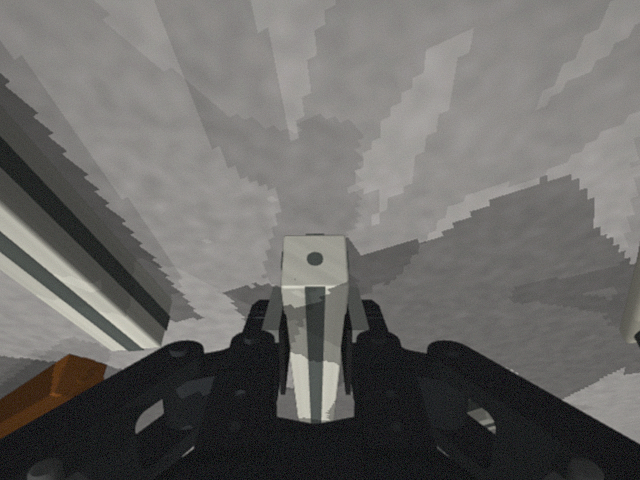

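```bash
cat >> h.py <<'E'
from scipy.optimize import least_squares
LO=np.array([-3.08,-.75,.22,-1.43,0,-2.85]);HI=np.array([3.08,2.2,2.44,4.57,2.65,2.85])
def fk(q):
    R=Ro.from_euler('z',q[0]); x=R.apply([0,.111,.2742])
    R=R*Ro.from_euler('y',q[1]); x=x+R.apply([0,0,.588])
    R=R*Ro.from_euler('y',q[2]); x=x+R.apply([.1141,0,.3917])
    R=R*Ro.from_euler('z',q[3])*Ro.from_euler('y',q[4])*Ro.from_euler('z',q[5]); x=x+R.apply([0,0,.2967])
    return x,R*Ro.from_euler('z',np.pi/2)
def ik(pos,R,q0):
    def f(q):
        x,Rq=fk(q); return np.concatenate([(x-pos)*5,(R.inv()*Rq).as_rotvec()])
    r=least_squares(f,np.clip(q0,LO+1e-3,HI-1e-3),bounds=(LO,HI)); return r.x,np.abs(r.fun).max()
E
python3 - <<'E'
from h import *
st=manip.sense(); q0=st["q"]; print(fk(q0)[0]-st["tcp_pos"])
z=Ro.from_quat(st["tool_rot"]).apply([0,0,1]); g=st["tcp_pos"]-.0187*z; print("grasp",g)
a=np.array([np.cos(np.radians(63)),np.sin(np.radians(63))]); print("along",(g[:2]-np.array([.4645,-.226]))@a, "lean",np.degrees(np.arccos(-z[2])))
for cup in ((.6366,.033),(.6346,-.0826),(.6336,-.1396)):
  for T in (35,):
    for phi in range(-60,91,15):
        for qs in (q0,q0*[1,1,1,0,1,1]+[0,0,0,1.5,0,0],q0*[1,1,1,0,1,1]+[0,0,0,-1.2,0,0],q0*[1,1,1,0,1,1]+[0,0,0,3.1,0,0]):
            q,e=ik(*stand(cup,phi,T,.128),qs)
            if e<1e-4: print(cup,T,phi,q.round(2))
E
```

```text
[-2.77555756e-16 -5.55111512e-17  5.20417043e-18]
grasp [ 0.48470537 -0.18882752  0.0196241 ]
along 0.04229397233769642 lean 35.46153689297977
(0.6366, 0.033) 35 -45 [ 0.17  0.79  1.86  4.49  0.75 -2.16]
(0.6366, 0.033) 35 -45 [ 0.17  0.79  1.86  4.49  0.75 -2.16]
(0.6366, 0.033) 35 -30 [ 0.08  0.78  1.99  3.98  0.67 -1.91]
(0.6366, 0.033) 35 -30 [ 0.08  0.78  1.99  3.98  0.67 -1.91]
(0.6366, 0.033) 35 -15 [-0.05  0.77  2.08  3.42  0.68 -1.67]
(0.6366, 0.033) 35 -15 [-0.05  0.77  2.08  3.42  0.68 -1.67]
(0.6366, 0.033) 35 0 [-0.19  0.77  2.12  2.9   0.72 -1.5 ]
(0.6366, 0.033) 35 0 [-0.19  0.77  2.12  2.9   0.72 -1.5 ]
(0.6366, 0.033) 35 0 [-0.19  0.77  2.12  2.9   0.72 -1.5 ]
(0.6366, 0.033) 35 15 [-0.33  0.77  2.11  2.41  0.75 -1.36]
(0.6366, 0.033) 35 15 [-0.33  0.77  2.11  2.41  0.75 -1.36]
(0.6366, 0.033) 35 15 [-0.33  0.77  2.11  2.41  0.75 -1.36]
(0.6366, 0.033) 35 15 [-0.33  0.77  2.11  2.41  0.75 -1.36]
(0.6366, 0.033) 35 30 [-0.43  0.77  2.03  1.94  0.8  -1.18]
(0.6366, 0.033) 35 30 [-0.43  0.77  2.03  1.94  0.8  -1.18]
(0.6366, 0.033) 35 30 [-0.43  0.77  2.03  1.94  0.8  -
[... 4303 characters left out ...]
 1.22  1.06 -0.89]
(0.6336, -0.1396) 35 45 [-0.77  0.82  1.74  1.22  1.06 -0.89]
(0.6336, -0.1396) 35 60 [-0.76  0.85  1.59  1.    1.25 -0.85]
(0.6336, -0.1396) 35 60 [-0.76  0.85  1.59  1.    1.25 -0.85]
(0.6336, -0.1396) 35 60 [-0.76  0.85  1.59  1.    1.25 -0.85]
(0.6336, -0.1396) 35 60 [-0.76  0.85  1.59  1.    1.25 -0.85]
(0.6336, -0.1396) 35 75 [-0.72  0.9   1.42  0.83  1.44 -0.85]
(0.6336, -0.1396) 35 75 [-0.72  0.9   1.42  0.83  1.44 -0.85]
(0.6336, -0.1396) 35 75 [-0.72  0.9   1.42  0.83  1.44 -0.85]
(0.6336, -0.1396) 35 90 [-0.68  0.95  1.26  0.69  1.64 -0.9 ]
(0.6336, -0.1396) 35 90 [-0.68  0.95  1.26  0.69  1.64 -0.9 ]
(0.6336, -0.1396) 35 90 [-0.68  0.95  1.26  0.69  1.64 -0.9 ]
```

Grasp is solid (gap 0.22 ≈ 19 mm) and the fitted kinematics are exact. Next I'll check the path to the upright pose by continuation before moving.

```bash
cat >> h.py <<'E'
def path(pos,R,n=14,q0=None,p0=None,quiet=False):
    "straight/slerp path from the present pose: joint continuation"
    st=manip.sense(); q=st["q"] if q0 is None else q0
    p,R0=fk(q); rv=(R0.inv()*R).as_rotvec(); mx=0;er=0
    for k in range(1,n+1):
        qn,e=ik(p+(np.array(pos)-p)*k/n,R0*Ro.from_rotvec(rv*k/n),q); mx=np.maximum(mx,abs(qn-q)*10); er=max(er,e); q=qn
        if not quiet and k%3==0: print("  ",q.round(2))
    print("end q",q.round(2),"peak rad/s",mx.round(2),"err",round(er,5)); return q
E
python3 - <<'E'
from h import *
st=manip.sense(); R0=Ro.from_quat(st["tool_rot"])
lift=st["tcp_pos"]+[0,0,.12]
q=path(lift,R0,4)
c1=(.6366,.033)
P,R=stand(c1,55,35.5,.21)
print("dist",P-lift, "turn",np.degrees((R0.inv()*R).magnitude()))
path(P,R,16,q0=q)
# to with current
to(lift,R0); to(P,R)
E
```

```text
[-0.28  0.73  1.74 -0.77  0.97  0.74]
end q [-0.28  0.68  1.73 -0.74  1.01  0.69] peak rad/s [0.   0.55 0.11 0.34 0.45 0.52] err 0.0
dist [0.1654734  0.24400438 0.074748  ] turn 90.20589143917154
   [-0.32  0.59  1.71 -0.41  0.93  0.44]
   [-0.38  0.53  1.71 -0.04  0.88  0.17]
   [-0.44  0.52  1.72  0.34  0.87 -0.11]
   [-0.48  0.54  1.75  0.73  0.91 -0.39]
   [-0.5   0.61  1.79  1.1   1.   -0.66]
end q [-0.5   0.64  1.8   1.21  1.05 -0.74] peak rad/s [0.2  0.35 0.12 1.31 0.45 0.95] err 0.0
offset [-69.6, 0.8, -97.7] angular [0.0, 0.0, 0.0]
offset [125.5, 37.5, -328.2] angular [-1.02, 89.78, 8.73]
```

```bash
python3 -m crank '[{"grip":1,"offset":[-12,0,-16],"angular":[0,0,0]},{"grip":1,"offset":[-32,0,-46],"angular":[0,0,0]},{"grip":1,"offset":[-55,0,-78],"angular":[0,0,0]},{"grip":1,"offset":[-70,1,-98],"angular":[0,0,0]},{"grip":1,"offset":[-70,1,-98],"angular":[0,0,0]}]' 80
python3 - <<'E'
from h import *
st=log();print(st["q"].round(3)); to(*stand((.6366,.033),55,35.5,.21))
E
```

```text
t: 9.5
tcp_pos: [0.4825, -0.1989, 0.1231]
tool_rot: [0.815, 0.496, -0.252, 0.162]
force: [0.0, 0.5, -1.8]
finger_gap: 0.212
[-0.283  0.676  1.727 -0.735  0.998  0.686]
offset [196.1, 34.9, -228.7] angular [-0.58, 89.16, 8.82]
```

```bash
python3 -m crank '[{"grip":1,"offset":[13,2,-15],"angular":[0,6,0.6]},{"grip":1,"offset":[26,5,-30],"angular":[0,12,1.2]},{"grip":1,"offset":[42,8,-49],"angular":[0,19,1.8]},{"grip":1,"offset":[57,10,-66],"angular":[0,26,2.5]},{"grip":1,"offset":[73,13,-85],"angular":[0,33,3.2]},{"grip":1,"offset":[88,16,-103],"angular":[0,40,4]},{"grip":1,"offset":[104,18,-121],"angular":[0,47,4.6]},{"grip":1,"offset":[119,21,-139],"angular":[0,54,5.3]},{"grip":1,"offset":[134,24,-156],"angular":[-0.5,61,6]},{"grip":1,"offset":[150,27,-174],"angular":[-0.5,68,6.7]}]'
python3 - <<'E'
from h import *
st=log();print(st["q"].round(3)); to(*stand((.6366,.033),55,35.5,.21)); snap("side","k_s",(160,100,520,430),2)
E
```

```text
t: 10.5
tcp_pos: [0.6057, -0.012, 0.1755]
tool_rot: [0.842, 0.456, 0.257, -0.128]
force: [-0.8, 0.3, -1.7]
finger_gap: 0.213
[-0.487  0.557  1.762  0.768  0.903 -0.422]
offset [71.3, 1.8, 18.7] angular [-0.26, 21.13, 1.86]
```

View pics/k_s.png

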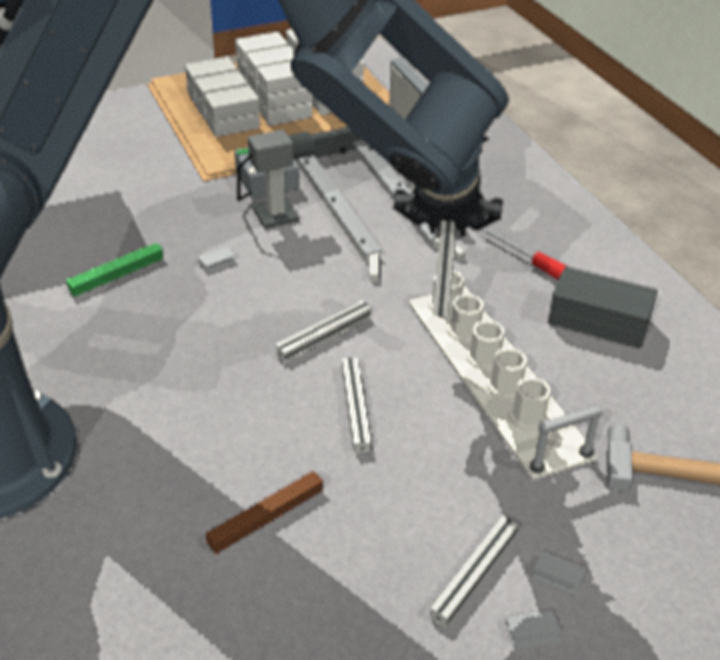

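```bash
python3 -m crank '[{"grip":1,"offset":[24,1,6],"angular":[-0.1,6,0.6]},{"grip":1,"offset":[48,1,12],"angular":[-0.2,13,1.2]},{"grip":1,"offset":[71,2,19],"angular":[-0.3,21.1,1.9]},{"grip":1,"offset":[71,2,19],"angular":[-0.3,21.1,1.9]},{"grip":1,"offset":[71,2,19],"angular":[-0.3,21.1,1.9]}]'
python3 - <<'E'
from h import *
st=log();print(st["q"].round(3)); to(*stand((.6366,.033),55,35.5,.21)); snap("side","l_s",(320,160,480,300),4); snap("top","l_t",(250,100,410,220),5);snap("wrist","l_w")
E
```

```text
t: 11.05
tcp_pos: [0.6443, 0.0453, 0.1963]
tool_rot: [0.791, 0.411, 0.401, -0.211]
force: [-0.3, 0.3, -0.7]
finger_gap: 0.212
[-0.502  0.644  1.799  1.199  1.04  -0.731]
offset [2.7, 0.7, -1.0] angular [-0.15, 0.56, -0.18]
```

View pics/l_s.png

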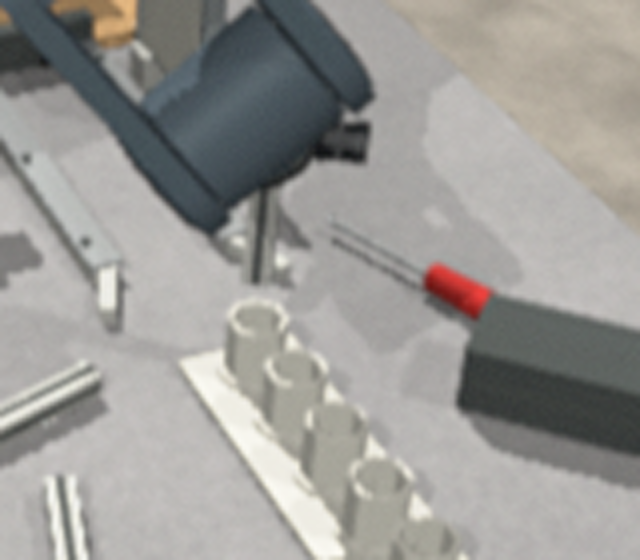

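View pics/l_t.png

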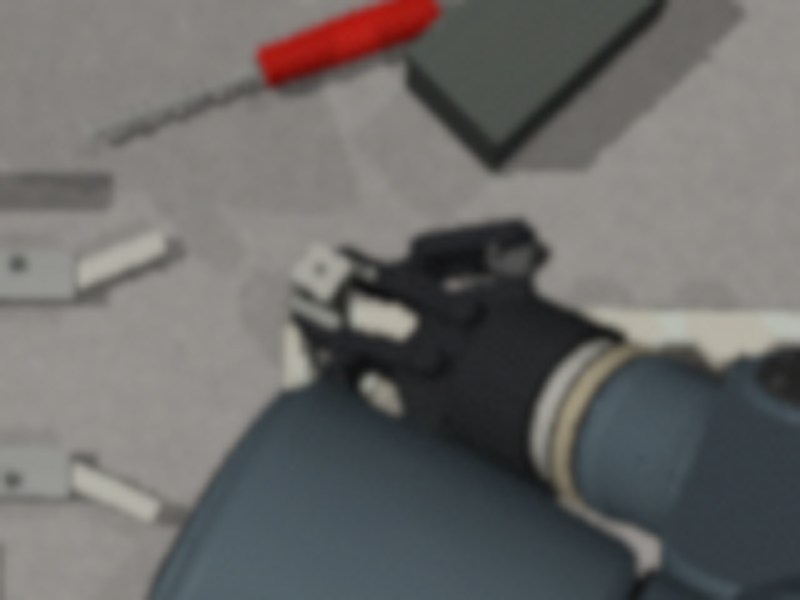

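View pics/l_w.png

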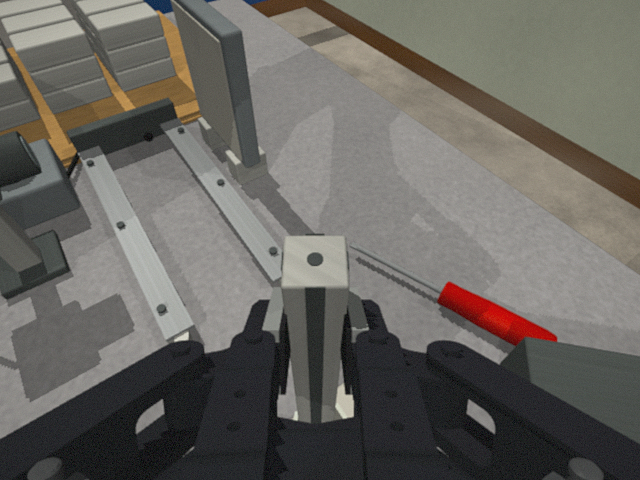

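```bash
python3 - <<'E'
from h import *
s=snap("top"); q=snap("side")
print("top cup1",onz(s,318,174.5,.055), "cup5", onz(s,130+555/2,90+172/2,.055))
print("tri",tri([(s,318,174.5),(q,320+258/4,160+318/4)]), "side",onz(q,320+258/4,160+318/4,.055))
st=manip.sense(); z=Ro.from_quat(st["tool_rot"]).apply([0,0,1]);x=Ro.from_quat(st["tool_rot"]).apply([1,0,0]); g=st["tcp_pos"]-.0187*z
u=np.cos(np.radians(35.5))*x-np.sin(np.radians(35.5))*z
print("grasp",g,"post up axis",u,"bottom",g-.117*u, proj(q,g-.117*u), "top end in top view",proj(s,g+.033*u))
E
```

```text
top cup1 [0.63474788 0.03368628 0.055     ] cup5 [ 0.63129743 -0.19542789  0.055     ]
tri [0.63803683 0.03231359 0.05641273] side [0.64290493 0.03331511 0.055     ]
grasp [0.63640732 0.0334217  0.20906636] post up axis [0.00488087 0.00435762 0.99997859] bottom [0.63583626 0.03291186 0.09206886] [383.31115382 229.55668893] top end in top view [317.6971342  154.71204519]
```

```bash
python3 - <<'E'
from h import *
s=snap("top"); w=snap("wrist")
h=tri([(s,314,154),(w,315.5,260)]); print(h)
for z in (.235,.24,.245,.25): print(onz(w,315.5,260,z), onz(s,314,154,z))
st=manip.sense();print(st["tcp_pos"])
E
```

```text
[0.64115458 0.04135672 0.23700849]
[0.64369994 0.0423963  0.235     ] [0.64003345 0.04176486 0.235     ]
[0.64163974 0.03944534 0.24      ] [0.63869537 0.04170039 0.24      ]
[0.63957954 0.03649437 0.245     ] [0.63735729 0.04163592 0.245     ]
[0.63751934 0.03354341 0.25      ] [0.63601921 0.04157145 0.25      ]
[0.64502602 0.04601837 0.19798737]
```

The post's axis sits 9.6 mm toward the fingertips, because I gripped it high. I'll correct for that before lowering.

```bash
sed -i 's/^def stand(xy,phi,T,zg):/def stand(xy,phi,T,zg,d=0):/; s/return np.array(\[xy\[0\],xy\[1\],zg\])+manip/return np.array([xy[0],xy[1],zg])-d*b+manip/' h.py
python3 - <<'E'
from h import *
to(*stand((.6366,.0332),55,35.5,.18,d=.0096)); to(*stand((.6366,.0332),55,35.5,.128,d=.0096))
E
```

```text
offset [-29.1, 0.5, 9.0] angular [-0.08, 0.33, -0.1]
offset [-71.2, 0.6, 39.5] angular [-0.08, 0.33, -0.1]
```

```bash
python3 -m crank '[{"grip":1,"offset":[-13,0.5,0],"angular":[0,0.3,0]},{"grip":1,"offset":[-29,0.5,9],"angular":[0,0.3,0]},{"grip":1,"offset":[-29,0.5,9],"angular":[0,0.3,0]},{"grip":1,"offset":[-29,0.5,9],"angular":[0,0.3,0]}]'
python3 - <<'E'
from h import *
st=log();  to(*stand((.6366,.0332),55,35.5,.128,d=.0096)); snap("side","m_s",(320,160,480,300),4); snap("top","m_t",(250,100,410,220),5)
E
```

```text
t: 11.8
tcp_pos: [0.6398, 0.0381, 0.1689]
tool_rot: [0.789, 0.409, 0.405, -0.213]
force: [-0.6, 1.4, -0.9]
finger_gap: 0.215
offset [-42.2, 0.4, 29.9] angular [-0.12, -0.02, -0.2]
```

View pics/m_s.png

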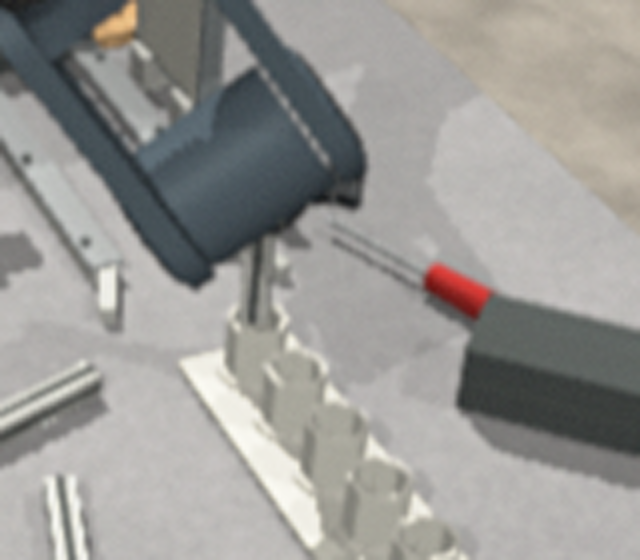

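The side view shows the post's end at (256,320), in the mouth of cup 1. Lowering the rest of the way.

```bash
python3 -m crank '[{"grip":1,"offset":[-8,0,6],"angular":[0,0,0]},{"grip":1,"offset":[-17,0,12],"angular":[0,0,0]},{"grip":1,"offset":[-26,0,18],"angular":[0,0,0]},{"grip":1,"offset":[-35,0,25],"angular":[0,0,0]},{"grip":1,"offset":[-42,0,30],"angular":[0,0,0]},{"grip":1,"offset":[-42,0,30],"angular":[0,0,0]},{"grip":1,"offset":[-42,0,30],"angular":[0,0,0]}]'
python3 - <<'E'
from h import *
st=log(); print(st["force"])
to(*stand((.6366,.0332),55,35.5,.128,d=.0096)); snap("side","n_s",(320,160,480,300),4)
E
```

```text
t: 12.6
tcp_pos: [0.6401, 0.0383, 0.1174]
tool_rot: [0.788, 0.409, 0.407, -0.213]
force: [2.6, 1.3, 3.4]
finger_gap: 0.212
[2.58248278 1.26949775 3.35257069]
offset [-0.5, 0.1, -0.3] angular [-0.11, -0.16, -0.2]
```

View pics/n_s.png

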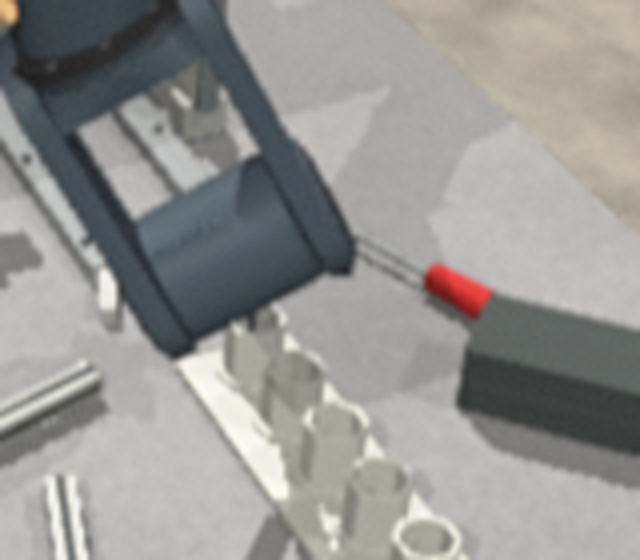

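```bash
python3 -m crank '[{"grip":0.45,"offset":[0,0,0],"angular":[0,0,0]},{"grip":0.45,"offset":[0,0,0],"angular":[0,0,0]},{"grip":0.45,"offset":[0,0,0],"angular":[0,0,0]},{"grip":0.45,"offset":[0,0,-20],"angular":[0,0,0]},{"grip":0.45,"offset":[0,0,-50],"angular":[0,0,0]},{"grip":0.45,"offset":[0,0,-90],"angular":[0,0,0]},{"grip":0.3,"offset":[0,0,-130],"angular":[0,0,0]},{"grip":0.3,"offset":[20,0,-150],"angular":[0,0,0]}]'
python3 - <<'E'
from h import *
st=log(); print(st["q"].round(2))
snap("side","o_s",(240,160,440,310),4); s=snap("top","o_t",(230,140,530,290),2)
for o in posts(s,135): print(o)
E
```

```text
t: 13.45
tcp_pos: [0.5752, -0.0553, 0.2201]
tool_rot: [0.79, 0.408, 0.405, -0.213]
force: [0.5, -0.3, 0.2]
finger_gap: 0.699
[-0.75  0.58  1.85  1.05  1.19 -0.8 ]
(array([0.1487, 0.8232]), np.float64(1.2), np.float64(0.118), (8, 365, 9.5))
(array([0.9844, 0.8702]), np.float64(3.1), np.float64(0.1284), (8, 49, 15.0))
```

View pics/o_s.png

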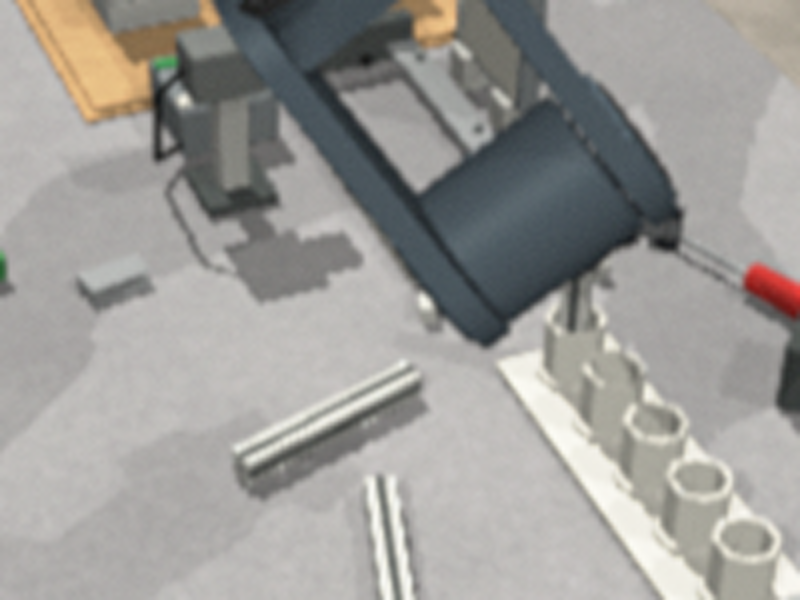

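View pics/o_t.png

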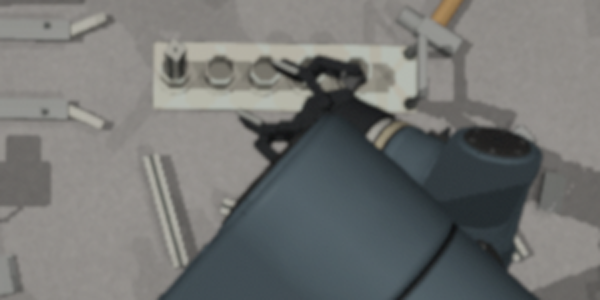

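```bash
python3 - <<'E'
from h import *
P,R=pick((.442,-.098),72.8,35,h=.08,zg=.022)
q=path(P,R,14); P2,_=pick((.442,-.098),72.8,35,zg=.022); q=path(P2,R,4,q0=q)
to(P,R)
E
```

```text
[-0.64  0.5   1.85  0.78  0.98 -0.61]
   [-0.49  0.47  1.86  0.4   0.8  -0.29]
   [-0.31  0.5   1.86 -0.09  0.73  0.16]
   [-0.13  0.6   1.86 -0.55  0.81  0.62]
end q [-0.03  0.71  1.86 -0.77  0.92  0.86] peak rad/s [0.61 0.55 0.04 1.71 0.73 1.64] err 0.0
   [-0.03  0.83  1.87 -0.84  0.83  0.97]
end q [-0.03  0.87  1.86 -0.87  0.81  1.01] peak rad/s [0.   0.4  0.05 0.27 0.31 0.4 ] err 0.0
offset [-157.7, -96.3, 13.5] angular [3.49, -88.67, -19.59]
```

```bash
python3 -m crank '[{"grip":0.3,"offset":[-16,-10,-10],"angular":[0.3,-8,-1.8]},{"grip":0.3,"offset":[-32,-20,-14],"angular":[0.6,-16,-3.6]},{"grip":0.3,"offset":[-48,-29,-14],"angular":[0.9,-24,-5.4]},{"grip":0.3,"offset":[-64,-39,-12],"angular":[1.2,-32,-7.2]},{"grip":0.3,"offset":[-80,-49,-8],"angular":[1.5,-40,-9]},{"grip":0.3,"offset":[-96,-58,-4],"angular":[1.9,-48,-10.6]},{"grip":0.3,"offset":[-112,-68,0],"angular":[2.2,-56,-12.4]},{"grip":0.3,"offset":[-128,-78,4],"angular":[2.5,-64,-14.2]},{"grip":0.3,"offset":[-143,-87,9],"angular":[2.8,-72,-16]},{"grip":0.3,"offset":[-158,-96,13],"angular":[3.1,-80,-17.7]}]'
python3 - <<'E'
from h import *
st=log();print(st["q"].round(3)); snap("wrist","p_w")
to(*pick((.442,-.098),72.8,35,h=.06,zg=.022))
E
```

```text
t: 14.55
tcp_pos: [0.4508, -0.0632, 0.0842]
tool_rot: [0.79, 0.568, -0.181, 0.142]
force: [-1.0, 0.8, 0.4]
finger_gap: 0.702
[-0.097  0.658  1.902 -0.665  0.792  0.752]
offset [3.0, 5.1, 13.9] angular [0.07, -8.26, -1.12]
```

View pics/p_w.png

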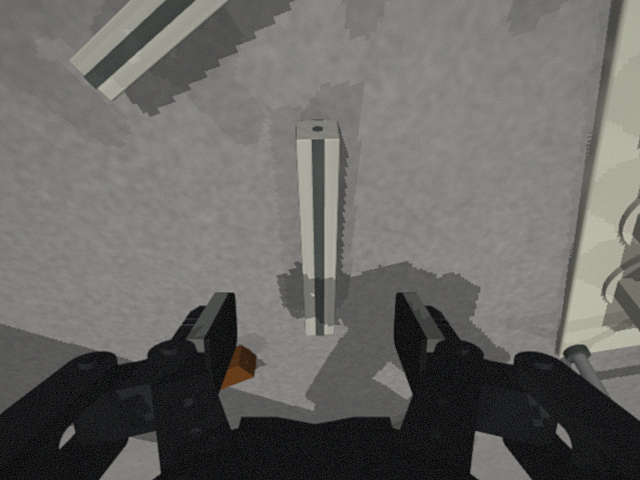

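The wrist view shows the silver post centred and aligned (far end at (318,130)). Descending.

```bash
python3 - <<'E'
from h import *
to(*pick((.442,-.098),72.8,35,h=.03,zg=.022)); to(*pick((.442,-.098),72.8,35,zg=.021))
E
```

```text
offset [16.5, 4.8, 40.7] angular [0.07, -8.26, -1.12]
offset [30.4, 4.4, 68.4] angular [0.07, -8.26, -1.12]
```

```bash
python3 - <<'E'
from h import *
w=snap("wrist","p2_w"); 
P,Q=onz(w,318.5,334,.02),onz(w,318.5,139,.02); d=Q-P; print(P,Q,(P+Q)/2,np.degrees(np.arctan2(d[1],d[0])),np.linalg.norm(d))
mid=((P+Q)/2)[:2]; al=np.degrees(np.arctan2(d[1],d[0]))
to(*pick((.442,-.098),72.8,35,h=.03,zg=.022));to(*pick(Q[:2]-.075*d[:2]/np.linalg.norm(d),al,35,zg=.021))
E
```

```text
[ 0.42012873 -0.15937046  0.02      ] [ 0.46417302 -0.02153885  0.02      ] [ 0.44215088 -0.09045465  0.02      ] 72.278641335845 0.1446977955594375
offset [16.6, 4.8, 41.5] angular [-0.03, -8.64, -1.02]
offset [34.4, 2.6, 67.2] angular [0.24, -8.64, -0.57]
```

```bash
python3 -m crank '[{"grip":0.3,"offset":[8,1,16],"angular":[0,-5,0]},{"grip":0.3,"offset":[17,2,34],"angular":[0,-8.6,-0.8]},{"grip":0.3,"offset":[26,3,51],"angular":[0,-8.6,-0.8]},{"grip":0.3,"offset":[34,3,67],"angular":[0,-8.6,-0.8]},{"grip":0.4,"offset":[34,3,67],"angular":[0,-8.6,-0.8]},{"grip":1,"offset":[34,3,67],"angular":[0,-8.6,-0.8]},{"grip":1,"offset":[34,3,67],"angular":[0,-8.6,-0.8]},{"grip":1,"offset":[34,3,67],"angular":[0,-8.6,-0.8]},{"grip":1,"offset":[34,3,67],"angular":[0,-8.6,-0.8]},{"grip":1,"offset":[34,3,67],"angular":[0,-8.6,-0.8]}]' 80
cat >> h.py <<'E'
def grasp(far,al):
    "at grip: far=post far end xy; returns along, d(axis below grasp), T"
    st=log(); R=Ro.from_quat(st["tool_rot"]); z=R.apply([0,0,1]); g=st["tcp_pos"]-.0187*z
    a=np.array([np.cos(np.radians(al)),np.sin(np.radians(al))])
    x=R.apply([1,0,0]); print("grasp",g.round(4),"along",round(.075+(g[:2]-np.array(far))@a,4),"d",round(g[2]-.01,4),"T",np.degrees(np.arcsin(-x[2])).round(2),"yaw",np.degrees(np.arctan2(x[1],x[0])).round(1),"gap",round(st["finger_gap"],3),"q",st["q"].round(2),"F",st["force"].round(1))
E
python3 - <<'E'
from h import *
grasp((.4642,-.0215),72.5); snap("wrist","q_w")
E
```

```text
t: 15.65
tcp_pos: [0.4557, -0.0644, 0.0108]
tool_rot: [0.772, 0.56, -0.239, 0.181]
force: [0.2, 1.3, 6.5]
finger_gap: 0.21
grasp [ 0.4588 -0.0542  0.0262] along 0.0422 d 0.0162 T 34.85 yaw 71.7 gap 0.21 q [-0.03  0.86  1.86 -0.86  0.81  1.02] F [0.2 1.3 6.5]
```

View pics/q_w.png

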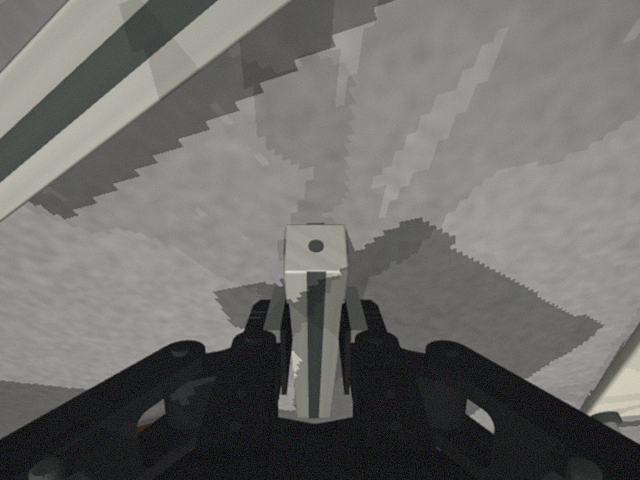

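```bash
python3 - <<'E'
from h import *
st=manip.sense(); R0=Ro.from_quat(st["tool_rot"]); lift=st["tcp_pos"]+[0,0,.12]
q=path(lift,R0,4,quiet=True)
P,R=stand((.6355,-.0248),55,34.9,.21,d=.016)
path(P,R,14,q0=q)
to(lift,R0)
E
python3 -m crank '[{"grip":1,"offset":[-12,0,-16],"angular":[0,0,0]},{"grip":1,"offset":[-32,0,-46],"angular":[0,0,0]},{"grip":1,"offset":[-55,0,-78],"angular":[0,0,0]},{"grip":1,"offset":[-70,1,-98],"angular":[0,0,0]},{"grip":1,"offset":[-70,1,-98],"angular":[0,0,0]}]' 80
python3 - <<'E'
from h import *
log();to(*stand((.6355,-.0248),55,34.9,.21,d=.016))
E
```

```text
end q [-0.03  0.63  1.84 -0.72  1.    0.79] peak rad/s [0.   0.6  0.13 0.4  0.51 0.59] err 0.0
   [-0.17  0.52  1.81 -0.37  0.85  0.46]
   [-0.33  0.48  1.79  0.08  0.8   0.05]
   [-0.48  0.5   1.78  0.54  0.86 -0.34]
   [-0.59  0.58  1.77  0.92  1.01 -0.62]
end q [-0.63  0.66  1.76  1.13  1.14 -0.76] peak rad/s [0.53 0.41 0.09 1.59 0.66 1.4 ] err 0.0
offset [-68.6, 1.5, -98.5] angular [0.0, 0.0, 0.0]
t: 16.2
tcp_pos: [0.4565, -0.0656, 0.133]
tool_rot: [0.773, 0.56, -0.236, 0.183]
force: [0.8, -0.2, -2.0]
finger_gap: 0.203
offset [40.4, 158.9, -105.1] angular [-2.26, 88.9, 18.95]
```

```bash
python3 -m crank '[{"grip":1,"offset":[4,14,-16],"angular":[-0.2,8,1.7]},{"grip":1,"offset":[8,28,-30],"angular":[-0.4,16,3.4]},{"grip":1,"offset":[12,42,-44],"angular":[-0.6,24,5.1]},{"grip":1,"offset":[16,57,-57],"angular":[-0.8,32,6.8]},{"grip":1,"offset":[20,71,-68],"angular":[-1,40,8.5]},{"grip":1,"offset":[24,85,-78],"angular":[-1.2,48,10.2]},{"grip":1,"offset":[28,100,-86],"angular":[-1.4,56,12]},{"grip":1,"offset":[32,115,-93],"angular":[-1.6,64,13.6]},{"grip":1,"offset":[35,130,-98],"angular":[-1.8,72,15.3]},{"grip":1,"offset":[38,144,-102],"angular":[-2,80,17]}]'
python3 - <<'E'
from h import *
st=log();print(st["q"].round(3)); to(*stand((.6355,-.0248),55,34.9,.21,d=.016)); 
E
```

```text
t: 17.2
tcp_pos: [0.619, -0.0252, 0.1933]
tool_rot: [0.81, 0.436, 0.35, -0.178]
force: [-0.4, 1.5, -2.0]
finger_gap: 0.209
[-0.593  0.602  1.767  0.987  1.046 -0.655]
offset [10.3, 13.6, 2.4] angular [-0.38, 8.89, 1.52]
```

```bash
python3 -m crank '[{"grip":1,"offset":[5,7,1],"angular":[-0.2,4.5,0.8]},{"grip":1,"offset":[10,13.5,2.4],"angular":[-0.4,8.9,1.5]},{"grip":1,"offset":[10,13.5,2.4],"angular":[-0.4,8.9,1.5]},{"grip":1,"offset":[10,13.5,2.4],"angular":[-0.4,8.9,1.5]}]'
python3 - <<'E'
from h import *
st=log();to(*stand((.6355,-.0248),55,34.9,.21,d=.016)); to(*stand((.6355,-.0248),55,34.9,.18,d=.016)); snap("side","r_s",(320,160,480,300),4); s=snap("top","r_t",(250,100,410,220),5);snap("wrist","r_w")
E
```

```text
t: 17.6
tcp_pos: [0.6336, -0.0245, 0.1979]
tool_rot: [0.788, 0.411, 0.407, -0.214]
force: [0.1, 0.4, -0.5]
finger_gap: 0.208
offset [1.3, 1.7, -0.7] angular [-0.18, 0.38, -0.02]
offset [-23.2, 1.8, 16.6] angular [-0.18, 0.38, -0.02]
```

View pics/r_s.png

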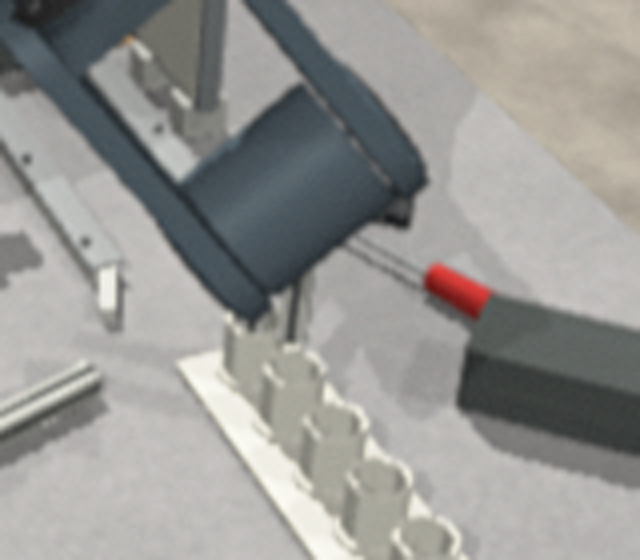

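View pics/r_t.png

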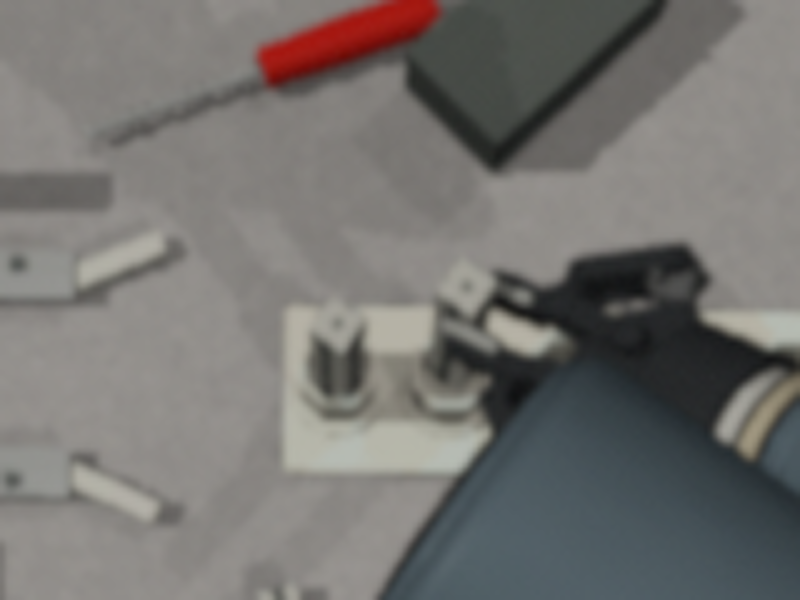

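View pics/r_w.png

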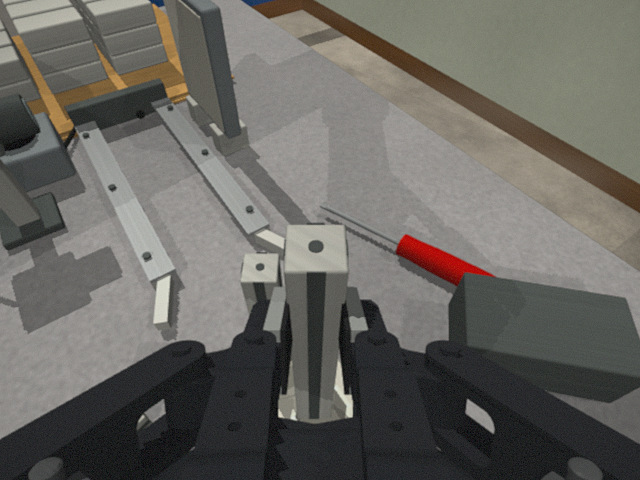

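```bash
python3 - <<'E'
from h import *
s=snap("top");q=snap("side"); st=manip.sense()
g=st["tcp_pos"]-.0187*Ro.from_quat(st["tool_rot"]).apply([0,0,1]); b=np.array([np.cos(np.radians(55)),np.sin(np.radians(55)),0])
ax=g+.016*b; print("axis",ax)
print("exp top",proj(s,ax+[0,0,.033]),"obs 343.2 157; -> ",onz(s,343.2,157,ax[2]+.033))
print("exp side bottom",proj(q,ax-[0,0,.117]),"obs 395,244", "cup2",proj(q,[.6355,-.0248,.055]),"obs 394,249.5")
print("cup2 top obs",onz(s,250+448/5,100+385/5,.055), "cup1 post top", onz(s,250+339/5,100+323/5,.158))
E
```

```text
axis [ 0.63475412 -0.02334305  0.21055167]
exp top [343.69383756 155.39842592] obs 343.2 157; ->  [ 0.63118256 -0.02225558  0.24355167]
exp side bottom [392.88600266 241.18058938] obs 395,244 cup2 [392.13932649 252.60944742] obs 394,249.5
cup2 top obs [ 0.62835955 -0.02161089  0.055     ] cup1 post top [0.63519877 0.03372448 0.158     ]
```

```bash
python3 -m crank '[{"grip":1,"offset":[-12,1.7,8],"angular":[-0.2,0.4,0]},{"grip":1,"offset":[-23,1.7,16.5],"angular":[-0.2,0.4,0]},{"grip":1,"offset":[-31,1.7,22.5],"angular":[-0.2,0.4,0]},{"grip":1,"offset":[-40,1.7,28.5],"angular":[-0.2,0.4,0]},{"grip":1,"offset":[-49,1.7,35],"angular":[-0.2,0.4,0]},{"grip":1,"offset":[-49,1.7,35],"angular":[-0.2,0.4,0]}]'
python3 - <<'E'
from h import *
st=log();to(*stand((.6355,-.0248),55,34.9,.127,d=.016)); snap("side","s_s",(320,160,480,300),4)
E
```

```text
t: 18.45
tcp_pos: [0.6359, -0.0253, 0.1373]
tool_rot: [0.786, 0.409, 0.411, -0.213]
force: [1.4, 1.1, -1.5]
finger_gap: 0.208
offset [-17.5, -0.6, 11.5] angular [0.07, -0.11, 0.0]
```

View pics/s_s.png

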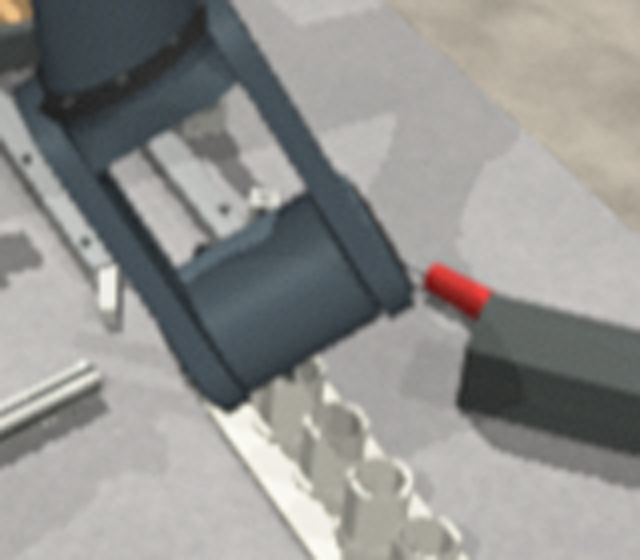

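```bash
python3 -m crank '[{"grip":1,"offset":[-9,0,6],"angular":[0,0,0]},{"grip":1,"offset":[-17.5,-0.5,11.5],"angular":[0,0,0]},{"grip":1,"offset":[-17.5,-0.5,11.5],"angular":[0,0,0]},{"grip":0.5,"offset":[-17.5,-0.5,11.5],"angular":[0,0,0]},{"grip":0.5,"offset":[-17.5,-0.5,11.5],"angular":[0,0,0]},{"grip":0.5,"offset":[-17.5,-0.5,11.5],"angular":[0,0,0]},{"grip":0.5,"offset":[-17.5,-0.5,-10],"angular":[0,0,0]},{"grip":0.5,"offset":[-17.5,-0.5,-40],"angular":[0,0,0]},{"grip":0.4,"offset":[-17.5,-0.5,-80],"angular":[0,0,0]},{"grip":0.3,"offset":[-10,0,-125],"angular":[0,0,0]}]'
python3 - <<'E'
from h import *
st=log(); print(st["q"].round(2))
s=snap("top","t_t",(230,140,530,290),2); snap("side","t_s",(240,160,440,310),4)
E
```

```text
t: 19.5
tcp_pos: [0.5723, -0.1138, 0.2016]
tool_rot: [0.786, 0.409, 0.411, -0.215]
force: [-0.4, -0.1, 0.4]
finger_gap: 0.701
[-0.84  0.65  1.79  1.    1.25 -0.84]
```

View pics/t_t.png

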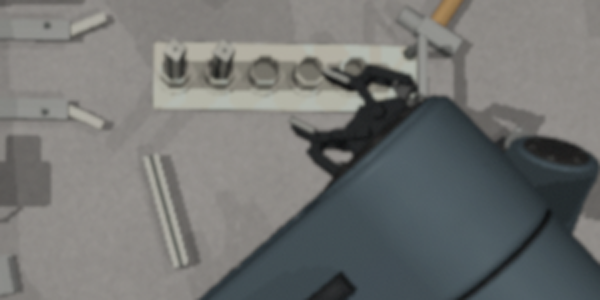

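View pics/t_s.png

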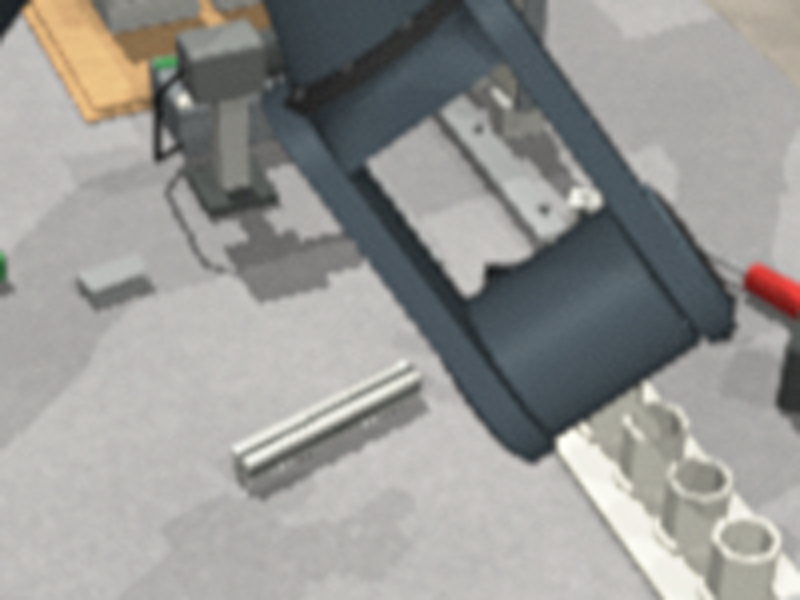

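Two posts are standing in cups 1 and 2. Next is the post at the right, at roughly (0.46,-0.37).

```bash
python3 - <<'E'
from h import *
for mid,al in (((.460,-.372),30.7),((.458,.048),15.7)):
    for T in (35,):
        P,R=pick(mid,al,T,h=.09,zg=.017)
        q=path(P,R,14); q=path(pick(mid,al,T,zg=.017)[0],R,4,q0=q,quiet=True); to(P,R)
E
```

```text
[-0.8   0.58  1.72  0.71  1.09 -0.51]
   [-0.73  0.58  1.64  0.35  1.01 -0.13]
   [-0.65  0.64  1.55 -0.04  1.04  0.25]
   [-0.59  0.75  1.45 -0.37  1.16  0.58]
end q [-0.56  0.85  1.38 -0.56  1.27  0.74] peak rad/s [0.27 0.51 0.38 1.3  0.61 1.31] err 0.0
end q [-0.56  0.98  1.39 -0.59  1.16  0.82] peak rad/s [0.   0.34 0.05 0.07 0.3  0.2 ] err 0.0
offset [-231.5, 66.0, -133.5] angular [-4.05, -88.85, 26.35]
   [-0.68  0.54  1.83  0.8   0.98 -0.44]
   [-0.47  0.51  1.8   0.43  0.87  0.17]
   [-0.26  0.57  1.71  0.06  0.99  0.76]
   [-0.09  0.71  1.56 -0.12  1.25  1.17]
end q [-0.01  0.82  1.46 -0.16  1.46  1.35] peak rad/s [0.74 0.58 0.54 1.37 1.03 2.16] err 0.0
end q [-0.01  0.95  1.46 -0.17  1.32  1.38] peak rad/s [0.   0.35 0.05 0.01 0.37 0.06] err 0.0
offset [-37.1, -170.6, 141.8] angular [-6.97, -86.54, 42.65]
```

```bash
python3 - <<'E'
from h import *
to(*pick((.46,-.372),30.7,35,h=.15,zg=.017))
E
```

```text
offset [-182.3, 66.6, -167.7] angular [-4.05, -88.85, 26.35]
```

```bash
python3 -m crank '[{"grip":0.3,"offset":[-8,4,-20],"angular":[-0.4,-7.5,2]},{"grip":0.3,"offset":[-22,10,-40],"angular":[-0.8,-15.5,4.4]},{"grip":0.3,"offset":[-38,17,-60],"angular":[-1.1,-23.5,6.8]},{"grip":0.3,"offset":[-57,24,-80],"angular":[-1.5,-31.5,9.2]},{"grip":0.3,"offset":[-76,31,-98],"angular":[-1.9,-39.5,11.6]},{"grip":0.3,"offset":[-96,38,-113],"angular":[-2.2,-47.5,14]},{"grip":0.3,"offset":[-116,45,-127],"angular":[-2.6,-55.5,16.4]},{"grip":0.3,"offset":[-136,52,-140],"angular":[-3,-63.5,18.8]},{"grip":0.3,"offset":[-156,59,-153],"angular":[-3.4,-71.5,21.2]},{"grip":0.3,"offset":[-178,66,-165],"angular":[-3.8,-79.5,23.6]}]'
python3 - <<'E'
from h import *
st=log();print(st["q"].round(3)); to(*pick((.46,-.372),30.7,35,h=.09,zg=.017)); snap("wrist","u_w"); s=snap("top")
for o in posts(s,135): print(o)
E
```

```text
t: 20.6
tcp_pos: [0.4924, -0.3456, 0.1498]
tool_rot: [0.933, 0.282, -0.22, 0.048]
force: [-0.7, -0.3, -0.6]
finger_gap: 0.702
[-0.603  0.714  1.407 -0.426  1.262  0.563]
offset [18.8, 7.8, 55.2] angular [-0.44, -9.0, 3.1]
(array([0.1499, 0.8232]), np.float64(1.3), np.float64(0.1205), (8, 364, 9.8))
```

View pics/u_w.png

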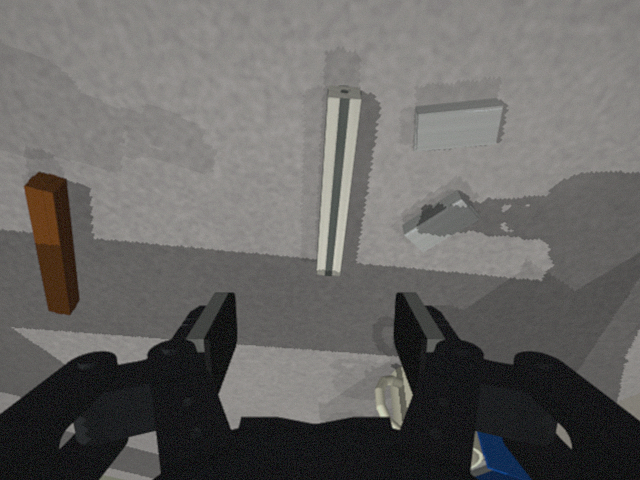

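```bash
python3 - <<'E'
from h import *
w=snap("wrist")
P,Q=onz(w,328.5,274,.02),onz(w,344.5,98,.02); d=Q-P; al=np.degrees(np.arctan2(d[1],d[0])); n=np.linalg.norm(d); print(P,Q,al,n)
mid=Q[:2]-.074*d[:2]/n; print(mid)
to(*pick(mid,al,35,h=.03,zg=.017)); to(*pick(mid,al,35,zg=.017))
for c in ((416,150),(416,107),(403,230),(460,190)): 
    X=onz(w,*c,.012)-Q; print("clip lateral/along",np.array([d[0]*X[1]-d[1]*X[0],d[:2]@X[:2]])/n)
E
```

```text
[ 0.40471574 -0.40877593  0.02      ] [ 0.52821941 -0.33449321  0.02      ] 31.02529225543321 0.14412174757810148
[ 0.46480586 -0.37263403]
offset [45.8, 15.8, 105.2] angular [-0.97, -9.31, 3.16]
offset [58.7, 17.0, 132.3] angular [-0.97, -9.31, 3.16]
clip lateral/along [-0.0488703  -0.03405205]
clip lateral/along [-0.04304115 -0.00610689]
clip lateral/along [-0.052976   -0.10041946]
clip lateral/along [-0.08489219 -0.06222423]
```

```bash
python3 -m crank '[{"grip":0.5,"offset":[10,4,22],"angular":[-0.3,-3,1]},{"grip":0.5,"offset":[22,8,50],"angular":[-0.6,-6,2]},{"grip":0.5,"offset":[34,12,78],"angular":[-1,-9.3,3.2]},{"grip":0.5,"offset":[46,16,105],"angular":[-1,-9.3,3.2]},{"grip":0.5,"offset":[46,16,105],"angular":[-1,-9.3,3.2]}]'
python3 - <<'E'
from h import *
st=log(); to(*pick((.4648,-.3726),31,35,zg=.017)); snap("wrist","v_w")
E
```

```text
t: 21.25
tcp_pos: [0.4924, -0.3557, 0.0315]
tool_rot: [0.919, 0.254, -0.29, 0.079]
force: [-1.1, -0.0, -0.3]
finger_gap: 0.501
offset [18.7, 0.3, 23.3] angular [-0.17, 0.05, -0.11]
```

View pics/v_w.png

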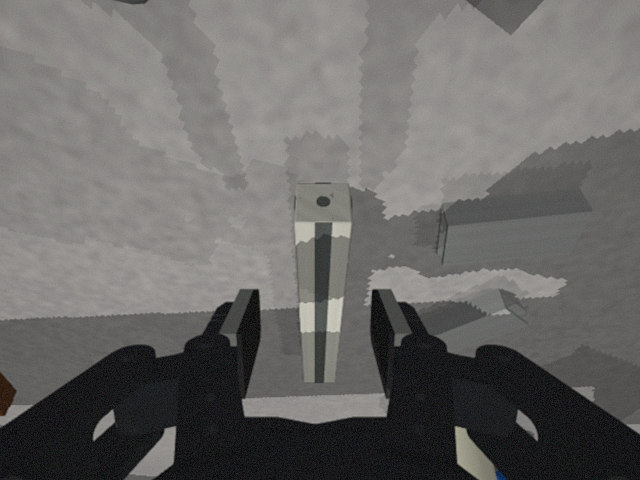

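```bash
python3 -m crank '[{"grip":0.5,"offset":[9,2,11],"angular":[0,0,0]},{"grip":0.5,"offset":[18.5,2,23],"angular":[0,0,0]},{"grip":0.5,"offset":[18.5,2,23],"angular":[0,0,0]},{"grip":1,"offset":[18.5,2,23],"angular":[0,0,0]},{"grip":1,"offset":[18.5,2,23],"angular":[0,0,0]},{"grip":1,"offset":[18.5,2,23],"angular":[0,0,0]},{"grip":1,"offset":[18.5,2,23],"angular":[0,0,0]},{"grip":1,"offset":[18.5,2,23],"angular":[0,0,0]}]' 80
python3 - <<'E'
from h import *
grasp((.5282,-.3345),31); snap("wrist","w_w")
st=manip.sense(); R0=Ro.from_quat(st["tool_rot"]); lift=st["tcp_pos"]+[0,0,.13]
to(lift,R0); q=path(lift,R0,4,quiet=True); path(*stand((.6345,-.0827),45,35,.22,d=.014),14,q0=q); path(*stand((.6345,-.0827),55,35,.22,d=.014),14,q0=q)
E
```

```text
t: 22.1
tcp_pos: [0.4983, -0.3592, 0.0063]
tool_rot: [0.92, 0.252, -0.289, 0.084]
force: [1.4, 1.8, 3.9]
finger_gap: 0.216
grasp [ 0.5074 -0.3536  0.0217] along 0.0474 d 0.0117 T 34.99 yaw 30.5 gap 0.216 q [-0.56  0.98  1.36 -0.59  1.17  0.82] F [1.4 1.8 3.9]
offset [-74.6, 1.1, -106.5] angular [0.0, 0.0, 0.0]
end q [-0.56  0.79  1.34 -0.55  1.34  0.7 ] peak rad/s [0.   0.48 0.12 0.1  0.46 0.3 ] err 0.0
   [-0.58  0.67  1.43 -0.26  1.18  0.52]
   [-0.63  0.58  1.53  0.08  1.05  0.26]
   [-0.68  0.55  1.64  0.49  0.97 -0.08]
   [-0.71  0.57  1.74  0.92  1.   -0.48]
end q [-0.71  0.63  1.8   1.19  1.08 -0.73] peak rad/s [0.17 0.45 0.35 1.45 0.55 1.34] err 0.0
   [-0.58  0.68  1.42 -0.26  1.2   0.47]
   [-0.63  0.6   1.5   0.09  1.1   0.19]
   [-0.68  0.57  1.59  0.46  1.07 -0.15]
   [-0.71  0.61  1.66  0.83  1.13 -0.5 ]
end q [-0.71  0.66  1.69  1.05  1.22 -0.72] peak rad/s [0.17 0.44 0.27 1.28 0.51 1.18] err 0.0
```

View pics/w_w.png

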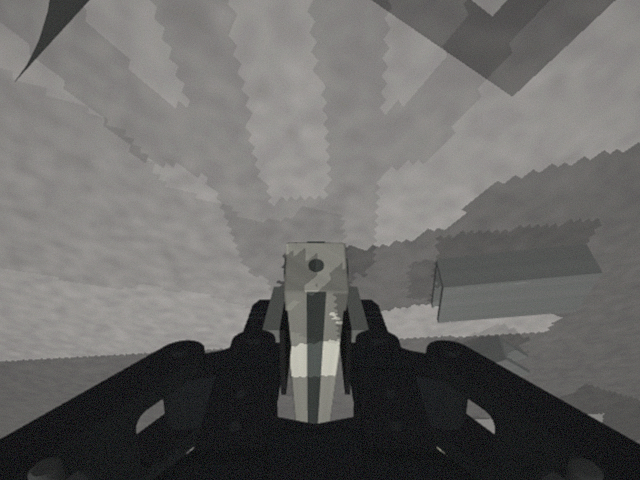

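```bash
python3 -m crank '[{"grip":1,"offset":[-12,0,-16],"angular":[0,0,0]},{"grip":1,"offset":[-32,0,-46],"angular":[0,0,0]},{"grip":1,"offset":[-55,1,-78],"angular":[0,0,0]},{"grip":1,"offset":[-75,1,-106],"angular":[0,0,0]},{"grip":1,"offset":[-75,1,-106],"angular":[0,0,0]}]' 80
python3 - <<'E'
from h import *
log();to(*stand((.6345,-.0827),50,35,.22,d=.0117))
E
```

```text
t: 22.65
tcp_pos: [0.4997, -0.3614, 0.1419]
tool_rot: [0.921, 0.251, -0.286, 0.088]
force: [0.0, 0.2, -0.6]
finger_gap: 0.209
offset [175.0, -170.0, -207.4] angular [4.83, 89.05, -20.72]
```

```bash
python3 -m crank '[{"grip":1,"offset":[15,-15,-22],"angular":[0.4,7.8,-1.8]},{"grip":1,"offset":[30,-30,-43],"angular":[0.8,15.6,-3.6]},{"grip":1,"offset":[46,-45,-64],"angular":[1.2,23.4,-5.4]},{"grip":1,"offset":[61,-60,-84],"angular":[1.6,31.2,-7.2]},{"grip":1,"offset":[77,-75,-104],"angular":[2.1,39,-9]},{"grip":1,"offset":[92,-90,-123],"angular":[2.5,46.8,-10.9]},{"grip":1,"offset":[107,-105,-141],"angular":[2.9,54.6,-12.7]},{"grip":1,"offset":[122,-120,-158],"angular":[3.4,62.4,-14.5]},{"grip":1,"offset":[138,-135,-173],"angular":[3.8,70.2,-16.3]},{"grip":1,"offset":[154,-150,-187],"angular":[4.2,78,-18.2]}]'
python3 - <<'E'
from h import *
st=log();print(st["q"].round(2));to(*stand((.6345,-.0827),50,35,.21,d=.0117)); snap("side","x_s",(320,160,480,300),4)
E
```

```text
t: 23.65
tcp_pos: [0.6206, -0.11, 0.2002]
tool_rot: [0.849, 0.37, 0.337, -0.167]
force: [0.4, -0.5, -1.0]
finger_gap: 0.214
[-0.7   0.6   1.71  0.92  1.07 -0.51]
offset [23.0, -8.0, 24.0] angular [0.29, 10.8, -2.86]
```

View pics/x_s.png

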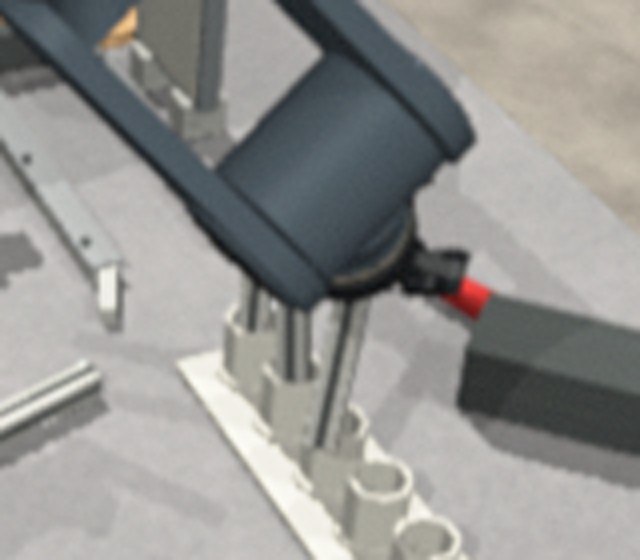

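```bash
python3 -m crank '[{"grip":1,"offset":[12,-4,10],"angular":[0.1,5,-1.4]},{"grip":1,"offset":[23,-8,24],"angular":[0.3,10.8,-2.9]},{"grip":1,"offset":[23,-8,24],"angular":[0.3,10.8,-2.9]},{"grip":1,"offset":[23,-8,24],"angular":[0.3,10.8,-2.9]}]'
python3 - <<'E'
from h import *
log();to(*stand((.6345,-.0827),50,35,.21,d=.0117)); to(*stand((.6345,-.0827),50,35,.15,d=.0117)); q=snap("side","y_s",(320,160,480,300),4); s=snap("top","y_t",(250,100,410,220),5); w=snap("wrist","y_w")
st=manip.sense()
g=st["tcp_pos"]-.0187*Ro.from_quat(st["tool_rot"]).apply([0,0,1]); b=np.array([np.cos(np.radians(50)),np.sin(np.radians(50)),0])
ax=g+.0117*b; print("axis",ax,"exp top",proj(s,ax+[0,0,.03]),"side",proj(q,ax-[0,0,.12]),"cup3",proj(q,[.6345,-.0827,.055]),"wrist",proj(w,ax+[0,0,.03]))
E
```

```text
t: 24.1
tcp_pos: [0.6364, -0.0808, 0.1973]
tool_rot: [0.806, 0.375, 0.414, -0.196]
force: [-0.1, -0.2, -0.4]
finger_gap: 0.212
offset [2.1, -0.2, -0.4] angular [-0.17, 0.47, -0.21]
offset [-46.8, 0.1, 34.4] angular [-0.17, 0.47, -0.21]
axis [ 0.63492495 -0.08378711  0.20960551] exp top [371.12947345 155.84205139] side [404.07737352 255.99783432] cup3 [402.39207277 265.89557854] wrist [312.88929675 250.59859337]
```

View pics/y_s.png

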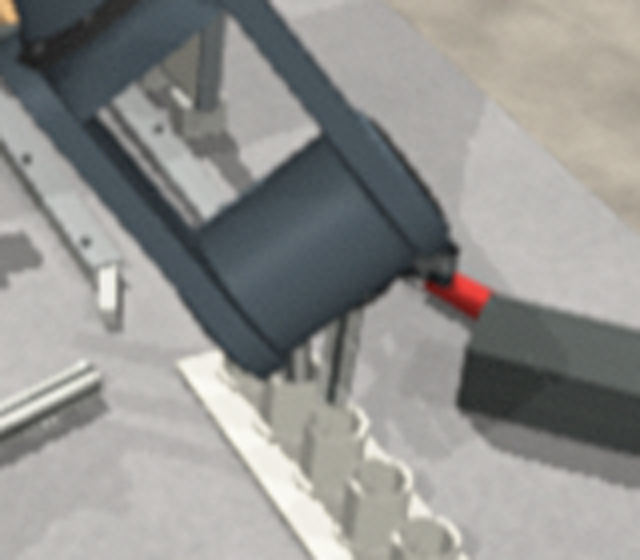

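View pics/y_t.png

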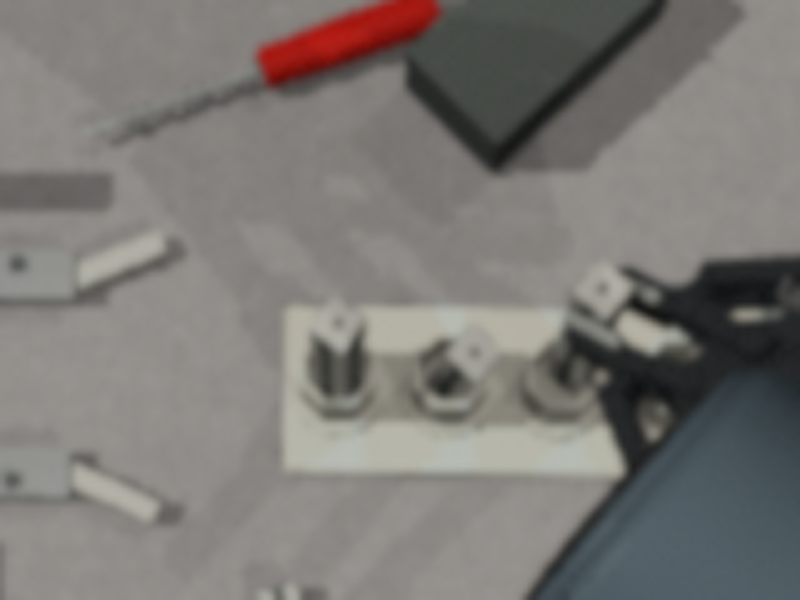

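```bash
python3 - <<'E'
from h import *
s=snap("top"); print(onz(s,250+475/5,100+352/5,.157), onz(s,250+338/5,100+322/5,.158))
snap("wrist","z_w")
E
```

```text
[ 0.62166634 -0.0304166   0.157     ] [0.63567737 0.03419709 0.158     ]
```

View pics/z_w.png

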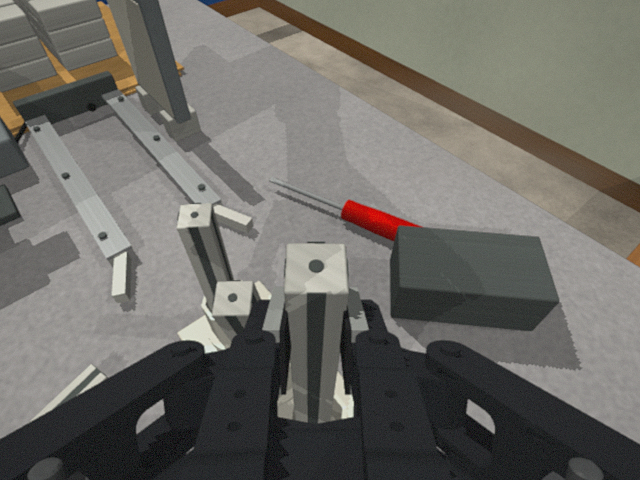

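Post 3 is lined up with cup 3. Post 2 now leans about 5° toward the robot; I'll place post 3 first and then mend that.

```bash
python3 -m crank '[{"grip":1,"offset":[-12,0,8.5],"angular":[-0.2,0.5,-0.2]},{"grip":1,"offset":[-24,0,17],"angular":[-0.2,0.5,-0.2]},{"grip":1,"offset":[-35,0,26],"angular":[-0.2,0.5,-0.2]},{"grip":1,"offset":[-47,0,34],"angular":[-0.2,0.5,-0.2]},{"grip":1,"offset":[-47,0,34],"angular":[-0.2,0.5,-0.2]}]'
python3 - <<'E'
from h import *
log();to(*stand((.6345,-.0827),50,35,.130,d=.0117)); q=snap("side","a1_s",(320,160,480,300),4); s=snap("top","a1_t",(250,100,410,220),5)
E
```

```text
t: 24.85
tcp_pos: [0.6375, -0.0805, 0.1386]
tool_rot: [0.804, 0.374, 0.42, -0.194]
force: [2.6, 0.3, -1.5]
finger_gap: 0.214
offset [-15.8, -0.9, 11.0] angular [0.15, -0.13, 0.03]
```

View pics/a1_s.png

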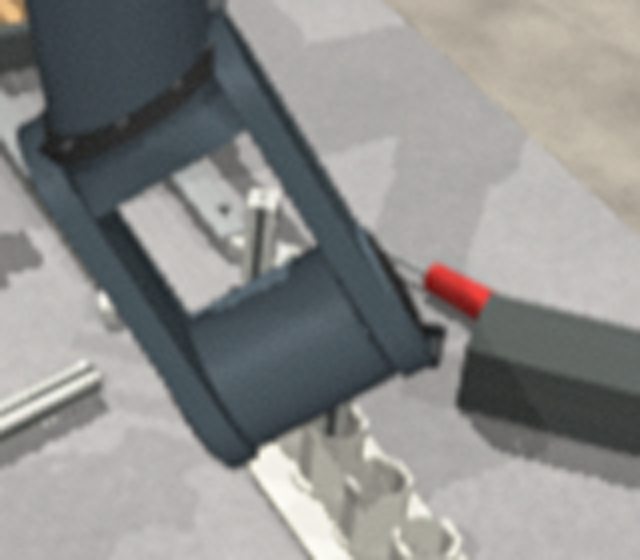

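View pics/a1_t.png

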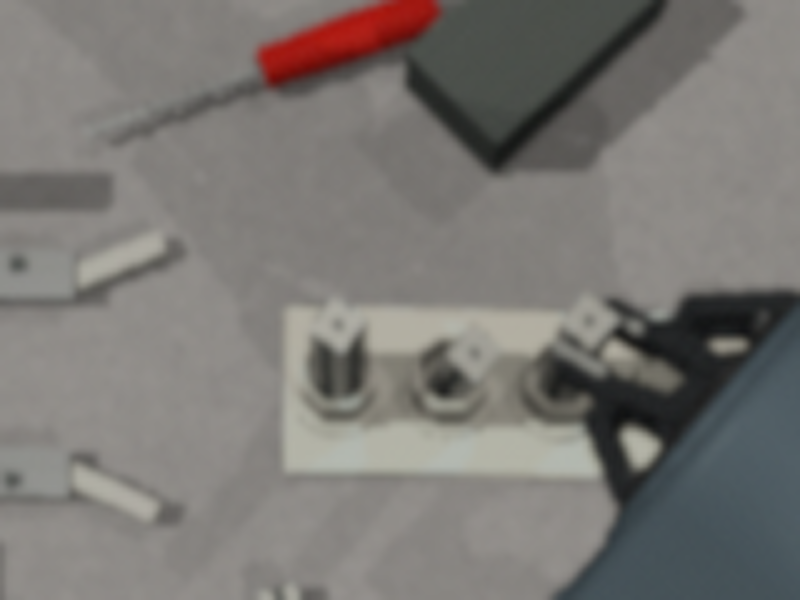

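```bash
python3 -m crank '[{"grip":1,"offset":[-8,0,5.5],"angular":[0,0,0]},{"grip":1,"offset":[-16,-0.5,11],"angular":[0,0,0]},{"grip":1,"offset":[-16,-0.5,11],"angular":[0,0,0]},{"grip":0.55,"offset":[-16,-0.5,11],"angular":[0,0,0]},{"grip":0.55,"offset":[-16,-0.5,11],"angular":[0,0,0]},{"grip":0.55,"offset":[-16,-0.5,11],"angular":[0,0,0]},{"grip":0.55,"offset":[-16,-0.5,-10],"angular":[0,0,0]},{"grip":0.55,"offset":[-16,-0.5,-40],"angular":[0,0,0]},{"grip":0.55,"offset":[-16,-0.5,-80],"angular":[0,0,0]},{"grip":0.5,"offset":[-10,0,-120],"angular":[0,0,0]}]'
python3 - <<'E'
from h import *
st=log(); print(st["q"].round(2))
s=snap("top","b1_t",(250,100,410,220),5); snap("wrist","b1_w"); snap("side","b1_s",(240,160,440,310),4)
E
```

```text
t: 25.95
tcp_pos: [0.5686, -0.1597, 0.1998]
tool_rot: [0.803, 0.374, 0.42, -0.196]
force: [0.8, -0.4, 0.1]
finger_gap: 0.499
[-0.91  0.65  1.78  1.01  1.24 -0.83]
```

View pics/b1_t.png

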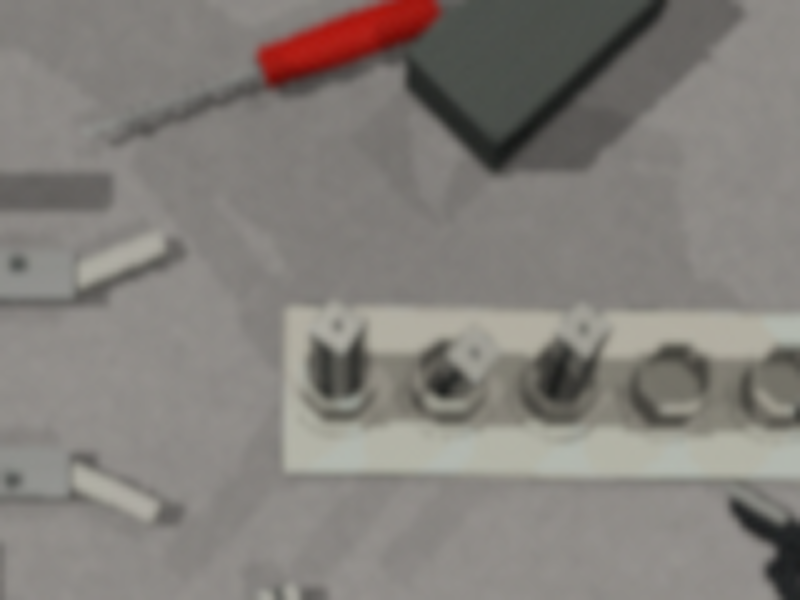

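View pics/b1_w.png

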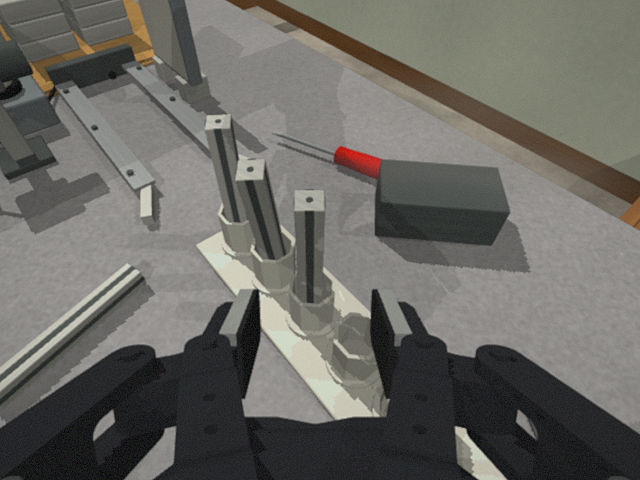

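Post 3 stands upright and cup 2's post leans; I'll straighten that later. The last post is close to the carrier front, so the 35° lean would bring the hand into the standing posts. I'll check a 10° lean instead.

```bash
python3 - <<'E'
from h import *
mid,al=(.458,.048),15.7
for T in (10,15):
    print("T",T)
    P,R=pick(mid,al,T,along=.04,h=.17,zg=.017); q=path(P,R,14,quiet=True); q=path(pick(mid,al,T,along=.04,zg=.017)[0],R,5,q0=q,quiet=True)
    q=path(P,R,5,q0=q,quiet=True)
    for phi in (40,50,60,75):
        P4,R4=stand((.6335,-.1407),phi,T,.23,d=.01); q2=path(P4,R4,14,q0=q,quiet=True); q2=path(stand((.6335,-.1407),phi,T,.123,d=.01)[0],R4,5,q0=q2,quiet=True)
P,R=pick(mid,al,10,along=.04,h=.17,zg=.017); to(P,R)
E
```

```text
T 10
end q [-0.07  0.52  1.69 -0.07  1.1   1.26] peak rad/s [0.71 0.44 0.4  1.22 0.85 2.01] err 0.0
end q [-0.07  0.8   1.77 -0.09  0.73  1.3 ] peak rad/s [0.   0.62 0.26 0.06 0.78 0.08] err 0.0
end q [-0.07  0.52  1.69 -0.07  1.1   1.26] peak rad/s [0.   0.62 0.26 0.06 0.78 0.08] err 0.0
end q [-0.87  0.82  1.83  1.49  1.42 -1.07] peak rad/s [0.76 0.64 0.49 2.06 1.12 2.71] err 0.0
end q [-0.87  1.03  1.8   1.52  1.4  -1.25] peak rad/s [0.   0.42 0.09 0.06 0.03 0.41] err 0.0
end q [-0.86  0.84  1.7   1.34  1.52 -0.98] peak rad/s [0.78 0.63 0.6  1.77 1.11 2.5 ] err 0.0
end q [-0.86  1.03  1.68  1.35  1.48 -1.14] peak rad/s [0.   0.39 0.09 0.03 0.09 0.36] err 0.0
end q [-0.84  0.87  1.57  1.21  1.64 -0.91] peak rad/s [0.8  0.63 0.7  1.6  1.12 2.41] err 0.0
end q [-0.84  1.05  1.55  1.21  1.58 -1.06] peak rad/s [0.   0.36 0.09 0.02 0.12 0.32] err 0.0
end q [-0.8   0.93  1.37  1.07  1.83 -0.85] peak rad/s [0.81 0.65 0.86 1.4  1.18 2.35] err 0.0
end q [-0.8   1.09  1.35  1.04  1.76 -0.97] peak rad/s [0.   0.33 0.08 0.07 0.15 0.28] err 0.0
T 15
end q [-0.06  0.55  1.64 -0.09  1.2   1.28] p
[... 360 characters left out ...]
 1.49  1.32 -1.21] peak rad/s [0.   0.42 0.07 0.1  0.05 0.44] err 0.0
end q [-0.86  0.8   1.7   1.29  1.45 -0.93] peak rad/s [0.76 0.62 0.53 1.65 1.08 2.35] err 0.0
end q [-0.86  0.99  1.69  1.31  1.41 -1.11] peak rad/s [0.   0.39 0.07 0.05 0.11 0.38] err 0.0
end q [-0.84  0.84  1.57  1.17  1.58 -0.88] peak rad/s [0.77 0.63 0.65 1.46 1.09 2.25] err 0.0
end q [-0.84  1.01  1.56  1.17  1.51 -1.03] peak rad/s [0.   0.36 0.06 0.01 0.14 0.33] err 0.0
end q [-0.79  0.9   1.37  1.02  1.78 -0.83] peak rad/s [0.77 0.64 0.81 1.27 1.15 2.19] err 0.0
end q [-0.79  1.06  1.36  1.    1.7  -0.96] peak rad/s [0.   0.33 0.06 0.06 0.17 0.28] err 0.0
offset [41.7, -200.4, 115.1] angular [-13.53, -63.24, 33.34]
```

```bash
python3 -m crank '[{"grip":0.4,"offset":[4,-20,8],"angular":[-1.5,-7,3.7]},{"grip":0.4,"offset":[9,-43,20],"angular":[-3,-14,7.4]},{"grip":0.4,"offset":[14,-66,34],"angular":[-4.5,-21,11.1]},{"grip":0.4,"offset":[18,-89,48],"angular":[-6,-28,14.8]},{"grip":0.4,"offset":[23,-111,62],"angular":[-7.5,-35,18.5]},{"grip":0.4,"offset":[28,-134,76],"angular":[-9,-42,22.2]},{"grip":0.4,"offset":[32,-156,90],"angular":[-10.5,-49,25.9]},{"grip":0.4,"offset":[37,-178,103],"angular":[-12,-56,29.6]},{"grip":0.4,"offset":[42,-200,115],"angular":[-13.5,-63.2,33.3]},{"grip":0.4,"offset":[42,-200,115],"angular":[-13.5,-63.2,33.3]}]'
python3 - <<'E'
from h import *
st=log(); print(st["q"].round(2)); snap("wrist","c1_w"); s=snap("top","c1_t",(230,140,530,290),2)
E
```

```text
t: 27.1
tcp_pos: [0.489, 0.063, 0.1674]
tool_rot: [0.986, 0.153, -0.067, -0.002]
force: [0.4, -1.0, -0.3]
finger_gap: 0.598
[-0.08  0.5   1.73 -0.03  1.05  1.2 ]
```

View pics/c1_w.png

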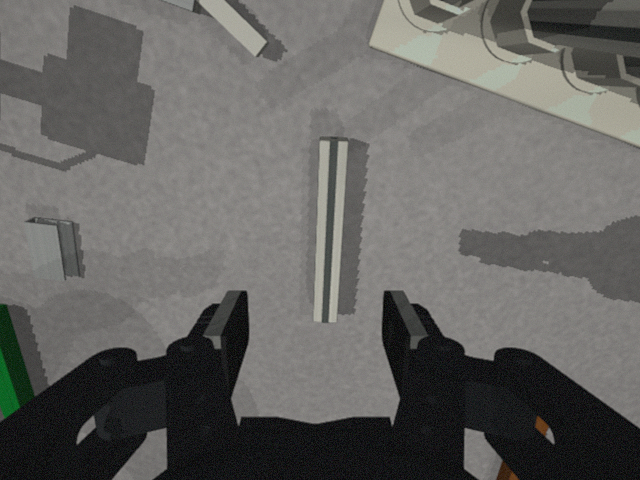

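```bash
python3 - <<'E'
from h import *
w=snap("wrist")
P,Q=onz(w,325.5,322,.02),onz(w,333.5,141,.02); d=Q-P; al=np.degrees(np.arctan2(d[1],d[0])); n=np.linalg.norm(d); print(P,Q,al,n)
mid=Q[:2]-.075*d[:2]/n; print(mid, "corner of carrier",onz(w,372,46,.008))
to(*pick(mid,al,10,along=.04,h=.03,zg=.016)); to(*pick(mid,al,10,along=.04,zg=.016))
E
```

```text
[0.39628464 0.02597648 0.02      ] [0.53807283 0.0676124  0.02      ] 16.364808165788723 0.14777496765471998
[0.46611129 0.04648098] corner of carrier [0.60229865 0.0626658  0.008     ]
offset [23.3, 11.3, 137.5] angular [-1.21, -2.94, 1.68]
offset [27.0, 12.1, 167.3] angular [-1.21, -2.94, 1.68]
```

```bash
python3 -m crank '[{"grip":0.4,"offset":[5,3,35],"angular":[-0.5,-1.5,0.8]},{"grip":0.4,"offset":[10,7,75],"angular":[-1,-2.9,1.7]},{"grip":0.4,"offset":[18,11,115],"angular":[-1.2,-2.9,1.7]},{"grip":0.4,"offset":[22,11,137],"angular":[-1.2,-2.9,1.7]},{"grip":0.4,"offset":[22,11,137],"angular":[-1.2,-2.9,1.7]}]'
python3 - <<'E'
from h import *
log(); w=snap("wrist","d1_w"); to(*pick((.464,.047),16.2,10,along=.04,zg=.016))
E
```

```text
t: 27.75
tcp_pos: [0.4967, 0.0533, 0.0266]
tool_rot: [0.986, 0.138, -0.089, 0.011]
force: [0.2, -1.0, -0.4]
finger_gap: 0.602
offset [7.8, -3.5, 29.9] angular [-0.11, 0.17, -0.28]
```

View pics/d1_w.png

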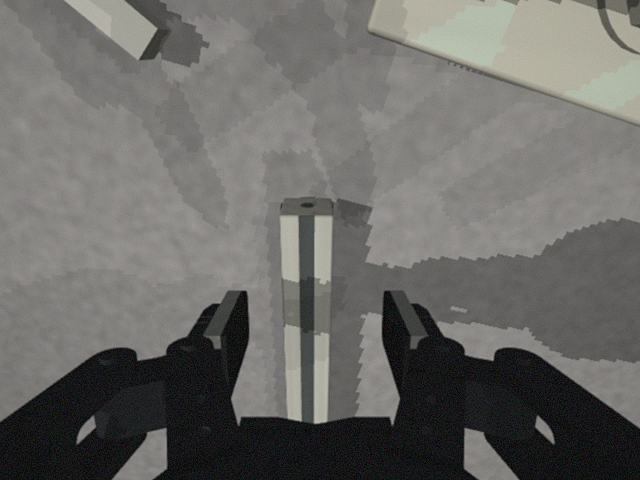

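```bash
python3 - <<'E'
from h import *
w=snap("wrist"); Q=onz(w,307,216,.02); print("far",Q)
to(*pick((.464,.047),16.2,10,along=.04,zg=.0235))
E
```

```text
far [0.53301591 0.06579495 0.02      ]
offset [5.4, -3.9, 23.9] angular [-0.04, 0.01, -0.3]
```

```bash
python3 -m crank '[{"grip":0.4,"offset":[1,-2,8],"angular":[0,0,0]},{"grip":0.4,"offset":[3,-4,16],"angular":[0,0,0]},{"grip":0.4,"offset":[3,-4,23],"angular":[0,0,0]},{"grip":0.4,"offset":[3,-4,23],"angular":[0,0,0]},{"grip":1,"offset":[3,-4,23],"angular":[0,0,0]},{"grip":1,"offset":[3,-4,23],"angular":[0,0,0]},{"grip":1,"offset":[3,-4,23],"angular":[0,0,0]},{"grip":1,"offset":[3,-4,23],"angular":[0,0,0]},{"grip":1,"offset":[3,-4,23],"angular":[0,0,0]}]' 80
python3 - <<'E'
from h import *
grasp((.533,.0658),16.2); snap("wrist","e1_w")
st=manip.sense(); R0=Ro.from_quat(st["tool_rot"]); to(st["tcp_pos"]+[0,0,.2],R0)
E
```

```text
t: 28.75
tcp_pos: [0.4986, 0.0573, 0.0072]
tool_rot: [0.987, 0.138, -0.085, 0.013]
force: [0.2, 1.3, 5.3]
finger_gap: 0.206
grasp [0.5017 0.0582 0.0256] along 0.0428 d 0.0156 T 9.87 yaw 15.9 gap 0.206 q [-0.07  0.79  1.76 -0.09  0.75  1.29] F [0.2 1.3 5.3]
offset [-34.3, 0.4, -197.0] angular [0.0, 0.0, 0.0]
```

View pics/e1_w.png

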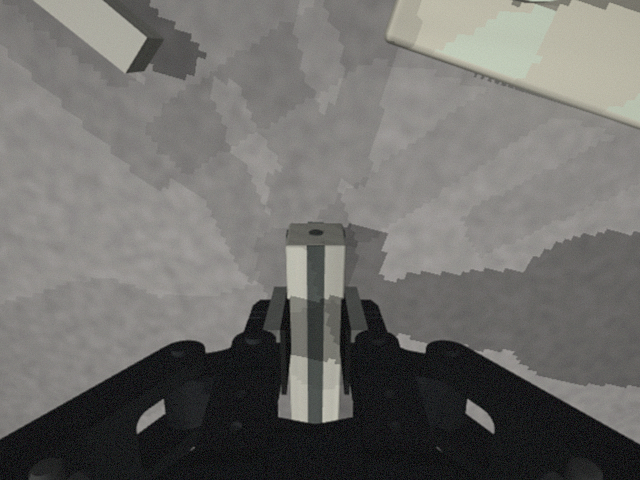

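```bash
python3 -m crank '[{"grip":1,"offset":[-3,0,-20],"angular":[0,0,0]},{"grip":1,"offset":[-10,0,-60],"angular":[0,0,0]},{"grip":1,"offset":[-18,0,-105],"angular":[0,0,0]},{"grip":1,"offset":[-27,0,-150],"angular":[0,0,0]},{"grip":1,"offset":[-34,0,-197],"angular":[0,0,0]}]' 90
python3 - <<'E'
from h import *
st=log(); print(st["force"])
P,R=stand((.53,-.15),52,10,.25,d=.0156); q=path(P,R,14); q=path(stand((.6335,-.1407),52,10,.25,d=.0156)[0],R,5,q0=q,quiet=True)
to(P,R)
E
```

```text
t: 29.3
tcp_pos: [0.4976, 0.0578, 0.2077]
tool_rot: [0.987, 0.138, -0.086, 0.013]
force: [2.3, -0.1, -0.2]
finger_gap: 0.203
[ 2.26936071 -0.11688415 -0.2484632 ]
   [-0.29  0.35  1.83  0.21  0.91  0.76]
   [-0.57  0.34  1.95  0.69  0.85  0.02]
   [-0.83  0.45  2.    1.02  1.07 -0.59]
   [-0.99  0.64  1.94  1.13  1.38 -0.95]
end q [-1.04  0.77  1.85  1.16  1.6  -1.09] peak rad/s [0.95 0.68 0.63 1.65 1.1  2.55] err 0.0
end q [-0.87  0.81  1.67  1.3   1.56 -0.93] peak rad/s [0.36 0.1  0.39 0.32 0.09 0.33] err 0.0
offset [-29.9, 207.1, -34.1] angular [22.98, 86.77, -32.7]
```

```bash
python3 -m crank '[{"grip":1,"offset":[-2,14,-4],"angular":[1.6,6.1,-2.3]},{"grip":1,"offset":[-4,29,-8],"angular":[3.2,12.2,-4.6]},{"grip":1,"offset":[-6,43,-12],"angular":[4.8,18.2,-6.9]},{"grip":1,"offset":[-8,58,-15],"angular":[6.4,24.3,-9.2]},{"grip":1,"offset":[-10,72,-18],"angular":[8,30.4,-11.4]},{"grip":1,"offset":[-12,87,-21],"angular":[9.6,36.4,-13.7]},{"grip":1,"offset":[-15,101,-23],"angular":[11.3,42.5,-16]},{"grip":1,"offset":[-17,116,-25],"angular":[12.9,48.6,-18.3]},{"grip":1,"offset":[-19,130,-27],"angular":[14.5,54.7,-20.6]},{"grip":1,"offset":[-21,145,-29],"angular":[16.1,60.7,-22.9]}]'
python3 - <<'E'
from h import *
st=log(); print(st["q"].round(2)); to(*stand((.53,-.15),52,10,.25,d=.0156)); snap("side","f1_s",(240,100,480,300),3)
E
```

```text
t: 30.3
tcp_pos: [0.523, -0.0871, 0.2392]
tool_rot: [0.841, 0.297, 0.404, -0.205]
force: [-0.1, 1.0, -1.7]
finger_gap: 0.208
[-0.88  0.49  1.99  1.07  1.15 -0.71]
offset [-9.8, 49.9, -35.0] angular [6.96, 25.78, -9.59]
```

View pics/f1_s.png

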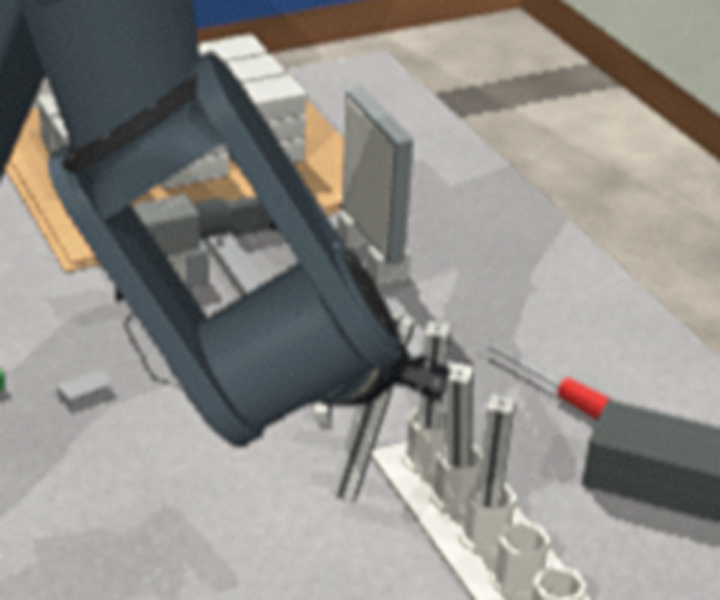

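```bash
python3 -m crank '[{"grip":1,"offset":[-2,12,-9],"angular":[1.7,6.4,-2.4]},{"grip":1,"offset":[-5,25,-18],"angular":[3.5,12.9,-4.8]},{"grip":1,"offset":[-7,38,-27],"angular":[5.2,19.3,-7.2]},{"grip":1,"offset":[-10,50,-35],"angular":[7,25.8,-9.6]},{"grip":1,"offset":[-10,50,-35],"angular":[7,25.8,-9.6]}]'
python3 - <<'E'
from h import *
st=log(); print(st["q"].round(2)); to(*stand((.6335,-.1407),52,10,.22,d=.0156)); snap("wrist","g1_w");snap("side","g1_s",(240,100,480,300),3)
E
```

```text
t: 30.85
tcp_pos: [0.5326, -0.15, 0.2424]
tool_rot: [0.691, 0.333, 0.575, -0.283]
force: [0.4, 0.2, -1.7]
finger_gap: 0.206
[-1.04  0.78  1.85  1.16  1.59 -1.09]
offset [-11.9, 73.8, 75.8] angular [0.08, 0.26, -0.42]
```

View pics/g1_s.png

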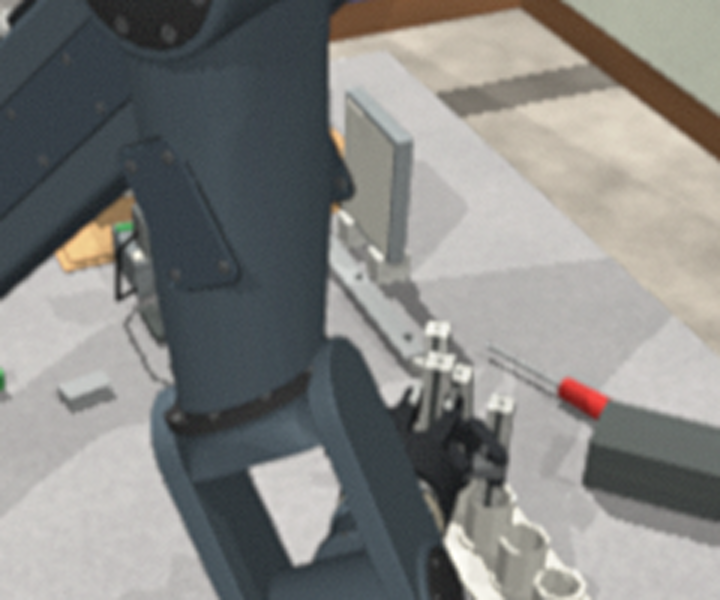

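View pics/g1_w.png

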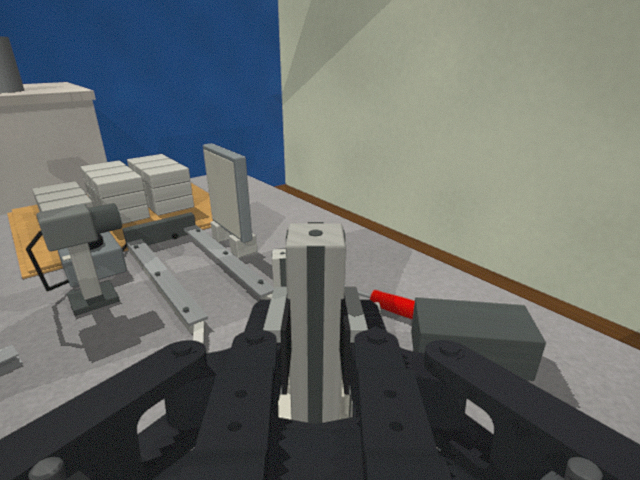

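```bash
python3 -m crank '[{"grip":1,"offset":[-2,15,15],"angular":[0,0,0]},{"grip":1,"offset":[-4,35,36],"angular":[0,0,0]},{"grip":1,"offset":[-8,55,57],"angular":[0,0.2,-0.4]},{"grip":1,"offset":[-12,74,76],"angular":[0,0.2,-0.4]},{"grip":1,"offset":[-12,74,76],"angular":[0,0.2,-0.4]},{"grip":1,"offset":[-12,74,76],"angular":[0,0.2,-0.4]}]'
python3 - <<'E'
from h import *
log();to(*stand((.6335,-.1407),52,10,.22,d=.0156)); to(*stand((.6335,-.1407),52,10,.16,d=.0156)); q=snap("side","h1_s",(320,160,480,300),4); s=snap("top","h1_t",(250,100,410,220),5)
st=manip.sense()
g=st["tcp_pos"]-.0187*Ro.from_quat(st["tool_rot"]).apply([0,0,1]); b=np.array([np.cos(np.radians(52)),np.sin(np.radians(52)),0])
ax=g+.0156*b; print("axis",ax,"exp top",proj(s,ax+[0,0,.032]),"side",proj(q,ax-[0,0,.118]),"cup4",proj(q,[.6335,-.1407,.055]))
E
```

```text
t: 31.55
tcp_pos: [0.6344, -0.1325, 0.2221]
tool_rot: [0.687, 0.339, 0.577, -0.282]
force: [0.2, 0.2, -0.4]
finger_gap: 0.211
offset [-6.0, 4.3, -3.3] angular [-0.27, 0.06, 0.26]
offset [-65.1, 4.1, 7.2] angular [-0.27, 0.06, 0.26]
axis [ 0.63243084 -0.13604957  0.22524261] exp top [396.13927818 154.90752063] side [414.34821069 263.47606447] cup4 [413.31353706 280.04732541]
```

View pics/h1_s.png

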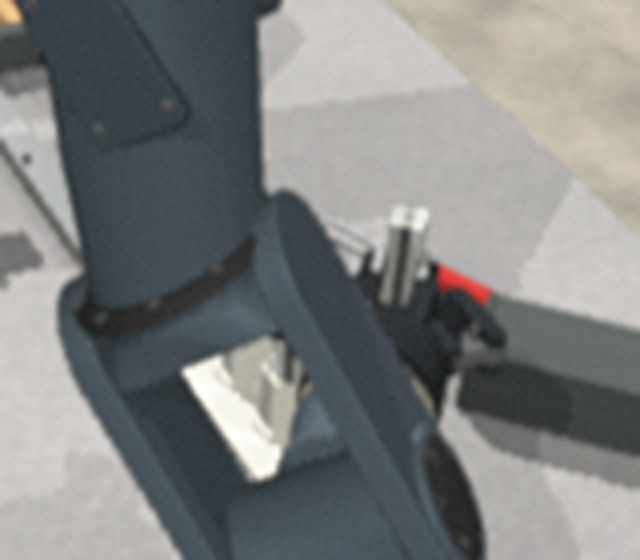

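View pics/h1_t.png

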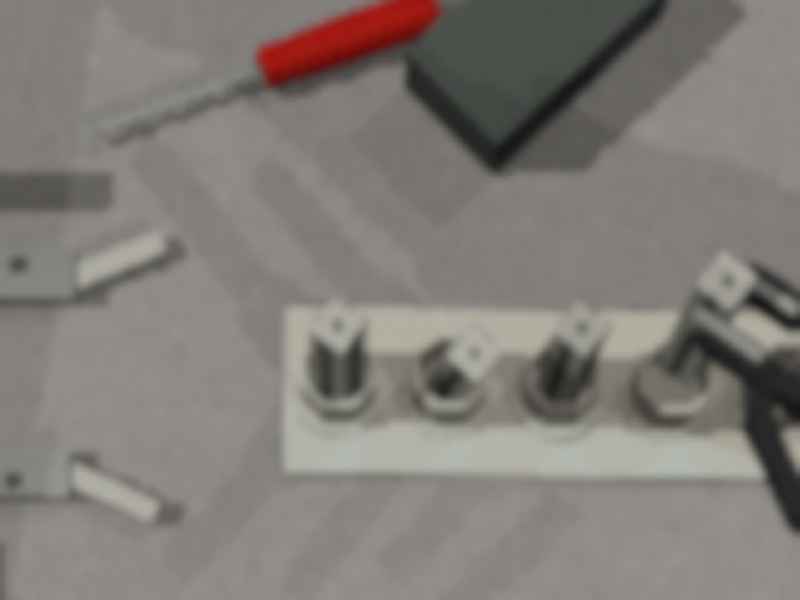

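```bash
python3 -m crank '[{"grip":1,"offset":[-6,4,-3],"angular":[-0.3,0,0.3]},{"grip":1,"offset":[-20,4,0],"angular":[-0.3,0,0.3]},{"grip":1,"offset":[-35,4,2],"angular":[-0.3,0,0.3]},{"grip":1,"offset":[-50,4,4.5],"angular":[-0.3,0,0.3]},{"grip":1,"offset":[-65,4,7],"angular":[-0.3,0,0.3]},{"grip":1,"offset":[-65,4,7],"angular":[-0.3,0,0.3]}]'
python3 - <<'E'
from h import *
log();to(*stand((.6335,-.1407),52,10,.128,d=.0156)); q=snap("side","i1_s",(320,160,480,300),4); s=snap("top","i1_t",(250,100,410,220),5)
E
```

```text
t: 32.25
tcp_pos: [0.6354, -0.1408, 0.1523]
tool_rot: [0.69, 0.333, 0.577, -0.282]
force: [2.0, 0.4, -2.9]
finger_gap: 0.205
offset [-26.9, -1.5, 6.5] angular [0.24, 0.05, -0.31]
```

View pics/i1_t.png

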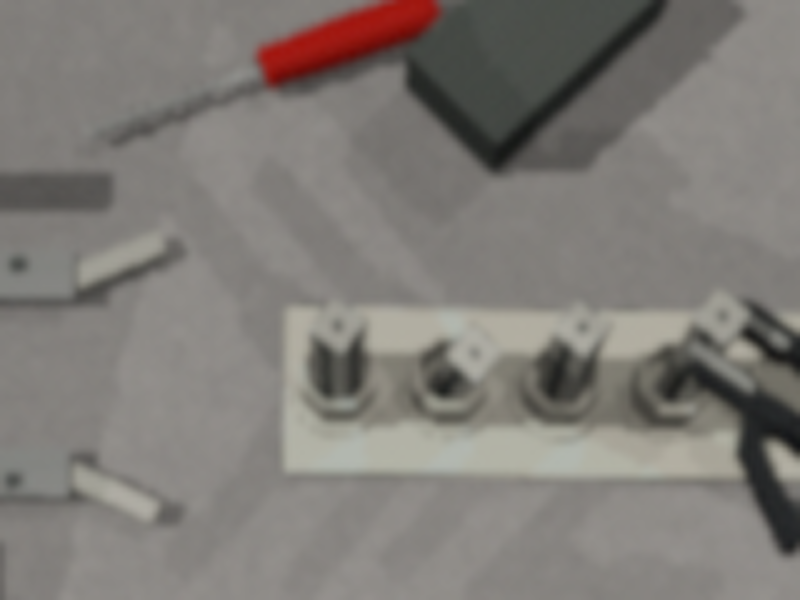

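```bash
python3 -m crank '[{"grip":1,"offset":[-14,-0.7,3],"angular":[0.2,0,-0.3]},{"grip":1,"offset":[-27,-1.5,6.5],"angular":[0.2,0,-0.3]},{"grip":1,"offset":[-29,-1.5,6.5],"angular":[0.2,0,-0.3]},{"grip":1,"offset":[-29,-1.5,6.5],"angular":[0.2,0,-0.3]},{"grip":0.55,"offset":[-29,-1.5,6.5],"angular":[0.2,0,-0.3]},{"grip":0.55,"offset":[-29,-1.5,6.5],"angular":[0.2,0,-0.3]},{"grip":0.55,"offset":[-29,-1.5,6.5],"angular":[0.2,0,-0.3]}]'
python3 - <<'E'
from h import *
st=log();print(st["force"],st["finger_gap"]); s=snap("top","j1_t",(250,100,410,220),5)
E
```

```text
t: 33.05
tcp_pos: [0.6352, -0.1389, 0.1265]
tool_rot: [0.688, 0.337, 0.578, -0.281]
force: [0.3, -0.2, 0.2]
finger_gap: 0.448
[ 0.25271805 -0.16758181  0.15878904] 0.44758094767597634
```

View pics/j1_t.png

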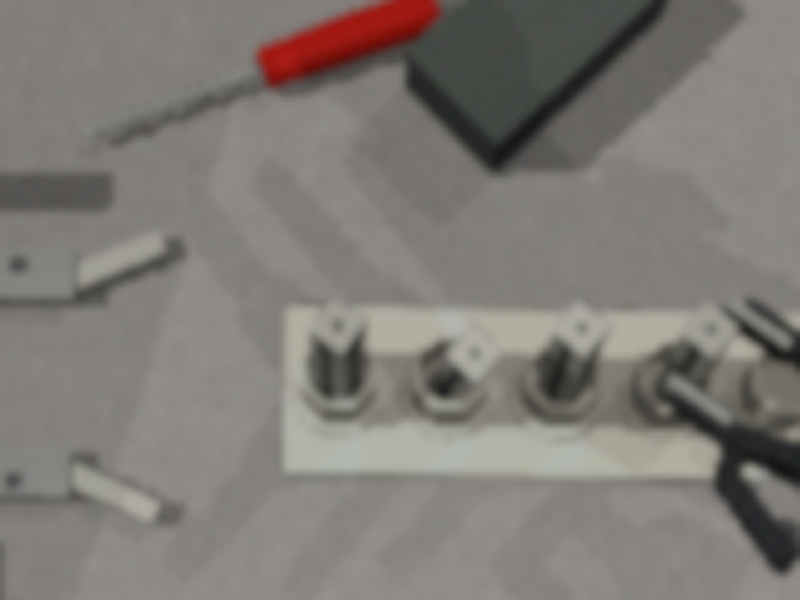

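```bash
python3 -m crank '[{"grip":0.5,"offset":[0,0,-10],"angular":[0,0,0]},{"grip":0.5,"offset":[0,0,-30],"angular":[0,0,0]},{"grip":0.5,"offset":[2,0,-55],"angular":[0,0,0]},{"grip":0.5,"offset":[25,0,-75],"angular":[0,0,0]},{"grip":0.5,"offset":[60,0,-90],"angular":[0,0,0]},{"grip":1,"offset":[90,0,-95],"angular":[0,0,0]},{"grip":1,"offset":[90,0,-95],"angular":[0,0,0]}]'
python3 - <<'E'
from h import *
st=log();print(st["q"].round(2)); s=snap("top","k1_t",(250,100,410,220),5); snap("side","k1_s",(320,140,480,280),4)
P=(.56,-.05,.26); R=Rt([np.cos(.44),np.sin(.44),0],[0,0,-1]); path(P,R,14); to(P,R)
for nm,u,v in (("c1",338,322),("c2",475,352),("c3",583,326),("c4",710,328)): print(nm,onz(s,250+u/5,100+v/5,.158))
E
```

```text
t: 33.8
tcp_pos: [0.587, -0.2018, 0.235]
tool_rot: [0.687, 0.339, 0.58, -0.278]
force: [0.3, -0.7, -0.9]
finger_gap: 0.172
[-1.    0.84  1.66  1.2   1.63 -0.97]
   [-0.94  0.66  1.76  1.1   1.36 -0.78]
   [-0.81  0.49  1.79  0.92  1.12 -0.46]
   [-0.63  0.39  1.75  0.6   0.98  0.02]
   [-0.42  0.38  1.65  0.21  1.04  0.56]
end q [-0.29  0.41  1.56  0.    1.17  0.84] peak rad/s [0.7  0.63 0.47 1.33 0.92 1.82] err 0.0
offset [46.5, -113.6, 95.7] angular [-18.41, -78.44, 22.48]
c1 [0.63567737 0.03419709 0.158     ]
c2 [ 0.6214322  -0.03036707  0.158     ]
c3 [ 0.63398569 -0.08130948  0.158     ]
c4 [ 0.63314417 -0.14117355  0.158     ]
```

View pics/k1_t.png

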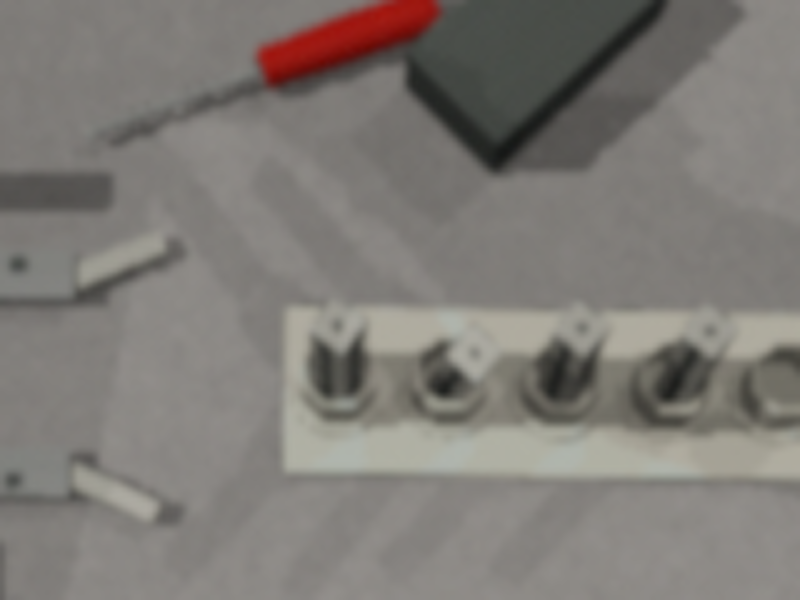

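View pics/k1_s.png

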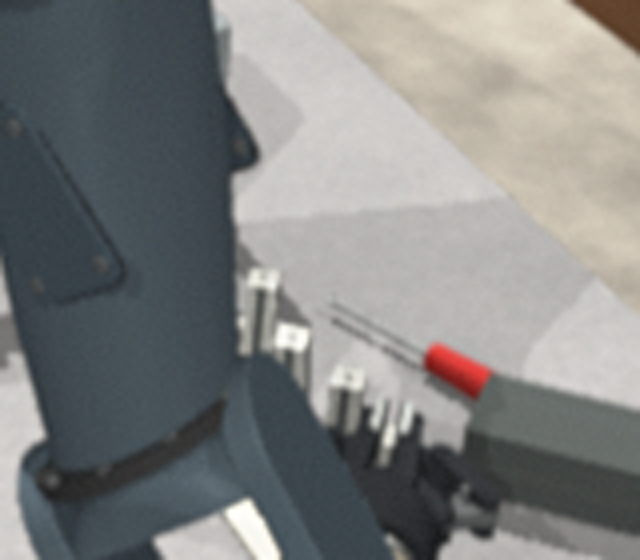

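All four posts are in cups; 1, 3 and 4 are upright. Now I'll nudge post 2 (top at (475,352), 14 mm off) upright with shut fingers from the robot side.

```bash
python3 -m crank '[{"grip":1,"offset":[4,-11,-4],"angular":[-1.8,-7.8,2.2]},{"grip":1,"offset":[9,-23,2],"angular":[-3.7,-15.7,4.5]},{"grip":1,"offset":[14,-34,12],"angular":[-5.5,-23.5,6.7]},{"grip":1,"offset":[19,-45,24],"angular":[-7.4,-31.4,9]},{"grip":1,"offset":[23,-57,36],"angular":[-9.2,-39.2,11.2]},{"grip":1,"offset":[28,-68,48],"angular":[-11,-47,13.5]},{"grip":1,"offset":[33,-80,60],"angular":[-12.9,-55,15.7]},{"grip":1,"offset":[37,-91,72],"angular":[-14.7,-62.8,18]},{"grip":1,"offset":[42,-102,84],"angular":[-16.6,-70.6,20.2]},{"grip":1,"offset":[46,-113,95],"angular":[-18.4,-78.4,22.5]}]'
python3 - <<'E'
from h import *
st=log();print(st["q"].round(2)); R=Rt([np.cos(.44),np.sin(.44),0],[0,0,-1])
e=np.array([np.cos(.39),np.sin(.39),0]); c=np.array([.635,-.0240,0]); lean=c-.013*e
to(lean-.040*e+[0,0,.142],R); to(c-.0247*e+[0,0,.142],R); snap("wrist","l1_w"); s=snap("top","l1_t",(250,100,410,220),5)
E
```

```text
t: 34.9
tcp_pos: [0.5594, -0.0504, 0.2588]
tool_rot: [0.974, 0.225, 0.023, -0.013]
force: [0.7, 0.5, -1.0]
finger_gap: 0.006
[-0.31  0.4   1.59  0.05  1.13  0.78]
offset [20.8, 7.8, 117.9] angular [-0.88, -2.88, 0.83]
offset [49.0, 9.6, 119.3] angular [-0.88, -2.88, 0.83]
```

View pics/l1_w.png

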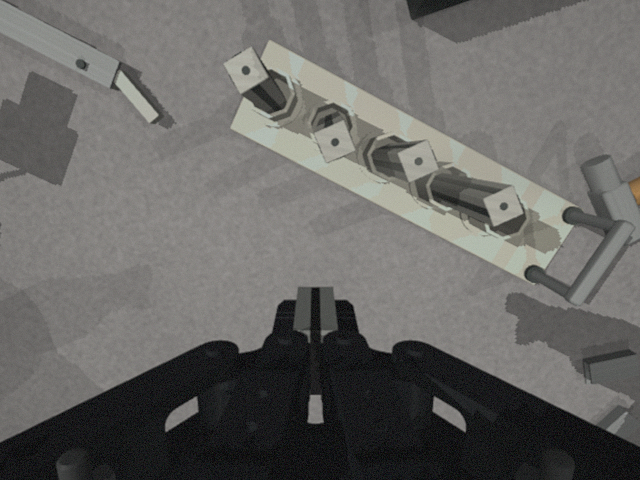

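```bash
python3 -m crank '[{"grip":1,"offset":[10,4,40],"angular":[-0.9,-2.9,0.8]},{"grip":1,"offset":[20,8,80],"angular":[-0.9,-2.9,0.8]},{"grip":1,"offset":[21,8,118],"angular":[-0.9,-2.9,0.8]},{"grip":1,"offset":[21,8,118],"angular":[-0.9,-2.9,0.8]},{"grip":1,"offset":[21,8,118],"angular":[-0.9,-2.9,0.8]}]' 
python3 - <<'E'
from h import *
st=log(); R=Rt([np.cos(.44),np.sin(.44),0],[0,0,-1])
e=np.array([np.cos(.39),np.sin(.39),0]); c=np.array([.635,-.0240,0])
print("e dist to c",(c-st["tcp_pos"])@e); to(c-.0247*e+[0,0,.142],R); snap("wrist","m1_w")
E
```

```text
t: 35.5
tcp_pos: [0.5867, -0.0442, 0.1414]
tool_rot: [0.976, 0.22, 0.001, -0.003]
force: [-0.2, -0.1, -0.2]
finger_gap: -0.0
e dist to c 0.05237918889259061
offset [27.7, 1.2, -0.5] angular [-0.25, -0.21, 0.16]
```

View pics/m1_w.png

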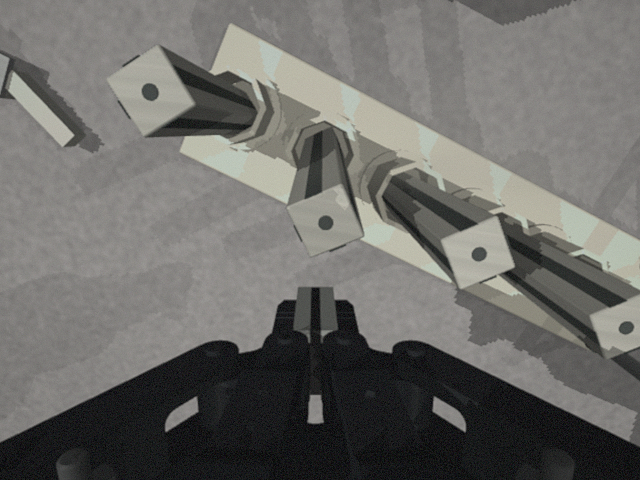

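```bash
python3 -m crank '[{"grip":1,"offset":[6,0,0],"angular":[0,0,0]},{"grip":1,"offset":[11,0,0],"angular":[0,0,0]},{"grip":1,"offset":[14,0,0],"angular":[0,0,0]},{"grip":1,"offset":[17,0,0],"angular":[0,0,0]},{"grip":1,"offset":[20,0,0],"angular":[0,0,0]},{"grip":1,"offset":[22,0,0],"angular":[0,0,0]},{"grip":1,"offset":[24,0,0],"angular":[0,0,0]},{"grip":1,"offset":[24,0,0],"angular":[0,0,0]}]' 
python3 - <<'E'
from h import *
log();snap("wrist","n1_w"); snap("top","n1_t",(250,100,410,220),5)
E
```

```text
t: 36.35
tcp_pos: [0.6098, -0.0333, 0.1428]
tool_rot: [0.976, 0.22, 0.003, -0.001]
force: [-0.8, -0.3, 0.4]
finger_gap: 0.0
```

View pics/n1_w.png

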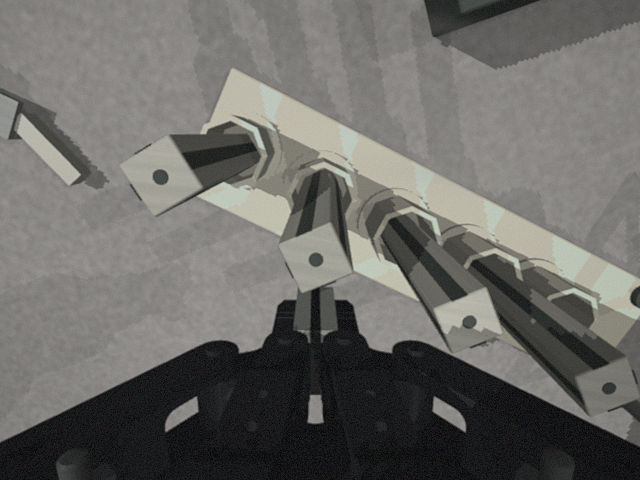

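```bash
python3 -m crank '[{"grip":1,"offset":[1.5,0,0],"angular":[0,0,0]},{"grip":1,"offset":[3.5,0,0],"angular":[0,0,0]},{"grip":1,"offset":[3.5,0,0],"angular":[0,0,0]},{"grip":1,"offset":[-10,0,0],"angular":[0,0,0]},{"grip":1,"offset":[-25,0,0],"angular":[0,0,0]},{"grip":1,"offset":[-30,0,-30],"angular":[0,0,0]},{"grip":0.35,"offset":[-30,0,-80],"angular":[0,0,0]},{"grip":0.35,"offset":[-30,0,-110],"angular":[0,0,0]}]' 
python3 - <<'E'
from h import *
st=log();print(st["q"].round(2));snap("wrist","o1_w"); s=snap("top","o1_t",(230,140,530,290),2)
E
```

```text
t: 37.25
tcp_pos: [0.5827, -0.0473, 0.2556]
tool_rot: [0.976, 0.22, 0.005, -0.001]
force: [0.4, 0.4, 1.1]
finger_gap: 0.327
[-0.27  0.44  1.51  0.01  1.18  0.85]
```

View pics/o1_w.png

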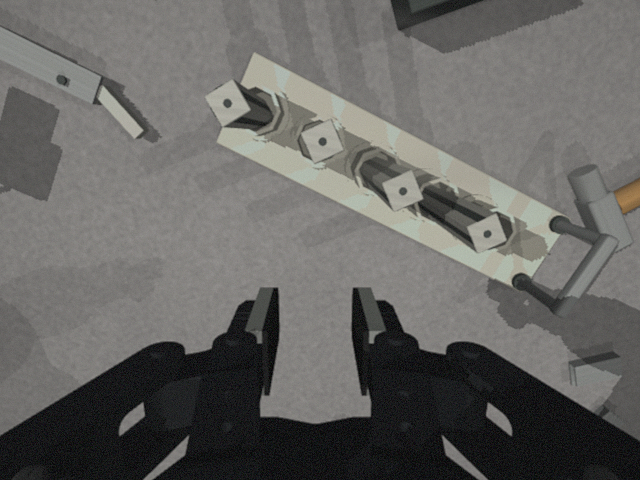

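View pics/o1_t.png

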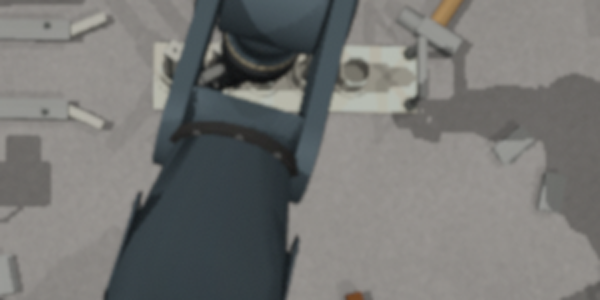

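```bash
python3 - <<'E'
from h import *
w=snap("wrist"); 
A,B=onz(w,610,239,.084),onz(w,563,310,.084); print(A,B,(A+B)/2)
s=snap("top"); print(onz(s,230+422/2,140+75/2,.084))
m=(A+B)/2; P=[m[0],m[1],.2]; R=Rt([1,-.02,0],[0,0,-1]); path(P,R,8,quiet=True); to(P,R)
E
```

```text
[ 0.67603082 -0.27626603  0.084     ] [ 0.60625703 -0.27741003  0.084     ] [ 0.64114393 -0.27683803  0.084     ]
[ 0.62118726 -0.27408872  0.084     ]
end q [-0.57  0.66  1.26  0.    1.22  1.02] peak rad/s [0.44 0.32 0.45 0.01 0.14 0.28] err 0.0
offset [-45.6, 233.2, 52.9] angular [-0.13, -0.43, 26.54]
```

```bash
python3 -m crank '[{"grip":0.35,"offset":[-9,40,0],"angular":[0,0,4.5]},{"grip":0.35,"offset":[-18,80,5],"angular":[0,0,9]},{"grip":0.35,"offset":[-27,120,15],"angular":[0,0,13.5]},{"grip":0.35,"offset":[-36,160,25],"angular":[0,0,18]},{"grip":0.35,"offset":[-45,200,40],"angular":[0,0,22.5]},{"grip":0.35,"offset":[-52,230,50],"angular":[0,0,26.5]},{"grip":0.35,"offset":[-52,230,50],"angular":[0,0,26.5]},{"grip":0.35,"offset":[-52,230,50],"angular":[0,0,26.5]}]' 
python3 - <<'E'
from h import *
st=log();print(st["q"].round(2));w=snap("wrist","p1_w"); s=snap("top","p1_t",(230,110,510,270),2.8)
E
```

```text
t: 38.25
tcp_pos: [0.6323, -0.2765, 0.199]
tool_rot: [1.0, -0.01, 0.0, -0.004]
force: [-0.5, 0.1, -0.1]
finger_gap: 0.651
[-0.58  0.65  1.28  0.01  1.21  1.01]
```

View pics/p1_w.png

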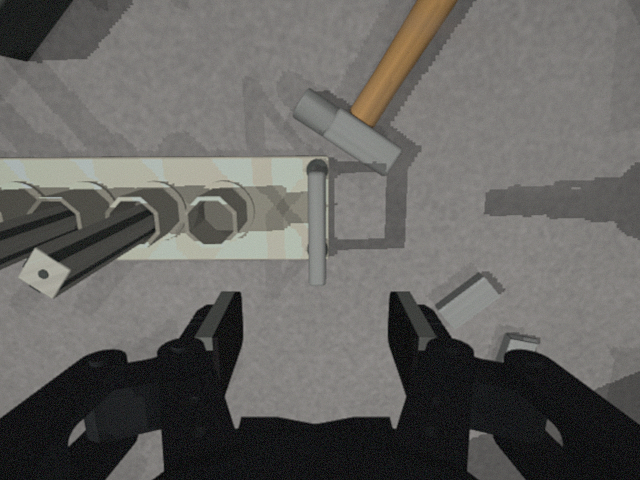

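View pics/p1_t.png

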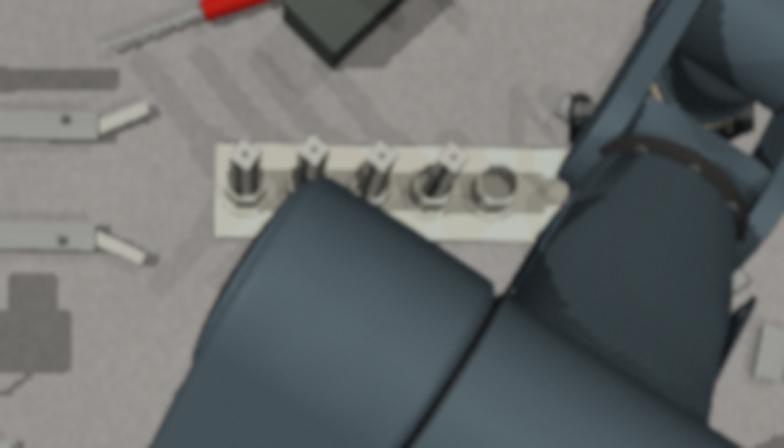

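Post 2 is upright now, within about 2°. The carrier still lies on the guide line, so I'll grip the handle.

```bash
python3 -m crank '[{"grip":0.35,"offset":[0,0,30],"angular":[0,0,0]},{"grip":0.35,"offset":[0,0,70],"angular":[0,0,0]},{"grip":0.35,"offset":[0,0,110],"angular":[0,0,0]},{"grip":0.35,"offset":[0,0,138],"angular":[0,0,0]},{"grip":0.35,"offset":[0,0,138],"angular":[0,0,0]},{"grip":0.35,"offset":[0,0,138],"angular":[0,0,0]}]'
python3 - <<'E'
from h import *
log();w=snap("wrist","q1_w")
E
```

```text
t: 38.95
tcp_pos: [0.6349, -0.275, 0.0645]
tool_rot: [1.0, -0.009, 0.003, -0.002]
force: [0.2, 0.2, -0.6]
finger_gap: 0.649
```

View pics/q1_w.png

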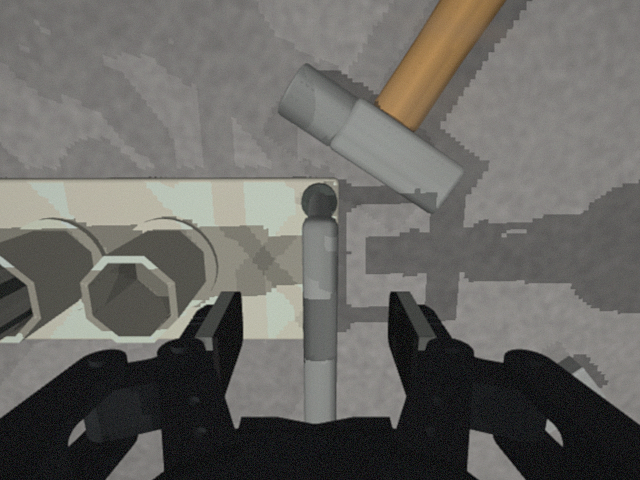

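```bash
python3 -m crank '[{"grip":1,"offset":[0,0,0],"angular":[0,0,0]},{"grip":1,"offset":[0,0,0],"angular":[0,0,0]},{"grip":1,"offset":[0,0,0],"angular":[0,0,0]},{"grip":1,"offset":[0,0,0],"angular":[0,0,0]},{"grip":1,"offset":[0,0,0],"angular":[0,0,0]}]' 70
python3 -m crank '[{"grip":1,"offset":[0,-1,0],"angular":[0,0,0]},{"grip":1,"offset":[0,-4,0],"angular":[0,0,0]},{"grip":1,"offset":[0,-9,0],"angular":[0,0,0]},{"grip":1,"offset":[0,-15,0],"angular":[0,0,0]},{"grip":1,"offset":[0,-22,0],"angular":[0,0,0]},{"grip":1,"offset":[0,-29,0],"angular":[0,0,0]},{"grip":1,"offset":[0,-35,0],"angular":[0,0,0]},{"grip":1,"offset":[0,-40,0],"angular":[0,0,0]},{"grip":1,"offset":[0,-43,0],"angular":[0,0,0]},{"grip":1,"offset":[0,-44,0],"angular":[0,0,0]}]'
python3 - <<'E'
from h import *
st=log();s=snap("top","r1_t",(230,110,510,270),2.8); snap("side","r1_s",(240,100,480,300),3)
E
```

```text
t: 39.5
tcp_pos: [0.6352, -0.2767, 0.0657]
tool_rot: [1.0, -0.009, 0.004, -0.001]
force: [-0.9, 0.9, 6.4]
finger_gap: 0.117
t: 40.5
tcp_pos: [0.6369, -0.2354, 0.0657]
tool_rot: [1.0, -0.009, 0.005, 0.001]
force: [-0.6, -6.6, 2.8]
finger_gap: 0.121
```

View pics/r1_t.png

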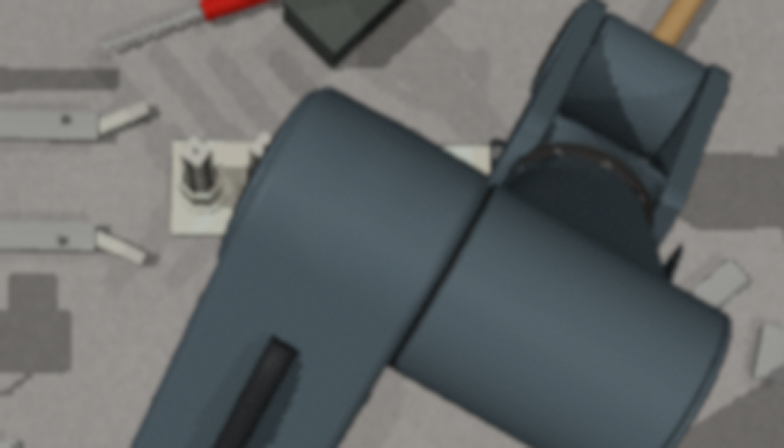

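View pics/r1_s.png

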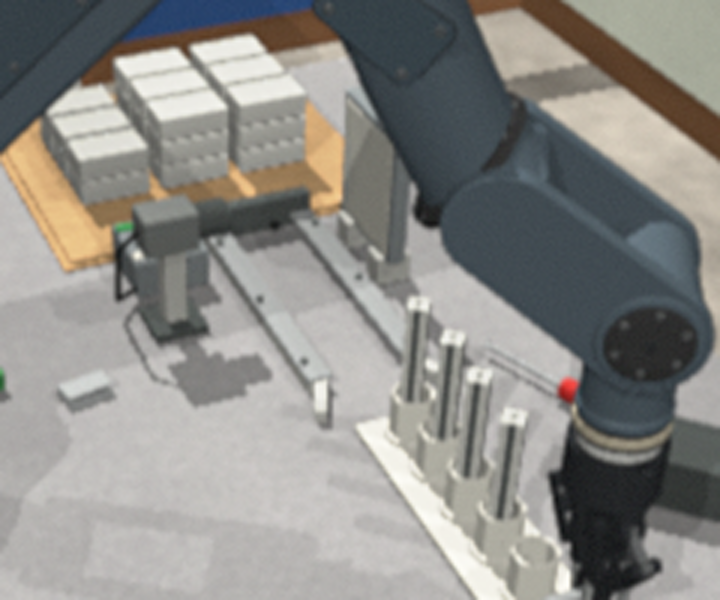

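```bash
python3 - <<'E'
from h import *
s=snap("top"); f=lambda u,v,z:onz(s,230+u/2.8,110+v/2.8,z)
print("carrier front corners",f(172,140,.008),f(172,236,.008))
print("fin roots",f(99,125,.02),f(99,236,.02),"rails outer",f(60,113,.017),f(60,248,.017),"fin tips",f(150,108,.02),f(150,258,.02))
E
```

```text
carrier front corners [0.6843961  0.10471285 0.008     ] [0.59206017 0.10409682 0.008     ]
fin roots [0.69559022 0.17292364 0.02      ] [0.58970271 0.17176212 0.02      ] rails outer [0.70787441 0.2102576  0.017     ] [0.57879758 0.20854535 0.017     ] fin tips [0.71202629 0.124978   0.02      ] [0.56897504 0.12383833 0.02      ]
```

```bash
python3 -m crank '[{"grip":1,"offset":[0.5,-3,0],"angular":[0,0,0]},{"grip":1,"offset":[1,-9,0],"angular":[0,0,0]},{"grip":1,"offset":[1.5,-18,0],"angular":[0,0,0]},{"grip":1,"offset":[2,-28,0],"angular":[0,0,0]},{"grip":1,"offset":[2.5,-38,0],"angular":[0,0,0]},{"grip":1,"offset":[2.5,-48,0],"angular":[0,0,0]},{"grip":1,"offset":[2.5,-57,0],"angular":[0,0,0]},{"grip":1,"offset":[2.5,-65,0],"angular":[0,0,0]},{"grip":1,"offset":[2.5,-71,0],"angular":[0,0,0]},{"grip":1,"offset":[2.5,-74,0],"angular":[0,0,0]}]'
python3 - <<'E'
from h import *
st=log();s=snap("top","s1_t",(200,110,480,270),2.8); snap("side","s1_s",(240,100,480,300),3)
E
```

```text
t: 41.65
tcp_pos: [0.6408, -0.1606, 0.0657]
tool_rot: [1.0, -0.009, 0.005, 0.0]
force: [0.9, -6.9, 2.1]
finger_gap: 0.121
```

View pics/s1_s.png

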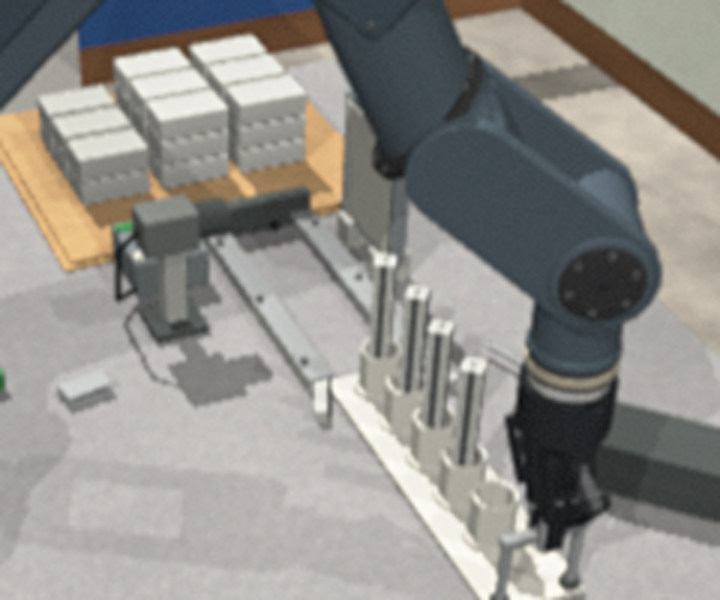

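View pics/s1_t.png

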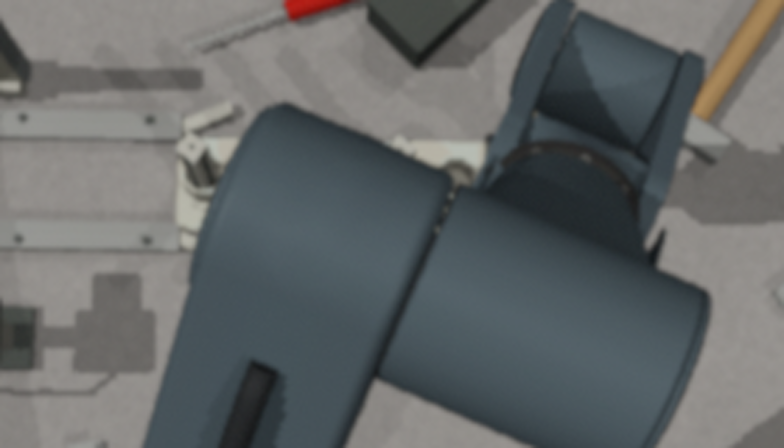

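```bash
python3 -m crank '[{"grip":1,"offset":[0.3,-2,0],"angular":[0,0,0]},{"grip":1,"offset":[0.5,-7,0],"angular":[0,0,0]},{"grip":1,"offset":[0.5,-14,0],"angular":[0,0,0]},{"grip":1,"offset":[0.5,-21,0],"angular":[0,0,0]},{"grip":1,"offset":[0.5,-28,0],"angular":[0,0,0]},{"grip":1,"offset":[0.5,-36,0],"angular":[0,0,0]},{"grip":1,"offset":[0.5,-44,0],"angular":[0,0,0]},{"grip":1,"offset":[0.5,-51,0],"angular":[0,0,0]},{"grip":1,"offset":[0.5,-56,0],"angular":[0,0,0]},{"grip":1,"offset":[0.5,-58,0],"angular":[0,0,0]}]'
python3 - <<'E'
from h import *
st=log();s=snap("top","t1_t",(200,110,480,270),2.8); snap("side","t1_s",(240,100,480,300),3)
E
```

```text
t: 42.75
tcp_pos: [0.6421, -0.1022, 0.0657]
tool_rot: [1.0, -0.009, 0.004, -0.0]
force: [0.3, -6.8, 2.2]
finger_gap: 0.122
```

View pics/t1_s.png

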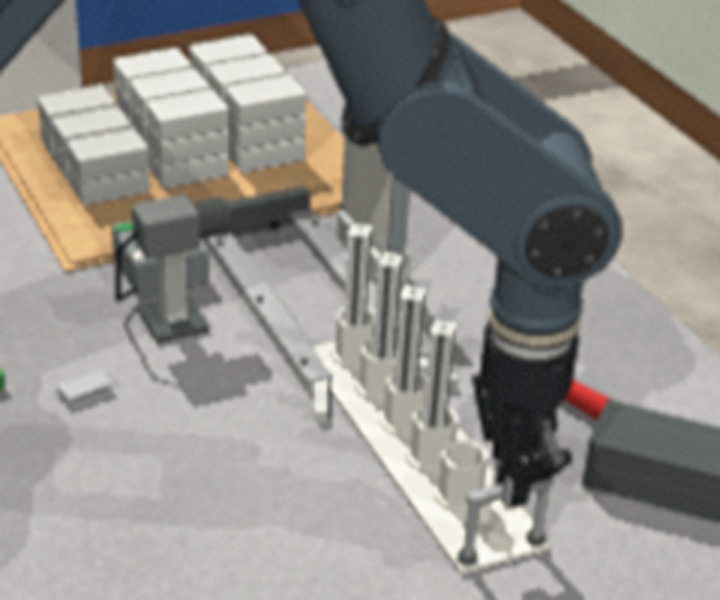

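```bash
python3 -m crank '[{"grip":1,"offset":[0,-3,0],"angular":[0,0,0]},{"grip":1,"offset":[0,-10,0],"angular":[0,0,0]},{"grip":1,"offset":[0,-20,0],"angular":[0,0,0]},{"grip":1,"offset":[0,-32,0],"angular":[0,0,0]},{"grip":1,"offset":[0,-44,0],"angular":[0,0,0]},{"grip":1,"offset":[0,-56,0],"angular":[0,0,0]},{"grip":1,"offset":[0,-68,0],"angular":[0,0,0]},{"grip":1,"offset":[0,-79,0],"angular":[0,0,0]},{"grip":1,"offset":[0,-87,0],"angular":[0,0,0]},{"grip":1,"offset":[0,-91,0],"angular":[0,0,0]}]'
python3 -m crank '[{"grip":1,"offset":[0,-3,0],"angular":[0,0,0]},{"grip":1,"offset":[0,-10,0],"angular":[0,0,0]},{"grip":1,"offset":[0,-20,0],"angular":[0,0,0]},{"grip":1,"offset":[0,-32,0],"angular":[0,0,0]},{"grip":1,"offset":[0,-44,0],"angular":[0,0,0]},{"grip":1,"offset":[0,-56,0],"angular":[0,0,0]},{"grip":1,"offset":[0,-68,0],"angular":[0,0,0]},{"grip":1,"offset":[0,-79,0],"angular":[0,0,0]},{"grip":1,"offset":[0,-87,0],"angular":[0,0,0]},{"grip":1,"offset":[0,-91,0],"angular":[0,0,0]}]'
python3 - <<'E'
from h import *
st=log();s=snap("top","u1_t",(130,90,410,250),2.8); snap("side","u1_s",(240,100,480,300),3)
E
```

```text
t: 43.85
tcp_pos: [0.6434, -0.0105, 0.0658]
tool_rot: [1.0, -0.009, 0.004, -0.001]
force: [-1.0, -6.8, 2.9]
finger_gap: 0.119
t: 44.85
tcp_pos: [0.6446, 0.0809, 0.0658]
tool_rot: [1.0, -0.009, 0.003, -0.001]
force: [0.2, -6.8, 0.4]
finger_gap: 0.122
```

View pics/u1_s.png

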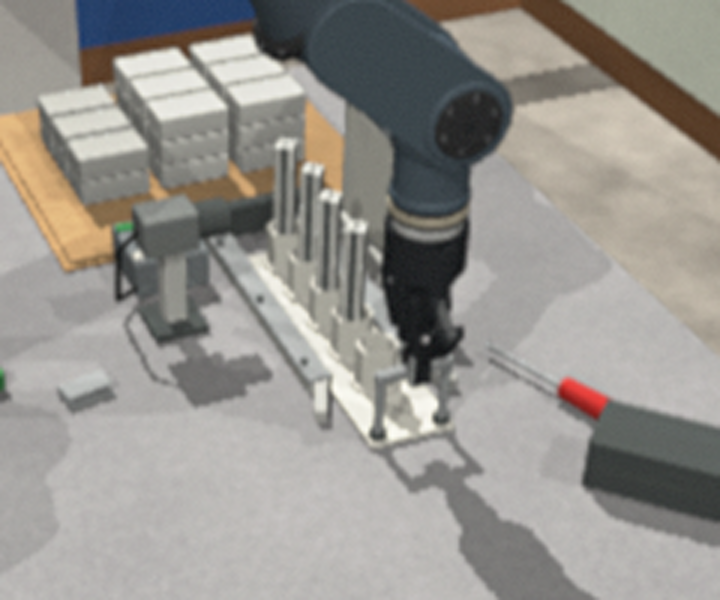

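View pics/u1_t.png

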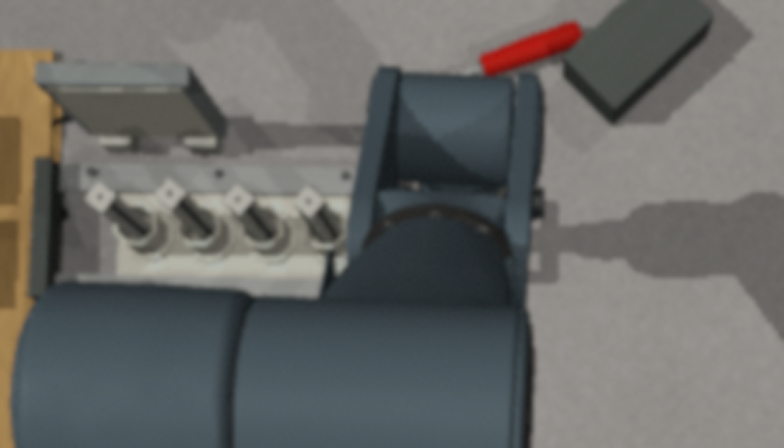

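```bash
python3 -m crank '[{"grip":1,"offset":[0,-2,0],"angular":[0,0,0]},{"grip":1,"offset":[0,-7,0],"angular":[0,0,0]},{"grip":1,"offset":[0,-14,0],"angular":[0,0,0]},{"grip":1,"offset":[0,-22,0],"angular":[0,0,0]},{"grip":1,"offset":[0,-29,0],"angular":[0,0,0]},{"grip":1,"offset":[0,-35,0],"angular":[0,0,0]},{"grip":1,"offset":[0,-39,0],"angular":[0,0,0]},{"grip":1,"offset":[0,-42,0],"angular":[0,0,0]},{"grip":1,"offset":[0,-44,0],"angular":[0,0,0]},{"grip":1,"offset":[0,-46,0],"angular":[0,0,0]}]'
python3 -m crank '[{"grip":1,"offset":[0,-1,0],"angular":[0,0,0]},{"grip":1,"offset":[0,-2,0],"angular":[0,0,0]},{"grip":1,"offset":[0,-3,0],"angular":[0,0,0]},{"grip":1,"offset":[0,-4,0],"angular":[0,0,0]},{"grip":1,"offset":[0,-5,0],"angular":[0,0,0]}]'
```

```text
t: 45.95
tcp_pos: [0.6452, 0.1263, 0.0658]
tool_rot: [1.0, -0.01, 0.002, -0.001]
force: [-0.2, -6.1, 3.3]
finger_gap: 0.119
t: 46.45
tcp_pos: [0.6453, 0.1312, 0.0658]
tool_rot: [1.0, -0.01, 0.002, -0.001]
force: [-0.5, -6.2, 1.9]
finger_gap: 0.121
```

```bash
python3 -m crank '[{"grip":1,"offset":[0,-1,0],"angular":[0,0,0]},{"grip":1,"offset":[0,-2,0],"angular":[0,0,0]},{"grip":1,"offset":[0,-3,0],"angular":[0,0,0]}]'
```

```text
t: 46.75
tcp_pos: [0.6453, 0.1342, 0.0658]
tool_rot: [1.0, -0.01, 0.002, -0.001]
force: [-0.1, -5.1, 1.6]
finger_gap: 0.122
```

```bash
python3 -m crank '[{"grip":1,"offset":[0,-1,0],"angular":[0,0,0]},{"grip":1,"offset":[0,-2,0],"angular":[0,0,0]},{"grip":1,"offset":[0,-3,0],"angular":[0,0,0]}]'; python3 - <<'E'
from h import *
s=snap("top","v1_t",(130,140,330,240),4)
E
```

```text
t: 47.05
tcp_pos: [0.6454, 0.1353, 0.0657]
tool_rot: [1.0, -0.009, 0.002, 0.0]
force: [0.6, -13.7, 1.2]
finger_gap: 0.121
```

View pics/v1_t.png

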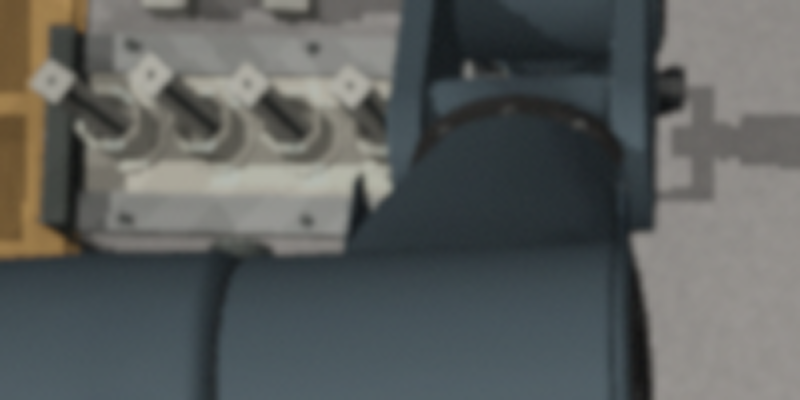

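```bash
python3 -m crank '[{"grip":1,"offset":[0,-1,0],"angular":[0,0,0]},{"grip":1,"offset":[0,-2,0],"angular":[0,0,0]},{"grip":1,"offset":[0,-2,0],"angular":[0,0,0]},{"grip":1,"offset":[0,-2,0],"angular":[0,0,0]}]'
```

```text
t: 47.5
tcp_pos: [0.6459, 0.1354, 0.0658]
tool_rot: [1.0, -0.009, 0.002, 0.002]
force: [0.0, -15.4, 2.0]
finger_gap: 0.12
```

The handle is stalled at y=0.1354 with the force rising, so the carrier is against the stop. Releasing.

```bash
python3 -m crank '[{"grip":0.4,"offset":[0,0,0],"angular":[0,0,0]},{"grip":0.4,"offset":[0,0,0],"angular":[0,0,0]},{"grip":0.4,"offset":[0,0,0],"angular":[0,0,0]},{"grip":0.4,"offset":[0,0,-20],"angular":[0,0,0]},{"grip":0.4,"offset":[0,5,-60],"angular":[0,0,0]},{"grip":0.4,"offset":[0,10,-110],"angular":[0,0,0]},{"grip":0.4,"offset":[0,15,-150],"angular":[0,0,0]},{"grip":0.4,"offset":[0,15,-170],"angular":[0,0,0]}]'
python3 - <<'E'
from h import *
st=log();print(st["q"].round(2)); snap("wrist","w1_w"); snap("side","w1_s",(240,100,480,300),3); s=snap("top","w1_t",(130,140,330,240),4)
E
```

```text
t: 48.3
tcp_pos: [0.6461, 0.1257, 0.2404]
tool_rot: [1.0, -0.009, 0.006, -0.003]
force: [0.8, -0.6, -0.3]
finger_gap: 0.599
[0.02 0.56 1.34 0.01 1.23 1.61]
```

View pics/w1_w.png

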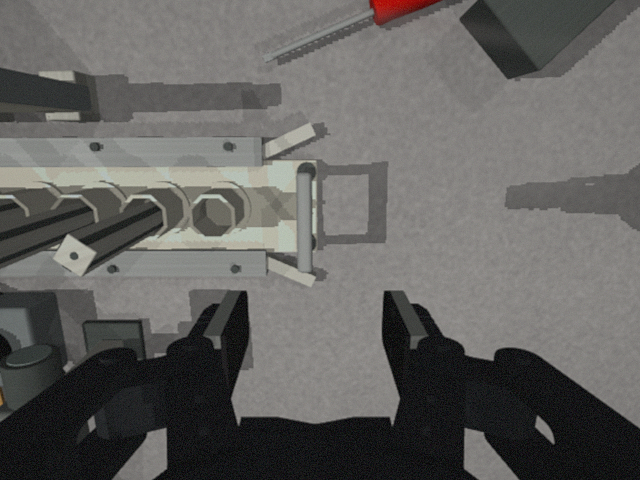

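View pics/w1_s.png

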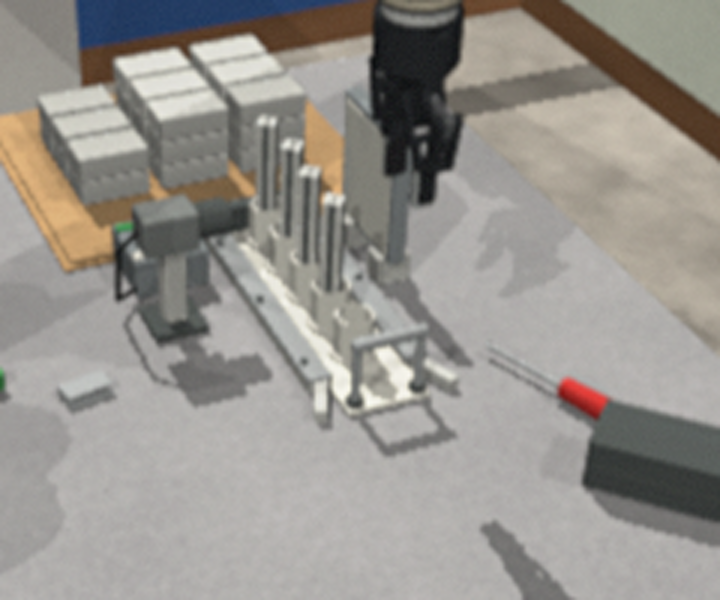

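View pics/w1_t.png

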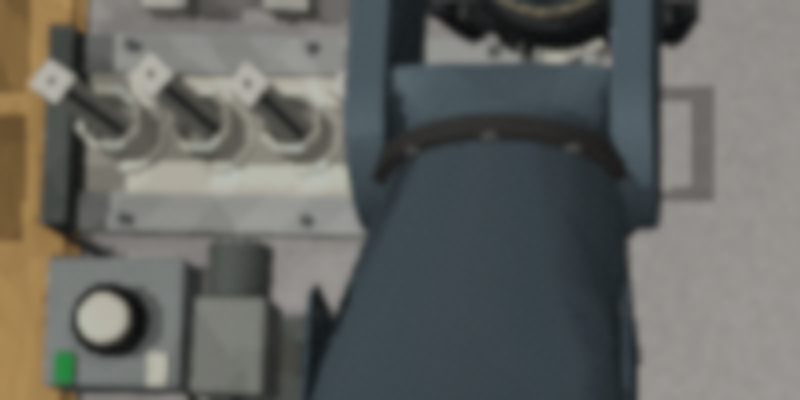

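The carrier sits home with four upright posts. Next, locate the start button (top crop (103,318)) and the clearance to the camera.

```bash
python3 - <<'E'
from h import *
s=snap("top"); f=lambda u,v,z:onz(s,130+u/4,140+v/4,z).round(4)
print("button",f(103,318,.055),f(103,318,.065))
print("console corners z.045",f(50,260,.045),f(190,260,.045),f(50,387,.045),f(190,387,.045))
print("camera top corners z.142",f(192,298,.142),f(270,298,.142),f(192,395,.142),f(270,395,.142),f(210,240,.1),f(270,240,.1))
E
```

```text
button [0.5178 0.4457 0.055 ] [0.5165 0.4424 0.065 ]
console corners z.045 [0.5566 0.4841 0.045 ] [0.5568 0.3943 0.045 ] [0.4747 0.4816 0.045 ] [0.4749 0.3922 0.045 ]
camera top corners z.142 [0.5182 0.3648 0.142 ] [0.5183 0.3186 0.142 ] [0.4605 0.3633 0.142 ] [0.4606 0.3173 0.142 ] [0.5603 0.3666 0.1   ] [0.5603 0.3297 0.1   ]
```

```bash
python3 - <<'E'
from h import *
P=[.517,.400,.27]; R=Rt([.3,1,0],[0,0,-1]); path(P,R,10); to(P,R)
E
```

```text
[0.15 0.53 1.38 0.   1.23 1.35]
   [0.3  0.52 1.37 0.   1.25 1.11]
   [0.44 0.52 1.33 0.   1.28 0.86]
end q [0.49 0.53 1.31 0.   1.3  0.78] peak rad/s [0.48 0.12 0.21 0.01 0.16 0.86] err 0.0
offset [-131.7, -271.9, -33.8] angular [-0.07, -0.41, -74.37]
```

```bash
python3 -m crank '[{"grip":1,"offset":[-5,-15,-33],"angular":[0,0,-7.4]},{"grip":1,"offset":[-15,-40,-34],"angular":[0,0,-14.8]},{"grip":1,"offset":[-29,-70,-34],"angular":[0,0,-22.2]},{"grip":1,"offset":[-44,-100,-34],"angular":[0,0,-29.6]},{"grip":1,"offset":[-59,-130,-34],"angular":[0,0,-37]},{"grip":1,"offset":[-74,-160,-34],"angular":[0,0,-44.5]},{"grip":1,"offset":[-89,-190,-34],"angular":[0,0,-52]},{"grip":1,"offset":[-104,-220,-34],"angular":[0,0,-59.5]},{"grip":1,"offset":[-119,-247,-34],"angular":[0,0,-67]},{"grip":1,"offset":[-132,-272,-34],"angular":[0,0,-74.4]}]'
python3 - <<'E'
from h import *
st=log(); snap("wrist","x1_w"); s=snap("top","x1_t",(100,90,380,250),2.8)
E
```

```text
t: 49.5
tcp_pos: [0.515, 0.4006, 0.2671]
tool_rot: [0.8, 0.599, 0.001, -0.001]
force: [-0.3, 1.3, -0.2]
finger_gap: 0.001
```

View pics/x1_w.png

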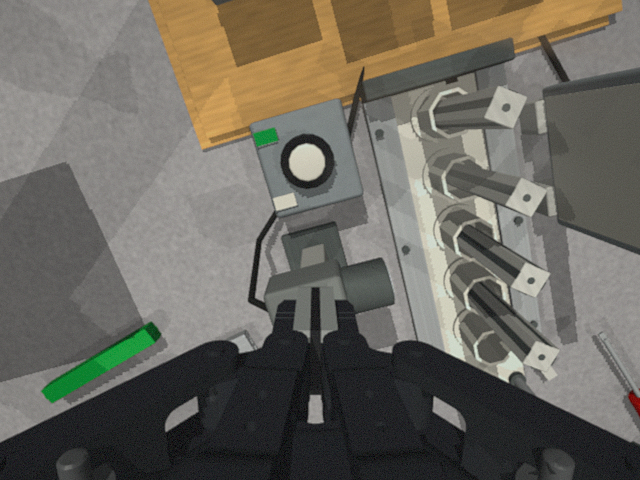

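View pics/x1_t.png

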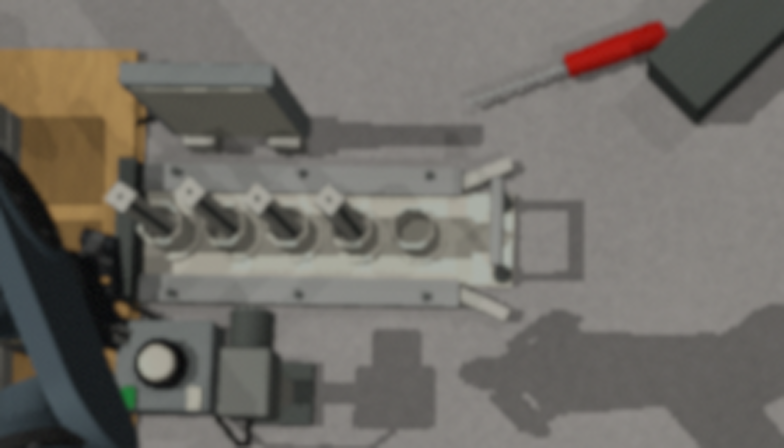

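```bash
python3 - <<'E'
from h import *
s=snap("top"); w=snap("wrist")
b=tri([(s,155.9,219.3),(w,307,162)]); print(b, onz(w,307,162,.055),onz(w,307,162,.065), onz(s,155.9,219.3,.06))
# housing vs button widths
print("width @.06",np.linalg.norm(onz(w,288,162,.06)-onz(w,326,162,.06)))
R=Rt([.3,1,0],[0,0,-1])
P=[.5175,.441,.10]; path(P,R,6,quiet=True); to(P,R)
E
```

```text
[0.51933069 0.44270319 0.06072417] [0.52085584 0.44154853 0.055     ] [0.5212562  0.44221266 0.065     ] [0.5176769 0.4437224 0.06     ]
width @.06 0.03283402494543671
end q [ 0.54  0.75  1.39 -0.    1.    0.83] peak rad/s [0.09 0.41 0.2  0.   0.52 0.09] err 0.0
offset [39.7, -10.6, 167.9] angular [0.06, -0.13, 0.04]
```

```bash
python3 - <<'E'
from h import *
to([.519,.4425,.085],Rt([.3,1,0],[0,0,-1]))
E
```

```text
offset [41.5, -9.6, 182.9] angular [0.06, -0.13, 0.04]
```

```bash
python3 -m crank '[{"grip":1,"offset":[21,-5,20],"angular":[0,0,0]},{"grip":1,"offset":[41,-10,50],"angular":[0,0,0]},{"grip":1,"offset":[41,-10,90],"angular":[0,0,0]},{"grip":1,"offset":[41,-10,130],"angular":[0,0,0]},{"grip":1,"offset":[41,-10,165],"angular":[0,0,0]},{"grip":1,"offset":[41,-10,183],"angular":[0,0,0]},{"grip":1,"offset":[41,-10,183],"angular":[0,0,0]}]'
python3 - <<'E'
from h import *
st=log(); snap("wrist","y1_w"); print(st["force"])
E
```

```text
t: 50.4
tcp_pos: [0.5186, 0.4393, 0.0825]
tool_rot: [0.803, 0.596, -0.002, -0.0]
force: [-0.4, 0.1, -0.4]
finger_gap: 0.0
[-0.40089218  0.06846707 -0.37318526]
```

View pics/y1_w.png

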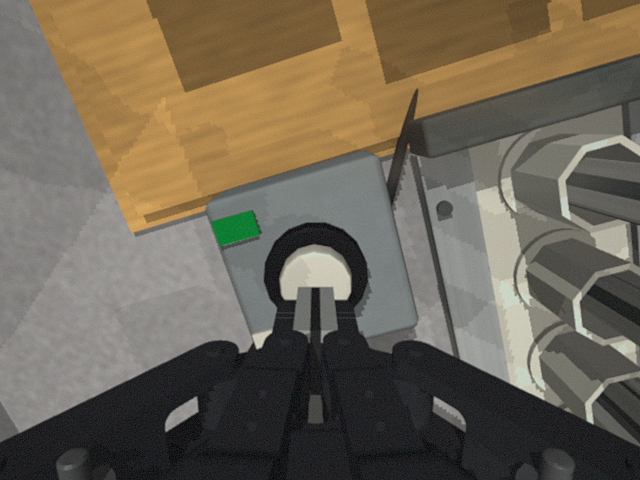

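The shut fingertips are over the white button at (315,285). Pressing in small steps.

```bash
python3 -m crank '[{"grip":1,"offset":[1,0,6],"angular":[0,0,0]},{"grip":1,"offset":[2,0,12],"angular":[0,0,0]},{"grip":1,"offset":[2,0,16],"angular":[0,0,0]},{"grip":1,"offset":[2,0,19],"angular":[0,0,0]},{"grip":1,"offset":[2,0,21],"angular":[0,0,0]}]'
python3 -m crank '[{"grip":1,"offset":[0,0,1.5],"angular":[0,0,0]},{"grip":1,"offset":[0,0,3],"angular":[0,0,0]}]'
```

```text
t: 50.95
tcp_pos: [0.5213, 0.4444, 0.0666]
tool_rot: [0.802, 0.597, 0.004, -0.0]
force: [-0.2, 0.0, 1.3]
finger_gap: -0.0
t: 51.15
tcp_pos: [0.5214, 0.4444, 0.0639]
tool_rot: [0.802, 0.597, 0.004, -0.0]
force: [-0.9, -0.8, 3.3]
finger_gap: -0.001
```

```bash
python3 -m crank '[{"grip":1,"offset":[0,0,1],"angular":[0,0,0]},{"grip":1,"offset":[0,0,2],"angular":[0,0,0]}]'
```

```text
t: 51.35
tcp_pos: [0.5214, 0.4444, 0.0619]
tool_rot: [0.802, 0.597, 0.004, -0.0]
force: [-1.5, -0.6, 4.5]
finger_gap: 0.003
```

```bash
python3 -m crank '[{"grip":1,"offset":[0,0,1],"angular":[0,0,0]},{"grip":1,"offset":[0,0,2],"angular":[0,0,0]},{"grip":1,"offset":[0,0,2.5],"angular":[0,0,0]}]'
```

```text
t: 51.65
tcp_pos: [0.5214, 0.4445, 0.061]
tool_rot: [0.802, 0.597, 0.004, -0.0]
force: [-3.9, -2.8, 15.0]
finger_gap: 0.001
```

The force jumped to 15 N with the position stalled, so the button is bottomed. Releasing and backing away.

```bash
python3 -m crank '[{"grip":1,"offset":[0,0,0],"angular":[0,0,0]},{"grip":1,"offset":[0,0,-10],"angular":[0,0,0]},{"grip":1,"offset":[0,0,-40],"angular":[0,0,0]},{"grip":1,"offset":[0,0,-85],"angular":[0,0,0]},{"grip":1,"offset":[0,0,-130],"angular":[0,0,0]},{"grip":1,"offset":[0,0,-180],"angular":[0,0,0]},{"grip":1,"offset":[-50,0,-200],"angular":[0,0,0]},{"grip":1,"offset":[-100,20,-200],"angular":[0,0,0]},{"grip":1,"offset":[-100,20,-200],"angular":[0,0,0]}]'
python3 - <<'E'
from h import *
st=log(); print(st["force"]); snap("wrist","z1_w"); s=snap("top","z1_t"); snap("side","z1_s",(240,100,480,300),3)
E
```

```text
t: 52.55
tcp_pos: [0.5108, 0.3379, 0.2594]
tool_rot: [0.803, 0.596, 0.003, 0.001]
force: [0.1, 0.2, 0.5]
finger_gap: 0.001
[0.05811126 0.24365906 0.50714588]
```

View pics/z1_w.png

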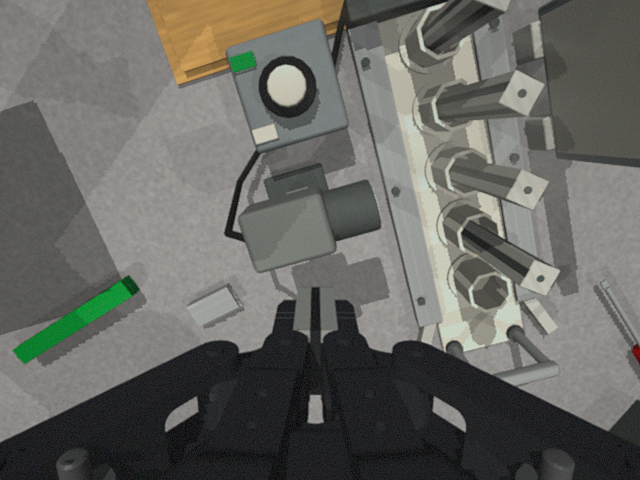

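View pics/z1_t.png

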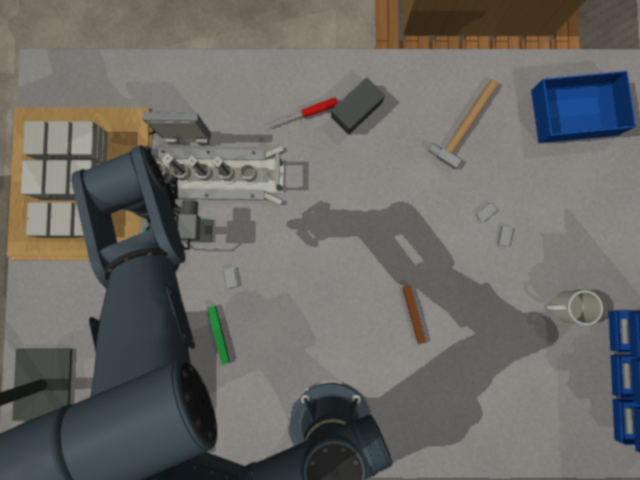

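View pics/z1_s.png

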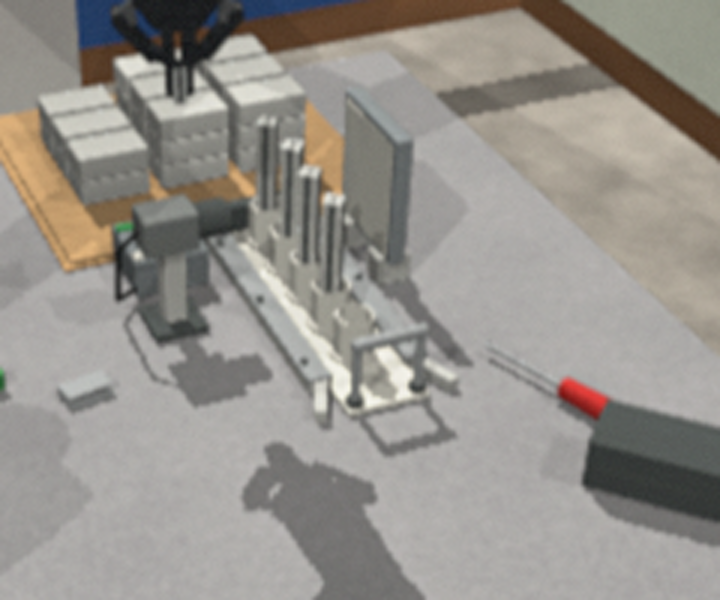

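```bash
python3 - <<'E'
import cv2
a=cv2.imread("pics/x1_w.png")[40:180,330:530]; cv2.imwrite("pics/x1_z.png",cv2.resize(a,None,fx=4,fy=4,interpolation=cv2.INTER_CUBIC))
E
```

```text
(no output)
```

View pics/x1_z.png

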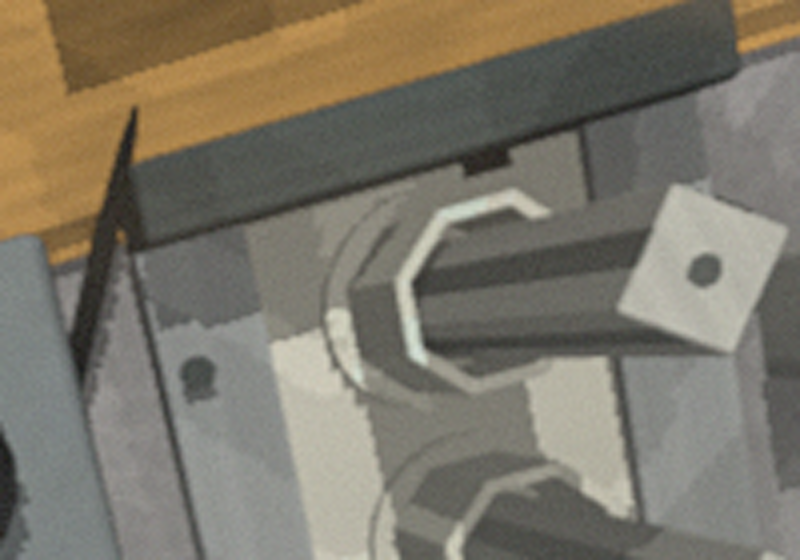

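The close crop shows the carrier plate running right up under the end stop, with no gap at (400,190). Handing in.

```bash
python3 - <<'E'
from station import manip
print(manip.sign_off())
E
```

```text
the job is handed in; nothing more can be done
None
```

The job was carried out in the order asked and handed in at about 52.6 s of the 210 s allowed; no verdict was reported.

- **Carrier out and loaded:** I drew the empty carrier about 400 mm out by its handle, clear of the guide. There were four silver lengths on the bench. They now stand in cups 1 to 4, one to a cup, and cup 5 is empty.
- **Carrier home:** I slid the loaded carrier back until it stalled against the end stop, at about 15 N. A close crop shows no gap at the stop.
- **Start button:** I pressed it until the force jumped from 4.5 N to 15 N with the position stalled, so it was right down, then let go.

**Last checks:** The final pictures show all four posts upright and the clips, the brown and green bars and the tools untouched. The robot was clear of everything, with about 0.5 N on the tool.

**What went less than cleanly:**
- The post in cup 2 was found leaning about 5° after the third post was brought in. I pushed it straight with the shut fingers, and it last measured within about 2° of upright.
- While gripping the first post the fingertips pressed on the bench with about 25 N. I gripped the later ones higher.
- One move was refused for missing keys. It did nothing, and I sent it again.
- The camera views differed by up to about 8 mm in places, once by about 20 mm for the handle seen past the arm.

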